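Sort milling balls into their jars with a one-ball scoop

TASK

The four to six milling balls in the blue tray got mixed up. Take the scoop from the green mat and with it scoop the balls out of the tray one at a time, tipping every white ball into the white jar and every dark steel ball into the dark steel jar, without ever touching a ball with the fingers; leave the jars standing and do not disturb the timer, the tape roll or the dropper bottle. When the tray is empty, stand the scoop upright on the green mat again and let go.

Things in the scene. Friction and masses are not known exactly. Their poses are not given: they have to be found in the camera images.
- tray: Blue sorting tray, fixed. Origin at the centre of its underside, x across its short side (away from the robot at yaw 0), y along its long side. Flat floor, top at z = 4 mm. Inside 200 mm (x, +-100) by 250 mm (y, +-125); walls 4 mm thick, rim at z = 22 mm.
- mat: Green rest mat for the scoop, fixed, 110 mm (its x) by 90 mm (its y) by 3 mm. Origin at the centre of its underside; top at z = 3 mm.
- scoop_grip (a point): Centre of the black grip of the loose one-ball scoop (steel, about 120 g, stands by itself). Axes: z up along the handle, x towards the open mouth. Square block 16 x 16 mm, 40 mm tall (+-20 mm), sides square to x and y: pinch along either. Its centre is 80 mm above the underside of the scoop's flat plate, 24 mm behind (-x) the pocket's centre; an 8 mm stem joins it to the plate.
- scoop_pocket (a point): Pocket centre at the plate's upper face, 2 mm above its underside; axes as scoop_grip. A 10.5 mm square opening in which one ball sits 1.5 mm deep (its centre 8.5 mm above this point), with 14 mm high walls at back and sides. A ball stays in while the scoop is level or tilted under about 20 degrees, and rolls out over the lip when the mouth is tilted down by about 45 degrees.
- scoop_lip (a point): Middle of the front lip at the plate's underside; plate 2 mm thick, 36 mm wide (y +-18), rear edge 47 mm behind. Pocket centre 9 mm behind; mouth flares to 30 mm. To scoop, slide the plate flat on the tray floor (or up to 2 mm above it) mouth first at a ball: the ball rolls ahead until a tray wall stops it, then climbs the lip and drops into the pocket as the lip reaches the wall (under 5 N).
- white_jar: White ceramic milling jar, loose, 0.4 kg: open round pot, outside diameter 80 mm, inside 72 mm, 48 mm high, inner floor at 5 mm. Origin at the centre of its underside, z up.
- steel_jar: Dark steel milling jar, same shape and size as the white jar. Origin at the centre of its underside, z up.
- timer: Bystander: white lab timer lying flat, 72 x 62 x 18 mm. Origin at the centre of its underside.
- tape_roll: Bystander: yellow roll of label tape lying flat, 58 mm diameter, 19 mm high. Origin at the centre of its underside.
- dropper_bottle: Bystander: small white bottle with yellow cap, standing, 30 mm diameter, 60 mm tall. Origin at the centre of its underside.
- white_1_center (a point): Centre of a white ceramic milling ball, 20 mm diameter, 25 g, polished and slippery (friction about 0.25), rolling easily but not far by itself. May be absent. Its orientation means nothing.
- white_2_center (a point): Centre of a white ceramic milling ball, 20 mm diameter, 25 g, polished and slippery (friction about 0.25), rolling easily but not far by itself. May be absent. Its orientation means nothing.
- white_3_center (a point): Centre of a white ceramic milling ball, 20 mm diameter, 25 g, polished and slippery (friction about 0.25), rolling easily but not far by itself. May be absent. Its orientation means nothing.
- steel_1_center (a point): Centre of a dark steel milling ball, 20 mm diameter, 33 g, polished and slippery (friction about 0.25), rolling easily but not far by itself. May be absent. Its orientation means nothing.
- steel_2_center (a point): Centre of a dark steel milling ball, 20 mm diameter, 33 g, polished and slippery (friction about 0.25), rolling easily but not far by itself. May be absent. Its orientation means nothing.
- steel_3_center (a point): Centre of a dark steel milling ball, 20 mm diameter, 33 g, polished and slippery (friction about 0.25), rolling easily but not far by itself. May be absent. Its orientation means nothing.
There are look-alikes about, which are no part of the job. Leave any orange or red look-alike of the part that bears scoop_grip alone.

How it is judged (in metres and radians):
On the way, in this order (a step that is already met when the one before it is completed fails the run):
1. the scoop has been taken up from the mat (height (world z) of scoop_pocket above 0.03 m), for 0.2 s.
2. every white ball lies in the white jar and every steel ball in the steel jar (horizontal distance between each of white_1_center, white_2_center, white_3_center and white_jar below 0.036 m and z of white_1_center in the frame of white_jar between 0.008 and 0.042 m and z of white_2_center in the frame of white_jar between 0.008 and 0.042 m and z of white_3_center in the frame of white_jar between 0.008 and 0.042 m and horizontal distance between each of steel_1_center, steel_2_center, steel_3_center and steel_jar below 0.036 m and z of steel_1_center in the frame of steel_jar between 0.008 and 0.042 m and z of steel_2_center in the frame of steel_jar between 0.008 and 0.042 m and z of steel_3_center in the frame of steel_jar between 0.008 and 0.042 m), for 0.2 s.
At the end, for the whole second after the job is handed in: Every ball that was in the tray lies in the jar of its own material, both jars stand upright (within 0.1 rad) and at rest, and the scoop stands upright (within 0.15 rad) with its pocket and its grip over the green mat, released (all of step 2 and angle between each of white_jar, steel_jar's own z axis and vertical below 0.1 rad and x of scoop_grip in the frame of mat between -0.055 and 0.055 m and y of scoop_grip in the frame of mat between -0.045 and 0.045 m and x of scoop_pocket in the frame of mat between -0.055 and 0.055 m and y of scoop_pocket in the frame of mat between -0.045 and 0.045 m and angle between scoop_grip's own z axis and vertical below 0.15 rad and height (world z) of scoop_pocket below 0.012 m and linear speed of each of white_jar, steel_jar below 0.02 m/s); the robot touches nothing.
It fails at once if a ball was touched with the fingers (contact force between the fingers and white_1 above 0.3 N or contact force between the fingers and white_2 above 0.3 N or contact force between the fingers and white_3 above 0.3 N or contact force between the fingers and steel_1 above 0.3 N or contact force between the fingers and steel_2 above 0.3 N or contact force between the fingers and steel_3 above 0.3 N).
It fails at once if a bystander was pushed more than 3 cm or knocked over (distance of any of timer, tape_roll, dropper_bottle from where it was at the start of the episode above 0.03 m or angle between dropper_bottle's own z axis and vertical above 0.5 rad).
Of white_1, white_2, white_3, steel_1, steel_2, steel_3 only 4 to 6 are there at a start; the rules pass over those that are not, and their reading is None.
At some moment in a run one of white_jar, steel_jar may be knocked a few centimetres aside while the robot is not near it.
It also fails if it takes over 210 s, if anything falls off the work surface, if the arm or the gripper's body presses on something with over 40 N, if the wrist force passes 120 N, or if a joint passes its speed limit or range.

ROBOT

A 6-joint arm with a two-finger parallel gripper is mounted at the origin on a cart in front of the work surface, level with it; the furniture and walls round the work are solid. World frame = base frame: x ahead of the robot, y to its left, z up, the work surface at z = 0. Lengths are in mm, angles in rad, forces in N, time in s.
With the tool pointing down it reaches from about 350 to 975 mm from the base axis. Payload 4.9 kg.
Tool frame: the origin (TCP) lies on the mounting face of the last link; the fingertips stand 173 mm ahead of it and the grasp point (between the pads) lies bot.grip_point_offset ahead of it (bot.grip_point_offset is the distance from the TCP to the grasp point, in mm); x points along the fingers, z is the direction in which the jaws open and shut, and the axes are right-handed (so a half turn about x gives the same grasp; the last joint's range is limited). The gripper opens to 85 mm and grips with 20 to 120 N. Pads are 22 mm wide; open, the fingers measure 114 mm over their backs; the gripper's body (76 mm by 85 mm) begins 54 mm behind the grasp point. The pads swing forward as they close: fully open they stand 13 mm farther back than shut.
Start: joints at [1.071, 0.053, 1.613, -0, 1.476, -0.119], TCP at [232.279, 580.215, 404.704] pointing down, gripper open.
Joint ranges: [-3.01, 3.01], [-1.01, 2.22], [0.06, 2.58], [-1.02, 4.17], [0.09, 2.62], [-3.14, 3.14]. Speed limits (rad/s): [2.57, 2.57, 3.14, 3.14, 3.14, 3.14].

INTERFACE

Orientations are given as a unit quaternion [x, y, z, w].
In Python, from station import bot gives the robot as it stands.
- The arm moves only by the shell command python3 -m pendant 'ROWS'. ROWS is JSON, a list of rows, each a list of 3 entries, a list of its own where there are three numbers: the finger opening in mm, from 0 to 85.4, then the shift along the tool's x, y, z in units of 40 mm (1.0 is 40 mm), then the turn about the tool's x in units of 6 degrees (1.0 is 6 degrees). In form: [[hand, [tx, ty, tz], twist], ...]. A call has 1 to 10 rows; each row shifts and turns the commanded pose from where the row before left it, along the tool's axes as they then stand; what a row does not reach is not made up. A row lasts 1/12 s, in which the tool goes at most 41.7 mm and 7.16 degrees, less where a joint would pass 70% of its speed; a pose out of reach is approached as far as the arm can. A call is refused whole if a number of a shift passes 1 or a number of a turn 1, either way. A call with a gripper value outside its range is refused whole. The fingers move at their own pace and stop on an object; the grip force is fixed at half the most. Time passes only in rows, so rows that do not move let the fingers close. It gives the time, the measured TCP pose, the force and the opening at its end, in the units of the state.
- bot.read_state(): the state, without advancing time (a new reading comes with each control period).
- bot.grab_frame(name): name is "scene" or "top" or "wrist"; returns a dict with "color" (480x640x3 uint8, red, green, blue), "range_z" (480x640 float32, mm along the optical axis (not along the pixel's ray), 0 where there is no reading), "mtx" (3x3 intrinsics, pixels), "pose" (4x4, takes a point from camera to world coordinates). Camera axes: x right, y down, z forward; pixel columns grow to the right and rows downward; lengths in mm; the calibration is good to about 2 mm. A picture is of the moment at which its call begins.
- bot.hand_in(): hands the job in, once; it reports no verdict.
The state is a dict: "time": time; "joint_pos": joint angles; "joint_vel": joint speeds; "joint_torque": joint torques, N m; "eef_pos": TCP position; "tool_rot": TCP orientation; "wrist_force": force on the tool from outside, world axes, zero at the start; "torque": the same for the moment, N m; "finger_gap": finger opening in mm.
Only numpy, scipy, OpenCV 4.12 (cv2) and the standard library are available. Lean on these libraries where they do the work, as an engineer would, in place of code of your own. Each camera call takes 0.05 s, during which the arm holds its last target.

## Working session

There is one attempt and no reset: what is moved stays moved. The work goes in short steps, Python scripts to look and compute and a shell command to move; the robot and the scene stay as the last step left them, time stands still between calls to the robot, and variables do not carry over. Pictures are saved under pics/ and viewed, and the job is handed in when it is done.

```bash
ls; mkdir -p pics
python3 - <<'E'
from station import bot
import cv2
print(bot.read_state(), bot.grip_point_offset)
for n in ["scene","top","wrist"]:
    f=bot.grab_frame(n); cv2.imwrite(f"pics/{n}0.png",f["color"][:,:,::-1]); print(n,f["mtx"].tolist(),f["pose"].round(3).tolist())
E
```

```text
pics
{'time': 0.0, 'joint_pos': array([ 1.07098113e+00,  5.33627215e-02,  1.61428692e+00, -6.56244120e-06,
        1.47601867e+00, -1.18969896e-01]), 'joint_vel': array([-4.89187421e-05,  5.02812113e-04,  1.10011814e-03, -1.56741363e-03,
        2.77587524e-04, -1.58629285e-03]), 'joint_torque': array([-8.07950391e-05, -3.93716419e+01, -3.70161545e+01, -1.86909128e-04,
        7.35191221e-03,  3.91438263e-06]), 'eef_pos': array([232.16930185, 579.98927884, 403.46324801]), 'tool_rot': array([-0.3966635 ,  0.5862499 ,  0.39598684,  0.58494747]), 'wrist_force': array([ 0.40168108, -0.32864225, -0.21348927]), 'torque': array([-0.00098817,  0.02059384, -0.03430724]), 'finger_gap': 85.00999519703569} 154.70000000000002
scene [[590.7535859505871, 0.0, 316.73019858793253], [0.0, 590.7535859505871, 237.0495597504269], [0.0, 0.0, 1.0]] [[0.836, -0.417, 0.357, 115.196], [-0.548, -0.648, 0.529, -873.122], [0.011, -0.638, -0.77, 1190.606], [0.0, 0.0, 0.0, 1.0]]
top [[469.82912344812473, 0.0, 317.78083081442117], [0.0, 469.82912344812473, 231.5580364528468], [0.0, 0.0, 1.0]] [[0.026, -0.997, 0.068, 533.554], [-1.0, -0.026, -0.007, -105.222], [0.009, -0.068, -0.998, 1280.815], [0.0, 0.0, 0.0, 1.0]]
wrist [[347.43949791407687, 0.0, 320.0079090643511], [0.0, 347.43949791407687, 240.30520951315458], [0.0, 0.0, 1.0]] [[0.373, 0.895, 0.244, 169.976], [0.928, -0.359, -0.1, 604.881], [-0.002, 0.263, -0.965, 372.868], [0.0, 0.0, 0.0, 1.0]]
```

View pics/scene0.png

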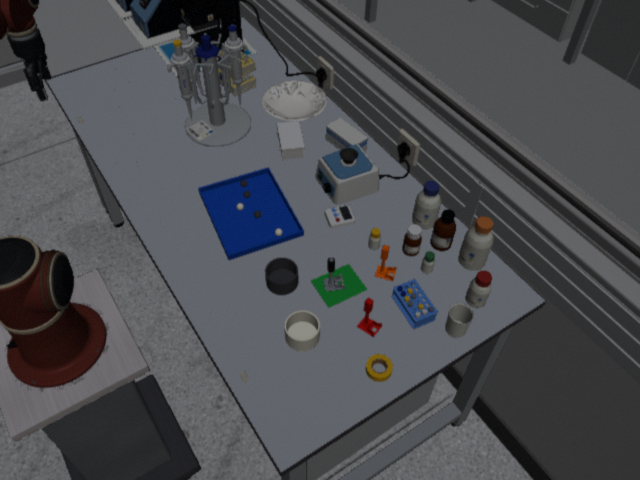

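View pics/top0.png

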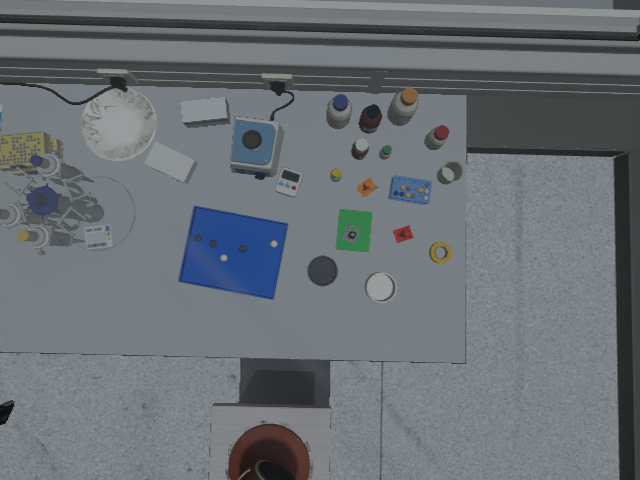

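View pics/wrist0.png

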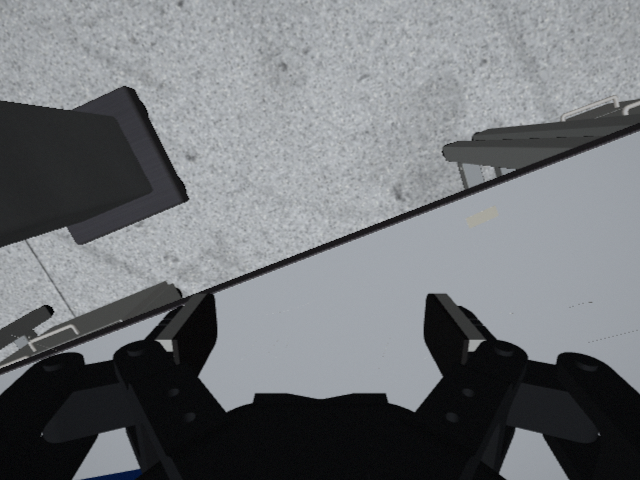

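The pictures show five balls in the tray: two white and three dark. The scoop is on the green mat, the jars sit at lower right in the top view, and there are orange and red decoy scoops. Next I measure positions.

```bash
cat > h.py <<'E'
from station import bot
import cv2, numpy as np
from scipy.spatial.transform import Rotation as R
def world(f):
    K=f["mtx"];T=f["pose"];z=f["range_z"].astype(float)
    v,u=np.mgrid[0:480,0:640]
    P=np.stack([(u-K[0,2])/K[0,0]*z,(v-K[1,2])/K[1,1]*z,z],-1)
    return P@T[:3,:3].T+T[:3,3]
def proj(f,p):
    K=f["mtx"];T=f["pose"];c=(np.asarray(p,float)-T[:3,3])@T[:3,:3]
    return (K@(c/c[...,2:]).T).T[:2] if c.ndim==1 else ((c/c[:,2:])@K.T)[:,:2]
def st():
    s=bot.read_state(); r=R.from_quat(s["tool_rot"]); M=r.as_matrix()
    g=s["eef_pos"]+M[:,0]*bot.grip_point_offset
    print("t %.2f tcp %s grip %s j %s gap %.1f F %s"%(s["time"],s["eef_pos"].round(1),g.round(1),s["joint_pos"].round(3),s["finger_gap"],s["wrist_force"].round(1)))
    print("toolx",M[:,0].round(3),"y",M[:,1].round(3),"z",M[:,2].round(3))
    return s,M,g
def save(f,n,crop=None,sc=1):
    im=f["color"][:,:,::-1]
    if crop: im=im[crop[1]:crop[3],crop[0]:crop[2]]
    im=cv2.resize(im,None,fx=sc,fy=sc,interpolation=cv2.INTER_CUBIC); cv2.imwrite("pics/"+n,im)
E
python3 - <<'E'
from h import *
st()
f=bot.grab_frame("top");save(f,"top1.png",(170,140,470,320),2.6)
W=world(f);hsv=cv2.cvtColor(f["color"],cv2.COLOR_RGB2HSV)
def comp(m,name,amin=8):
    n,l,s,c=cv2.connectedComponentsWithStats(m.astype(np.uint8))
    for i in range(1,n):
        if s[i,4]>=amin:
            p=W[l==i]; print(name,s[i].tolist(),c[i].round(1),"med",np.median(p,0).round(1),"min",p.min(0).round(0),"max",p.max(0).round(0))
H,S,V=hsv[...,0],hsv[...,1],hsv[...,2]
tray=(H>105)&(H<125)&(S>180); comp(tray,"tray",500)
mat=(H>50)&(H<75)&(S>150); comp(mat,"mat",300)
for nm,m in(("tray",tray),("mat",mat)):
    m8=m.astype(np.uint8);n,l,s,c=cv2.connectedComponentsWithStats(m8);i=1+np.argmax(s[1:,4])
    p=W[l==i]; p=p[p[:,2]<30]; r=cv2.minAreaRect(p[:,:2].astype(np.float32)); print(nm,r)
box=np.zeros_like(tray);box[200:305,175:290]=1
comp((~tray)&box&(cv2.morphologyEx(tray.astype(np.uint8),cv2.MORPH_CLOSE,np.ones((15,15)))>0),"ball",4)
Z=W[...,2]
comp((Z>35)&(Z<60)&(W[...,1]<0-100)&(W[...,0]<520),"jar",40)
E
```

```text
t 0.15 tcp [232.2 580.  403.7] grip [232.  579.8 249. ] j [ 1.071  0.053  1.614  0.     1.476 -0.119] gap 85.3 F [-0.5  0.   0.1]
toolx [-0.001 -0.001 -1.   ] y [-0.928  0.372  0.   ] z [ 0.372  0.928 -0.002]
tray [199, 214, 82, 81, 3499] [245.4 248.2] med [572.7  75.5   3.3] min [ 448. -105.   -5.] max [ 662.  209. 1281.]
tray ((580.4174194335938, 75.69063568115234), (266.41925048828125, 163.3958740234375), 53.89250183105469)Traceback (most recent call last):
  File "<stdin>", line 14, in <module>
    return _wrapfunc(a, 'argmax', axis=axis, out=out, **kwds)
    return bound(*args, **kwds)
ValueError: attempt to get argmax of an empty sequence
```

View pics/top1.png

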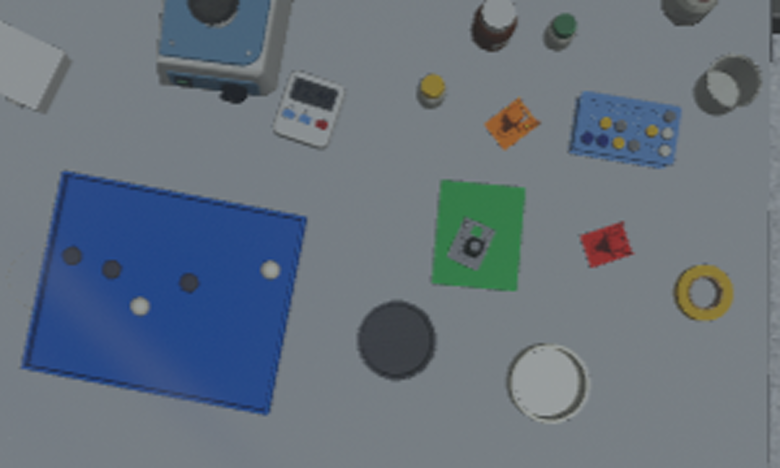

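The top crop shows the tray corners at (63,172), (306,217), (268,412) and (23,367), and the scoop at (470,243) on the mat. The jars are at (397,340) for dark and (548,382) for white.

```bash
cat >> h.py <<'E'
def ray(f,u,v,z):
    K=f["mtx"];T=f["pose"]; d=T[:3,:3]@np.array([(u-K[0,2])/K[0,0],(v-K[1,2])/K[1,1],1.]); o=T[:3,3]
    return o+d*(z-o[2])/d[2]
E
python3 - <<'E'
from h import *
f=bot.grab_frame("top")
def c(px,z): 
    return ray(f,px[0]/2.6+170-.3,px[1]/2.6+140-.3,z)[:2].round(1)
print("tray",[c(p,22).tolist() for p in[(63,172),(306,217),(268,412),(23,367)]])
print("mat",[c(p,3).tolist() for p in[(440,180),(525,187),(516,291),(432,285)]])
print("balls",[c(p,14).tolist() for p in[(72,255),(112,269),(189,282),(140,306),(270,269)]])
print("jars steel, white",c((397,340),48),c((548,382),48))
print("grip top",c((475,246),103),"plate",c((471,243),5))
print("timer",c((310,108),18),"tape",c((704,292),19),"dropper",c((432,84),60))
E
```

```text
tray [[679.6, 220.3], [639.5, -32.2], [438.5, 0.6], [478.0, 252.4]]
mat [[683.8, -170.8], [678.8, -260.5], [569.2, -253.0], [573.2, -165.0]]
balls [[594.3, 209.3], [580.9, 167.4], [569.5, 87.3], [543.4, 136.9], [585.1, 3.9]]
jars steel, white [ 515.6 -128.9] [ 477.4 -281.6]
grip top [ 608.8 -201. ] plate [ 618.1 -204.7]
timer [754.  -32.7] tape [ 572.7 -445.8] dropper [ 774.5 -157.6]
```

```bash
python3 -m pendant '[[85,[-1,0,0],0],[85,[-1,0,0],0],[85,[-1,0,0],0],[85,[-1,0,0],0],[85,[-1,0,0],0],[85,[-1,0,0],0],[85,[-1,0,0],0],[85,[-1,0,0],0],[85,[-1,0,0],0],[85,[-1,0,0],0]]'; python3 -c "
from h import *
st()"
```

```text
time: 1.08
eef_pos: [232.0, 579.7, 806.7]
tool_rot: [-0.396, 0.585, 0.396, 0.586]
wrist_force: [1.5, 1.0, 0.8]
finger_gap: 84.9
t 1.08 tcp [232.  579.7 806.7] grip [232.  579.7 652. ] j [ 1.071  0.133  0.862  0.     2.147 -0.119] gap 84.9 F [1.5 1.  0.8]
toolx [ 0.  0. -1.] y [-0.928  0.372 -0.   ] z [0.372 0.928 0.   ]
```

```bash
python3 -m pendant '[[85,[-1,0,0],0],[85,[-1,0,0],0],[85,[-1,0,0],0],[85,[-1,0,0],0],[85,[-1,0,0],0],[85,[-1,0,0],0],[85,[-1,0,0],0],[85,[-1,0,0],0],[85,[-1,0,0],0],[85,[-1,0,0],0]]'; python3 -c "
from h import *
st()"
```

```text
time: 1.92
eef_pos: [191.3, 479.4, 1041.4]
tool_rot: [-0.379, 0.559, 0.413, 0.611]
wrist_force: [-0.0, -0.8, 1.1]
finger_gap: 84.9
t 1.92 tcp [ 191.3  479.4 1041.4] grip [196.7 491.8 887.3] j [ 1.045  0.379  0.055  0.02   2.62  -0.127] gap 84.9 F [-0.  -0.8  1.1]
toolx [ 0.035  0.08  -0.996] y [-0.928  0.372 -0.003] z [0.37  0.925 0.088]
```

```bash
python3 -m pendant '[[85,[1,0,0],0],[85,[0,0,-1],0],[85,[0,0,-1],0],[85,[0,0,-1],0],[85,[0,0,-1],0]]'; python3 -c "
from h import *
st()"
```

```text
time: 2.33
eef_pos: [132.6, 333.5, 1009.6]
tool_rot: [-0.379, 0.558, 0.413, 0.612]
wrist_force: [0.4, -0.6, 0.5]
finger_gap: 85.4
t 2.33 tcp [ 132.6  333.5 1009.6] grip [138.1 346.1 855.5] j [ 0.98  -0.173  0.754  0.025  2.473 -0.191] gap 85.4 F [ 0.4 -0.6  0.5]
toolx [ 0.036  0.081 -0.996] y [-0.928  0.372 -0.003] z [0.37  0.925 0.089]
```

```bash
python3 -m pendant '[[85,[-1,0,0],0],[85,[-1,0,0],0],[85,[-1,0,0],0],[85,[-1,0,0],0],[85,[-1,0,0],0]]'; python3 -c "
from h import *
st()"
```

```text
time: 2.75
eef_pos: [114.1, 301.9, 1105.2]
tool_rot: [-0.363, 0.524, 0.425, 0.642]
wrist_force: [0.4, 0.2, 0.7]
finger_gap: 84.9
t 2.75 tcp [ 114.1  301.9 1105.2] grip [128.  327.5 953.3] j [ 0.971  0.009  0.324  0.039  2.62  -0.182] gap 84.9 F [0.4 0.2 0.7]
toolx [ 0.09   0.166 -0.982] y [-0.927  0.374 -0.021] z [0.364 0.912 0.187]
```

Pushing past the arm's reach tilts the tool, and the tilt stays. With the tool tilted about 27° along the scooping heading, a 180° twist of a level scoop will tip it by about 54°. That is how I will dump. Next I set the tilt azimuth.

```bash
cat >> h.py <<'E'
def go(tgt, kind="tcp"):
    """print tool-unit shift from now to world target (tcp/grip)"""
    s,M,g=st(); p=s["eef_pos"] if kind=="tcp" else g
    d=M.T@(np.array(tgt,float)-p)/40; n=int(np.ceil(np.abs(d).max())) ; nn=int(np.ceil(np.linalg.norm(d)))
    n=max(n,1); print("total",d.round(2),"n",nn,"per",(d/max(nn,1)).round(3))
def tilt():
    s,M,g=st(); x=M[:,0]; print("tilt deg %.2f az deg %.2f zhor %.3f"%(np.degrees(np.arccos(-x[2])),np.degrees(np.arctan2(x[1],x[0])),M[2,2]))
E
python3 -c "
from h import *
go([330,100,980])"
```

```text
t 2.75 tcp [ 114.1  301.9 1105.2] grip [128.  327.5 953.3] j [ 0.971  0.009  0.324  0.039  2.62  -0.182] gap 84.9 F [0.4 0.2 0.7]
toolx [ 0.09   0.166 -0.982] y [-0.927  0.374 -0.021] z [0.364 0.912 0.187]
total [ 2.72 -6.82 -3.23] n 9 per [ 0.302 -0.758 -0.359]
```

```bash
python3 -m pendant '[[85,[0.9,-0.1,-0.3],0],[85,[0.9,-0.1,-0.3],0],[85,[0.9,-0.1,-0.3],0],[85,[0,-0.9,-0.3],0],[85,[0,-0.9,-0.3],0],[85,[0,-0.9,-0.3],0],[85,[0,-0.9,-0.3],0],[85,[0,-0.9,-0.3],0],[85,[0,-0.9,-0.3],0],[85,[0,-0.9,-0.4],0]]'; python3 -c "
from h import *
go([265,-193,1000]);tilt()"
```

```text
time: 3.58
eef_pos: [321.8, 112.9, 996.5]
tool_rot: [-0.366, 0.524, 0.423, 0.642]
wrist_force: [0.8, 1.4, -0.1]
finger_gap: 85.2
t 3.58 tcp [321.8 112.9 996.5] grip [336.2 137.5 844.4] j [ 0.07  -0.249  0.849  0.233  2.424 -0.936] gap 85.2 F [ 0.8  1.4 -0.1]
toolx [ 0.093  0.158 -0.983] y [-0.927  0.374 -0.027] z [0.363 0.914 0.182]
total [-1.43 -1.55 -7.49] n 8 per [-0.179 -0.193 -0.936]
t 3.58 tcp [321.8 112.9 996.5] grip [336.2 137.5 844.4] j [ 0.07  -0.249  0.849  0.233  2.424 -0.936] gap 85.2 F [ 0.8  1.4 -0.1]
toolx [ 0.093  0.158 -0.983] y [-0.927  0.374 -0.027] z [0.363 0.914 0.182]
tilt deg 10.59 az deg 59.62 zhor 0.182
```

```bash
python3 -m pendant '[[85,[-0.2,-0.2,-0.93],0],[85,[-0.2,-0.2,-0.93],0],[85,[-0.2,-0.2,-0.93],0],[85,[-0.2,-0.2,-0.93],0],[85,[-0.2,-0.2,-0.93],0],[85,[-0.2,-0.2,-0.93],0],[85,[-0.2,-0.2,-0.93],0],[85,[-0.2,-0.2,-0.93],0]]'; python3 -c "
from h import *
tilt()"
```

```text
time: 4.25
eef_pos: [266.7, -188.5, 1008.0]
tool_rot: [-0.368, 0.527, 0.421, 0.64]
wrist_force: [0.7, -0.0, 0.1]
finger_gap: 85.0
t 4.25 tcp [ 266.7 -188.5 1008. ] grip [ 280.6 -165.3  855.7] j [-0.9   -0.221  0.799  0.325  2.603 -1.812] gap 85.0 F [ 0.7 -0.   0.1]
toolx [ 0.09   0.15  -0.985] y [-0.927  0.375 -0.028] z [0.365 0.915 0.173]
tilt deg 10.10 az deg 59.07 zhor 0.173
```

```bash
python3 -m pendant '[[85,[-1,0,0],0],[85,[-1,0,0],0],[85,[-1,0,0],0],[85,[-1,0,0],0]]'; python3 -c "
from h import *
tilt()"
```

```text
time: 4.58
eef_pos: [263.9, -191.6, 1068.7]
tool_rot: [-0.402, 0.514, 0.38, 0.656]
wrist_force: [0.1, 0.5, 0.1]
finger_gap: 85.2
t 4.58 tcp [ 263.9 -191.6 1068.7] grip [ 292.2 -178.5  917.2] j [-0.924 -0.094  0.537  0.407  2.62  -1.741] gap 85.2 F [0.1 0.5 0.1]
toolx [ 0.183  0.085 -0.979] y [-0.911  0.388 -0.137] z [0.368 0.918 0.149]
tilt deg 11.65 az deg 24.91 zhor 0.149
```

```bash
python3 -m pendant '[[85,[-1,0,0],0],[85,[-1,0,0],0],[85,[-1,0,0],0],[85,[-1,0,0],0]]'; python3 -c "
from h import *
tilt()
go([230,-185,1050])"
```

```text
time: 4.92
eef_pos: [238.0, -181.4, 1110.9]
tool_rot: [-0.436, 0.495, 0.337, 0.672]
wrist_force: [-0.3, -1.1, -0.1]
finger_gap: 85.0
t 4.92 tcp [ 238.  -181.4 1110.9] grip [ 281.9 -178.1  962.6] j [-0.994 -0.037  0.358  0.524  2.62  -1.682] gap 85.0 F [-0.3 -1.1 -0.1]
toolx [ 0.283  0.022 -0.959] y [-0.884  0.393 -0.252] z [0.371 0.919 0.131]
tilt deg 16.51 az deg 4.40 zhor 0.131
t 4.92 tcp [ 238.  -181.4 1110.9] grip [ 281.9 -178.1  962.6] j [-0.994 -0.037  0.358  0.524  2.62  -1.682] gap 85.0 F [-0.3 -1.1 -0.1]
toolx [ 0.283  0.022 -0.959] y [-0.884  0.393 -0.252] z [0.371 0.919 0.131]
total [ 1.4   0.53 -0.36] n 2 per [ 0.701  0.263 -0.178]
```

```bash
python3 -m pendant '[[85,[-1,0,0],0],[85,[-1,0,0],0],[85,[-1,0,0],0]]'; python3 -c "
from h import *
tilt()
"
```

```text
time: 5.17
eef_pos: [207.0, -168.8, 1136.2]
tool_rot: [-0.458, 0.478, 0.306, 0.684]
wrist_force: [1.1, 1.2, 0.5]
finger_gap: 85.1
t 5.17 tcp [ 207.  -168.8 1136.2] grip [ 262.  -171.9  991.7] j [-1.096 -0.021  0.255  0.665  2.62  -1.633] gap 85.1 F [1.1 1.2 0.5]
toolx [ 0.356 -0.02  -0.934] y [-0.857  0.392 -0.335] z [0.373 0.92  0.123]
tilt deg 20.89 az deg -3.19 zhor 0.123
```

```bash
python3 -m pendant '[[85,[-1,0,0],0],[85,[-1,0,0],0],[85,[-1,0,0],0]]'; python3 -c "
from h import *
tilt()
"
```

```text
time: 5.42
eef_pos: [168.2, -153.9, 1158.1]
tool_rot: [-0.479, 0.459, 0.276, 0.696]
wrist_force: [-0.2, 0.6, 0.4]
finger_gap: 84.8
t 5.42 tcp [ 168.2 -153.9 1158.1] grip [ 234.3 -162.5 1018.5] j [-1.274 -0.014  0.16   0.905  2.62  -1.558] gap 84.8 F [-0.2  0.6  0.4]
toolx [ 0.427 -0.056 -0.902] y [-0.823  0.388 -0.414] z [0.374 0.92  0.12 ]
tilt deg 25.52 az deg -7.47 zhor 0.120
```

```bash
python3 -m pendant '[[85,[-1,0,0],0]]'; python3 -c "
from h import *
tilt()
"
```

```text
time: 5.5
eef_pos: [153.3, -148.8, 1165.5]
tool_rot: [-0.486, 0.451, 0.266, 0.7]
wrist_force: [-0.5, 0.4, -0.1]
finger_gap: 84.9
t 5.50 tcp [ 153.3 -148.8 1165.5] grip [ 223.1 -159.  1027.8] j [-1.365 -0.006  0.117  1.034  2.62  -1.514] gap 84.9 F [-0.5  0.4 -0.1]
toolx [ 0.451 -0.066 -0.89 ] y [-0.811  0.386 -0.44 ] z [0.373 0.92  0.121]
tilt deg 27.15 az deg -8.34 zhor 0.121
```

```bash
python3 -m pendant '[[85,[0.6,0,0],-0.85],[85,[0.6,0,0],-0.85],[85,[0.6,0,0],-0.86]]'; python3 -c "
from h import *
tilt()
go([490,-180,440])
"
```

```text
time: 5.75
eef_pos: [182.8, -153.7, 1106.4]
tool_rot: [-0.571, 0.414, 0.318, 0.633]
wrist_force: [0.7, -1.2, 0.5]
finger_gap: 84.9
t 5.75 tcp [ 182.8 -153.7 1106.4] grip [ 253.  -164.6  969. ] j [-1.209 -0.236  0.559  0.678  2.451 -2.01 ] gap 84.9 F [ 0.7 -1.2  0.5]
toolx [ 0.454 -0.07  -0.888] y [-0.877  0.144 -0.459] z [0.16  0.987 0.004]
tilt deg 27.34 az deg -8.81 zhor 0.004
t 5.75 tcp [ 182.8 -153.7 1106.4] grip [ 253.  -164.6  969. ] j [-1.209 -0.236  0.559  0.678  2.451 -2.01 ] gap 84.9 F [ 0.7 -1.2  0.5]
toolx [ 0.454 -0.07  -0.888] y [-0.877  0.144 -0.459] z [0.16  0.987 0.004]
total [18.33  0.82  0.52] n 19 per [0.965 0.043 0.027]
```

```bash
for i in 1; do python3 -m pendant '[[85,[0.96,0.05,0.03],0],[85,[0.96,0.05,0.03],0],[85,[0.96,0.05,0.03],0],[85,[0.96,0.05,0.03],0],[85,[0.96,0.05,0.03],0],[85,[0.96,0.05,0.03],0],[85,[0.96,0.05,0.03],0],[85,[0.96,0.05,0.03],0],[85,[0.96,0.05,0.03],0],[85,[0.96,0.05,0.03],0]]'; done; python3 -c "
from h import *
tilt()
go([490,-180,440])
"
```

```text
time: 6.58
eef_pos: [341.5, -164.8, 755.5]
tool_rot: [-0.569, 0.412, 0.32, 0.636]
wrist_force: [-0.8, -0.4, 0.7]
finger_gap: 85.0
t 6.58 tcp [ 341.5 -164.8  755.5] grip [ 412.1 -174.4  618.1] j [-0.72  -0.589  1.574  0.261  1.741 -2.028] gap 85.0 F [-0.8 -0.4  0.7]
toolx [ 0.456 -0.062 -0.888] y [-0.875  0.147 -0.46 ] z [0.159 0.987 0.013]
tilt deg 27.43 az deg -7.74 zhor 0.013
t 6.58 tcp [ 341.5 -164.8  755.5] grip [ 412.1 -174.4  618.1] j [-0.72  -0.589  1.574  0.261  1.741 -2.028] gap 85.0 F [-0.8 -0.4  0.7]
toolx [ 0.456 -0.062 -0.888] y [-0.875  0.147 -0.46 ] z [0.159 0.987 0.013]
total [8.72 0.32 0.11] n 9 per [0.969 0.036 0.013]
```

```bash
python3 -m pendant '[[85,[0.97,0.04,0.01],0],[85,[0.97,0.04,0.01],0],[85,[0.97,0.04,0.01],0],[85,[0.97,0.04,0.01],0],[85,[0.97,0.04,0.01],0],[85,[0.97,0.04,0.01],0],[85,[0.97,0.04,0.01],0],[85,[0.97,0.04,0.01],0],[85,[0.8,0.04,0.01],0],[85,[0,0,0],0]]';  python3 -c "
from h import *
tilt()
f=bot.grab_frame('wrist');save(f,'w1.png')
"
```

```text
time: 7.42
eef_pos: [485.5, -180.4, 437.3]
tool_rot: [-0.564, 0.414, 0.325, 0.636]
wrist_force: [-0.8, 0.5, -2.1]
finger_gap: 85.0
t 7.42 tcp [ 485.5 -180.4  437.3] grip [ 554.4 -188.7  299. ] j [-0.537 -0.339  1.93   0.203  1.129 -1.991] gap 85.0 F [-0.8  0.5 -2.1]
toolx [ 0.445 -0.053 -0.894] y [-0.881  0.151 -0.448] z [0.159 0.987 0.02 ]
tilt deg 26.64 az deg -6.84 zhor 0.020
```

View pics/w1.png

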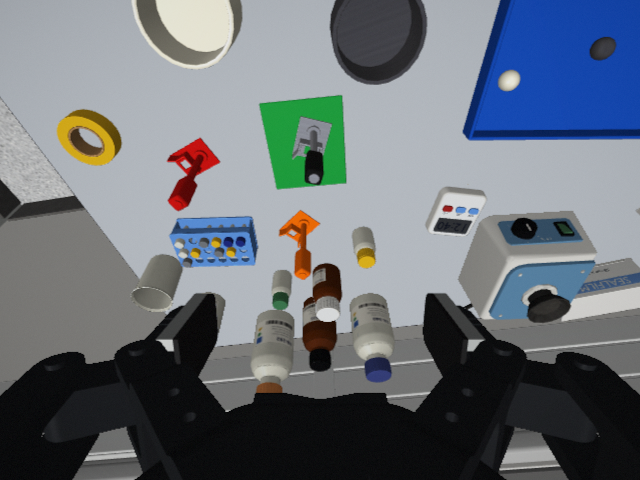

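```bash
python3 -c "
from h import *
f=bot.grab_frame('wrist');save(f,'w2.png',(250,80,360,200),5)
W=world(f)
m=(W[...,2]>4.5)&(abs(W[...,0]-620)<60)&(abs(W[...,1]+208)<50)
for lo,hi in((3.5,8),(8,20),(20,58),(62,98),(98,104)):
    k=m&(W[...,2]>lo)&(W[...,2]<hi); p=W[k]; 
    if len(p)>3: print(lo,hi,len(p),p.mean(0).round(1),cv2.minAreaRect(p[:,:2].astype(np.float32)))
"
```

```text
3.5 8 802 [ 612.8 -204.3    5.4] ((625.9423217773438, -210.60328674316406), (88.10203552246094, 107.54283905029297), 85.52527618408203)
8 20 248 [ 614.5 -204.6   12.8] ((620.0431518554688, -205.38223266601562), (29.74211883544922, 41.34624481201172), 64.13260650634766)
20 58 121 [ 606.1 -198.4   38.7] ((606.5311279296875, -198.35580444335938), (7.715471267700195, 3.7292561531066895), 79.55235290527344)
62 98 294 [ 602.3 -197.8   82.5] ((603.7230834960938, -199.43655395507812), (9.887641906738281, 18.9354190826416), 9.167929649353027)
98 104 200 [ 606.3 -198.5  102. ] ((608.2515869140625, -198.6980743408203), (16.194265365600586, 15.30845832824707), 68.45857238769531)
```

View pics/w2.png

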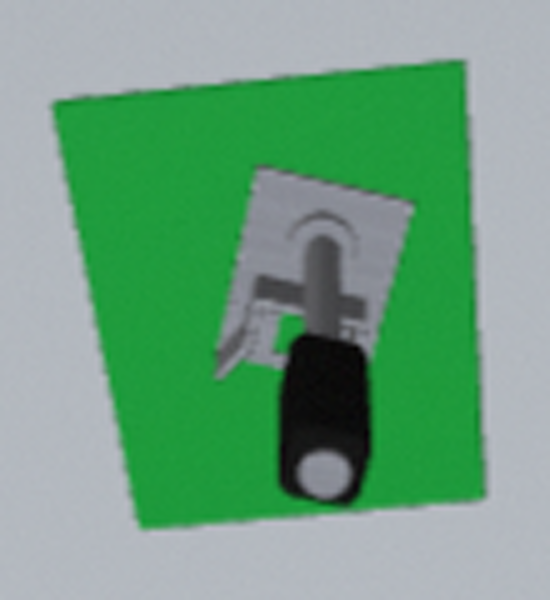

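```bash
python3 -m pendant '[[85,[0,0,0],-0.43],[85,[0,0,0],0]]'; python3 -c "
from h import *
tilt()
go([562.5,-193.7,174],'grip')
"
```

```text
time: 7.68
eef_pos: [485.5, -181.3, 447.4]
tool_rot: [-0.583, 0.404, 0.329, 0.623]
wrist_force: [0.8, -0.1, 0.5]
finger_gap: 85.2
t 7.68 tcp [ 485.5 -181.3  447.4] grip [ 556.3 -190.8  310.2] j [-0.539 -0.347  1.92   0.203  1.13  -2.037] gap 85.2 F [ 0.8 -0.1  0.5]
toolx [ 0.458 -0.061 -0.887] y [-0.881  0.103 -0.462] z [ 0.12   0.993 -0.007]
tilt deg 27.50 az deg -7.62 zhor -0.007
t 7.68 tcp [ 485.5 -181.3  447.4] grip [ 556.3 -190.8  310.2] j [-0.539 -0.347  1.92   0.203  1.13  -2.037] gap 85.2 F [ 0.8 -0.1  0.5]
toolx [ 0.458 -0.061 -0.887] y [-0.881  0.103 -0.462] z [ 0.12   0.993 -0.007]
total [ 3.1   1.43 -0.03] n 4 per [ 0.774  0.357 -0.008]
```

```bash
python3 -m pendant '[[85,[0.7,0.35,0],0],[85,[0.7,0.35,0],0],[85,[0.7,0.35,0],0],[85,[0.7,0.35,0],0.1],[85,[0.3,0.03,0],0.05],[85,[0,0,0],0],[85,[0,0,0],0]]'; python3 -c "
from h import *
tilt()
go([607,-199,86],'grip')
f=bot.grab_frame('wrist');save(f,'w3.png',(200,60,480,270),2.8)
W=world(f)
m=(abs(W[...,0]-615)<40)&(abs(W[...,1]+203)<35)
for lo,hi in((3.5,8),(8,20),(20,58),(62,98),(100,106)):
    k=m&(W[...,2]>lo)&(W[...,2]<hi); p=W[k]; 
    if len(p)>3: print(lo,hi,len(p),p.mean(0).round(1),cv2.minAreaRect(p[:,:2].astype(np.float32)))
"
```

```text
time: 8.27
eef_pos: [491.8, -182.7, 308.0]
tool_rot: [-0.577, 0.407, 0.327, 0.628]
wrist_force: [0.4, -0.9, 0.5]
finger_gap: 85.0
t 8.27 tcp [ 491.8 -182.7  308. ] grip [ 562.  -191.8  170.4] j [-0.535 -0.217  2.053  0.237  0.878 -2.082] gap 85.0 F [ 0.4 -0.9  0.5]
toolx [ 0.454 -0.059 -0.889] y [-0.881  0.121 -0.458] z [0.135 0.991 0.003]
tilt deg 27.24 az deg -7.39 zhor 0.003
t 8.27 tcp [ 491.8 -182.7  308. ] grip [ 562.  -191.8  170.4] j [-0.535 -0.217  2.053  0.237  0.878 -2.082] gap 85.0 F [ 0.4 -0.9  0.5]
toolx [ 0.454 -0.059 -0.889] y [-0.881  0.121 -0.458] z [0.135 0.991 0.003]
total [ 2.4  -0.05 -0.03] n 3 per [ 0.799 -0.015 -0.011]
3.5 8 2498 [ 609.  -202.     4.5] ((614.9823608398438, -202.9624481201172), (69.92304229736328, 79.83708953857422), 89.89832305908203)
8 20 546 [ 616.9 -204.6   13. ] ((619.4498901367188, -204.74649047851562), (35.3204345703125, 39.53643798828125), 69.22122192382812)
20 58 306 [ 605.9 -198.5   39.9] ((606.4606323242188, -199.20008850097656), (4.541062355041504, 8.022961616516113), 3.48990797996521)
62 98 876 [ 602.1 -197.9   82.5] ((603.7708740234375, -199.76768493652344), (10.86498737335205, 19.46265983581543), 10.327232360839844)
100 106 446 [ 606.3 -198.8  102.9] ((608.1312255859375, -199.07730102539062), (15.710411071777344, 16.158275604248047), 67.9945068359375)
```

View pics/w3.png

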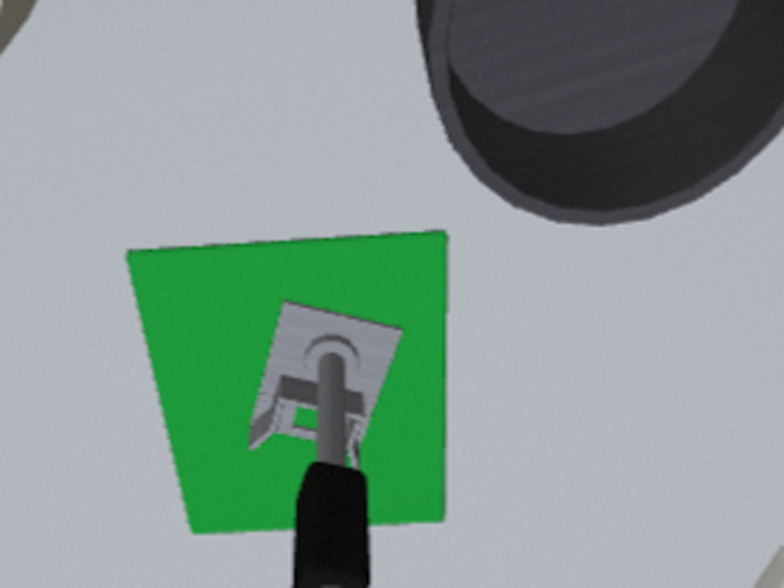

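```bash
python3 -m pendant '[[85,[0.8,-0.02,-0.01],0],[85,[0.8,-0.02,-0.01],0],[85,[0.75,-0.02,-0.01],0],[85,[0,0,0],0],[85,[0,0,0],0]]'; python3 -c "
from h import *
tilt()
go([608,-199,86],'grip')
f=bot.grab_frame('wrist');save(f,'w4.png')
"
```

```text
time: 8.73
eef_pos: [536.2, -189.3, 223.4]
tool_rot: [-0.576, 0.408, 0.329, 0.628]
wrist_force: [-0.4, -0.1, 0.6]
finger_gap: 85.2
t 8.73 tcp [ 536.2 -189.3  223.4] grip [ 606.  -198.1   85.7] j [-0.502  0.012  1.999  0.261  0.704 -2.1  ] gap 85.2 F [-0.4 -0.1  0.6]
toolx [ 0.451 -0.057 -0.891] y [-0.882  0.121 -0.455] z [0.134 0.991 0.004]
tilt deg 27.06 az deg -7.20 zhor 0.004
t 8.73 tcp [ 536.2 -189.3  223.4] grip [ 606.  -198.1   85.7] j [-0.502  0.012  1.999  0.261  0.704 -2.1  ] gap 85.2 F [-0.4 -0.1  0.6]
toolx [ 0.451 -0.057 -0.891] y [-0.882  0.121 -0.455] z [0.134 0.991 0.004]
total [ 0.02 -0.05 -0.01] n 1 per [ 0.016 -0.05  -0.014]
```

View pics/w4.png

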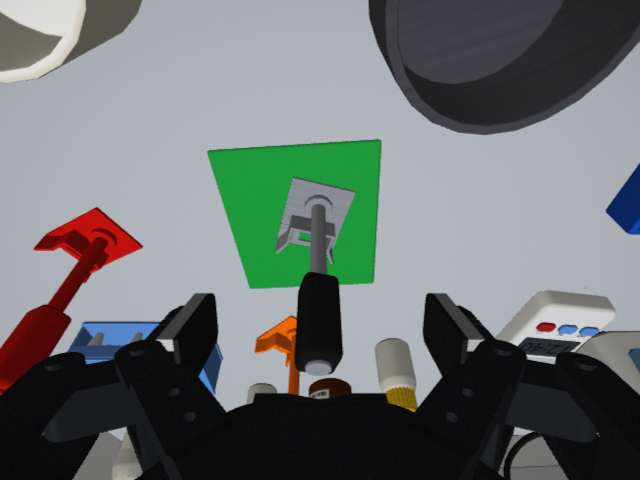

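```bash
python3 -m pendant '[[30,[0,-0.05,0],0],[30,[0,0,0],0],[30,[0,0,0],0],[20,[0,0,0],0],[20,[0,0,0],0],[10,[0,0,0],0],[10,[0,0,0],0],[0,[0,0,0],0],[0,[0,0,0],0],[0,[0,0,0],0]]'; python3 -c "
from h import *
tilt()
f=bot.grab_frame('wrist');save(f,'w5.png')
"
```

```text
time: 9.62
eef_pos: [537.4, -189.4, 224.3]
tool_rot: [-0.576, 0.408, 0.328, 0.628]
wrist_force: [-3.2, 0.5, 6.2]
finger_gap: 17.0
t 9.62 tcp [ 537.4 -189.4  224.3] grip [ 607.3 -198.4   86.6] j [-0.501  0.014  1.996  0.26   0.704 -2.098] gap 17.0 F [-3.2  0.5  6.2]
toolx [ 0.452 -0.058 -0.89 ] y [-0.882  0.121 -0.456] z [0.134 0.991 0.004]
tilt deg 27.11 az deg -7.28 zhor 0.004
```

View pics/w5.png

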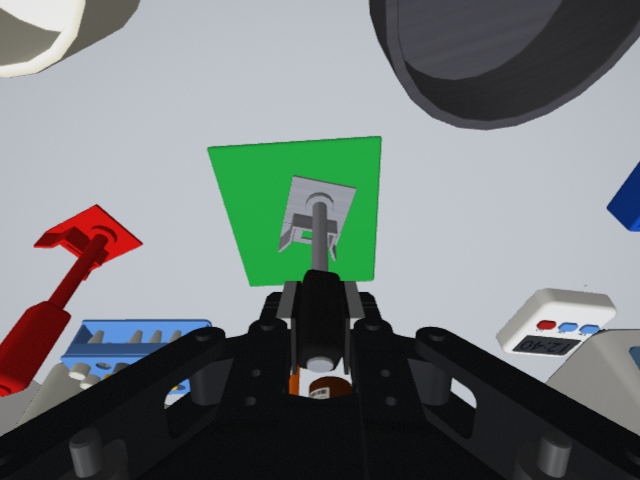

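```bash
python3 -m pendant '[[0,[0,0,0],0],[0,[0,0,0],0],[0,[0,0,0],0],[0,[0,0,0],0],[0,[0,0,0],0],[0,[0,0,0],0]]'; python3 -c "
from h import *
tilt()
f=bot.grab_frame('wrist');save(f,'w6.png',(200,120,440,390),2.2)
"
```

```text
time: 10.17
eef_pos: [537.4, -189.4, 224.3]
tool_rot: [-0.576, 0.408, 0.328, 0.628]
wrist_force: [-2.3, 1.5, 7.2]
finger_gap: 16.7
t 10.17 tcp [ 537.4 -189.4  224.3] grip [ 607.3 -198.4   86.6] j [-0.501  0.014  1.996  0.26   0.704 -2.098] gap 16.7 F [-2.3  1.5  7.2]
toolx [ 0.452 -0.058 -0.89 ] y [-0.882  0.121 -0.456] z [0.134 0.991 0.004]
tilt deg 27.10 az deg -7.28 zhor 0.004
```

View pics/w6.png

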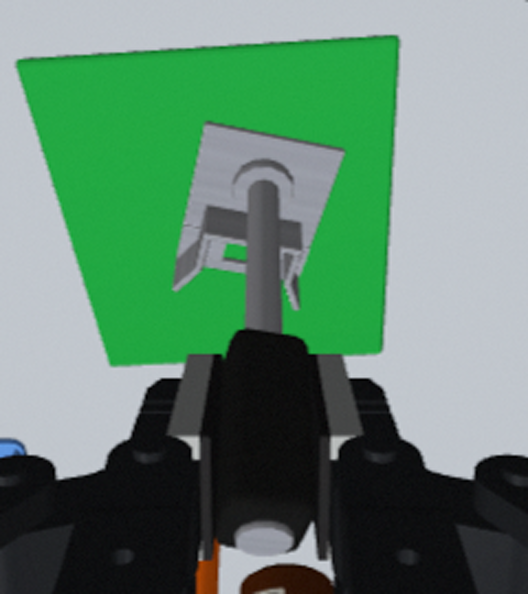

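```bash
cat >> h.py <<'E'
def scoop():
    f=bot.grab_frame('wrist'); s=bot.read_state(); M=R.from_quat(s["tool_rot"]).as_matrix(); g=s["eef_pos"]+M[:,0]*bot.grip_point_offset
    W=world(f)-g
    V=f["color"].max(-1).astype(int)-f["color"].min(-1)
    m=(np.linalg.norm(W[...,:2],axis=-1)<70)&(f["range_z"]>0)&(V<25)
    # candidate plate plane: expected 80 below
    P=W[m]; P=P[(P[:,2]<-55)&(P[:,2]>-90)]
    return f,s,M,g,P
E
python3 -m pendant '[[0,[-0.25,0.12,0],0],[0,[0,0,0],0],[0,[0,0,0],0],[0,[0,0,0],0],[0,[0,0,0],0]]'; python3 -c "
from h import *
tilt()
f,s,M,g,P=scoop()
W=world(f); save(f,'w7.png',(200,120,440,390),2.2)
print(len(P),np.percentile(P[:,2],[5,25,50,75,95]).round(1))
np.save('P.npy',P)
print(cv2.minAreaRect(P[P[:,2]<np.percentile(P[:,2],50)+3][:,:2].astype(np.float32)))
"
```

```text
time: 10.63
eef_pos: [528.3, -188.0, 229.5]
tool_rot: [-0.575, 0.408, 0.329, 0.628]
wrist_force: [0.4, 0.3, -0.6]
finger_gap: 17.0
t 10.63 tcp [ 528.3 -188.   229.5] grip [ 597.9 -196.7   91.6] j [-0.507 -0.016  2.015  0.26   0.718 -2.101] gap 17.0 F [ 0.4  0.3 -0.6]
toolx [ 0.45  -0.057 -0.891] y [-0.883  0.122 -0.454] z [0.134 0.991 0.005]
tilt deg 26.97 az deg -7.17 zhor 0.005
3771 [-82.7 -81.7 -81.1 -76.4 -65.3]
((-13.261499404907227, 8.515914916992188), (134.56631469726562, 105.22399139404297), 55.89812088012695)
```

View pics/w7.png

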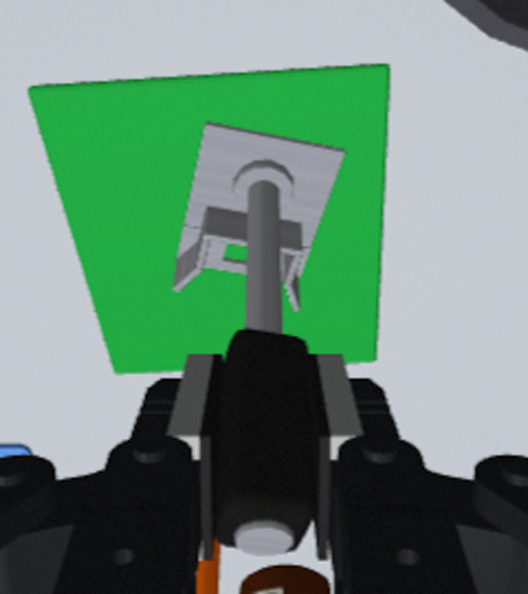

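```bash
python3 -c "
from h import *
f=bot.grab_frame('wrist'); W=world(f)
a,b=[(u/2.2+200,v/2.2+120) for u,v in((207,124),(343,152))]
for z in (8,10): 
  A,B=ray(f,*a,z),ray(f,*b,z); d=B-A; print(A,B,np.linalg.norm(d),np.degrees(np.arctan2(d[1],d[0]))-90)
# depth samples on plate
for u,v in((225,150),(320,165),(200,200),(310,210)):
  print(W[int(v/2.2+120),int(u/2.2+200)].round(1))
"
```

```text
[ 582.09449824 -208.43895263    8.        ] [ 595.0589974  -175.52916361    8.        ] 35.371350724510364 -21.501489811463443
[ 580.88664627 -208.11006511   10.        ] [ 593.69303138 -175.60164137   10.        ] 34.93996442092236 -21.501489811463244
[ 589.  -205.2    9.7]
[ 597.2 -182.     9.5]
[ 603.3 -214.8    9.5]
[ 610.4 -186.1   10.3]
```

```bash
python3 -m pendant '[[0,[0,0,0],-0.9],[0,[0,0,0],-0.9],[0,[0,0,0],-0.9],[0,[0,0,0],0],[0,[0.05,-0.02,0],0],[0,[0,0,0],0]]'; python3 -c "
from h import *
tilt()"
```

```text
time: 11.23
eef_pos: [530.1, -188.0, 228.4]
tool_rot: [0.658, -0.358, -0.383, -0.541]
wrist_force: [-0.2, 0.2, -1.6]
finger_gap: 16.8
t 11.23 tcp [ 530.1 -188.   228.4] grip [ 599.8 -196.9   90.6] j [-0.505 -0.01   2.011  0.26   0.715 -2.381] gap 16.8 F [-0.2  0.2 -1.6]
toolx [ 0.451 -0.057 -0.891] y [-0.885 -0.158 -0.438] z [-0.116  0.986 -0.121]
tilt deg 27.01 az deg -7.21 zhor -0.121
```

Now lower a touch, release, then twist back and look.

```bash
python3 -m pendant '[[0,[0.05,-0.02,0],0],[0,[0.04,-0.02,0],0],[0,[0,0,0],0],[20,[0,0,0],0],[22,[0,0,0],0],[26,[0,0,0],0],[35,[0,0,0],0],[45,[0,0,0],0],[45,[0,0,0],0],[45,[0,0,0],0]]'; python3 -m pendant '[[60,[0,0,0],0.9],[60,[0,0,0],0.9],[60,[0,0,0],0.9],[60,[0,0,0],0],[60,[0,0,0],0]]'; python3 -c "
from h import *
tilt()
f=bot.grab_frame('wrist');save(f,'w8.png',(200,120,440,390),2.2)"
```

```text
time: 12.07
eef_pos: [533.0, -188.0, 226.4]
tool_rot: [0.658, -0.358, -0.383, -0.541]
wrist_force: [-0.1, 1.0, 0.7]
finger_gap: 45.0
time: 12.48
eef_pos: [533.0, -188.0, 226.3]
tool_rot: [-0.576, 0.408, 0.329, 0.627]
wrist_force: [-0.4, -0.7, -0.1]
finger_gap: 59.9
t 12.48 tcp [ 533.  -188.   226.3] grip [ 602.8 -196.9   88.5] j [-0.502 -0.     2.006  0.259  0.71  -2.101] gap 59.9 F [-0.4 -0.7 -0.1]
toolx [ 0.451 -0.057 -0.891] y [-0.883  0.119 -0.455] z [0.132 0.991 0.003]
tilt deg 27.04 az deg -7.23 zhor 0.003
```

View pics/w8.png

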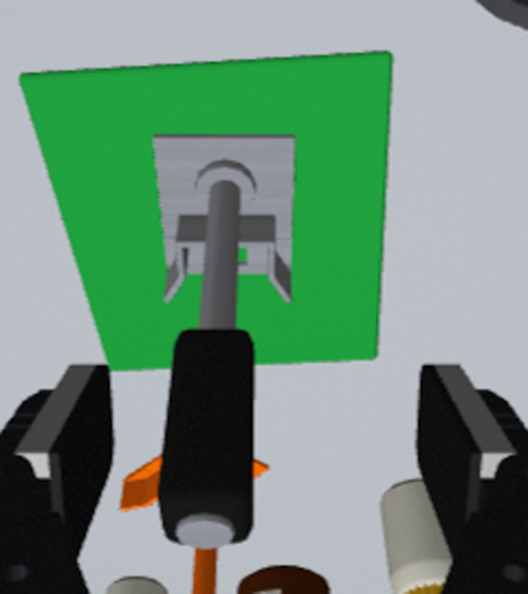

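```bash
python3 -c "
from h import *
f=bot.grab_frame('wrist'); W=world(f)
m=(W[...,2]>100)&(W[...,2]<106)&(abs(W[...,0]-600)<30)&(abs(W[...,1]+205)<22)
p=W[m]; print(len(p),cv2.minAreaRect(p[:,:2].astype(np.float32)),p.mean(0))
c=cv2.minAreaRect(p[:,:2].astype(np.float32))[0]
go([c[0]+.5,c[1],85],'grip')
"
```

```text
1520 ((597.6580200195312, -216.5278778076172), (42.32089614868164, 21.511432647705078), 49.780147552490234) [ 597.07407856 -211.86702648  102.94696597]
t 12.58 tcp [ 533.  -188.   226.3] grip [ 602.8 -196.9   88.5] j [-0.502 -0.     2.006  0.259  0.71  -2.1  ] gap 60.0 F [ 0.5 -0.4  0.3]
toolx [ 0.451 -0.057 -0.891] y [-0.883  0.12  -0.455] z [0.133 0.991 0.003]
total [ 0.05  0.08 -0.5 ] n 1 per [ 0.054  0.083 -0.503]
```

```bash
python3 -c "
from h import *
f=bot.grab_frame('wrist')
c=ray(f,205/2.2+200,530/2.2+120,103.5); print(c)
go([c[0],c[1],85],'grip')
"
```

```text
[ 605.16024464 -207.251235    103.5       ]
t 12.63 tcp [ 533.  -188.   226.3] grip [ 602.8 -196.9   88.5] j [-0.503 -0.     2.006  0.259  0.71  -2.1  ] gap 60.2 F [-0.2  0.4 -0.3]
toolx [ 0.451 -0.057 -0.891] y [-0.883  0.12  -0.455] z [0.133 0.991 0.004]
total [ 0.12 -0.04 -0.25] n 1 per [ 0.12  -0.045 -0.25 ]
```

```bash
python3 -m pendant '[[60,[0.1,-0.04,-0.26],-0.04],[45,[0,0,0],0],[30,[0,0,0],0],[20,[0,0,0],0],[10,[0,0,0],0],[0,[0,0,0],0],[0,[0,0,0],0],[0,[0,0,0],0],[0,[0,0,0],0],[0,[0,0,0],0]]'; python3 -c "
from h import *
tilt()
f=bot.grab_frame('wrist');save(f,'w9.png',(200,120,440,390),2.2)"
```

```text
time: 13.47
eef_pos: [534.9, -198.6, 223.5]
tool_rot: [-0.577, 0.407, 0.33, 0.627]
wrist_force: [-1.3, 2.5, 2.3]
finger_gap: 15.3
t 13.47 tcp [ 534.9 -198.6  223.5] grip [ 604.6 -207.4   85.7] j [-0.519  0.017  1.994  0.271  0.709 -2.127] gap 15.3 F [-1.3  2.5  2.3]
toolx [ 0.451 -0.057 -0.891] y [-0.883  0.117 -0.455] z [0.13  0.991 0.003]
tilt deg 27.04 az deg -7.18 zhor 0.003
```

View pics/w9.png

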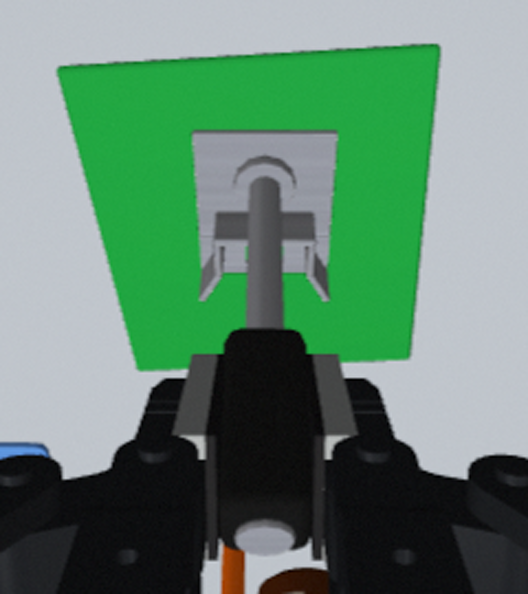

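```bash
cat >> h.py <<'E'
C=np.array([558.9,110.3]); th=np.radians(-9.05)
X=np.array([np.cos(th),np.sin(th)]); Y=np.array([-X[1],X[0]])
def t2w(x,y): return C+x*X+y*Y
def w2t(p): d=np.asarray(p)[:2]-C; return np.array([d@X,d@Y])
H0=82.7
def lipgo(xy,under):
    """world lip xy, underside height -> tool shift (scooping pose)"""
    s,M,g=st(); h=M[:2,0]/np.linalg.norm(M[:2,0]); lip=g[:2]+33*h
    print("lip world",lip.round(1),"tray",w2t(lip).round(1),"under",round(g[2]-H0,1),"heading",np.degrees(np.arctan2(h[1],h[0])).round(1),"zhor",M[2,2].round(3),"tilt",np.degrees(np.arccos(-M[2,0])).round(2))
    d=M.T@np.array([xy[0]-lip[0],xy[1]-lip[1],under-(g[2]-H0)])/40; n=max(1,int(np.ceil(np.linalg.norm(d)/.95)))
    print("total",d.round(3),"n",n,"per",(d/n).round(3))
E
python3 -c "
from h import *
s,M,g=st(); print((M.T@np.array([0,0,100])/40).round(2))"
```

```text
t 13.52 tcp [ 534.9 -198.6  223.6] grip [ 604.6 -207.4   85.8] j [-0.519  0.017  1.993  0.271  0.709 -2.127] gap 15.2 F [-1.1  1.8  2.5]
toolx [ 0.451 -0.057 -0.891] y [-0.883  0.117 -0.455] z [0.13  0.991 0.003]
[-2.23 -1.14  0.01]
```

```bash
python3 -m pendant '[[0,[-0.5,-0.25,0],0],[0,[-0.7,-0.36,0],0],[0,[-0.7,-0.36,0],0],[0,[-0.33,-0.17,0],0],[0,[0,0,0],0],[0,[0,0,0],0]]'; python3 -c "
from h import *
tilt()
f=bot.grab_frame('wrist');save(f,'w10.png')
lipgo(t2w(10,-98),90)"
```

```text
time: 14.02
eef_pos: [534.9, -199.1, 324.0]
tool_rot: [-0.577, 0.407, 0.329, 0.627]
wrist_force: [-1.1, 0.7, -1.1]
finger_gap: 15.1
t 14.02 tcp [ 534.9 -199.1  324. ] grip [ 604.7 -208.   186.2] j [-0.519 -0.115  1.935  0.225  0.893 -2.062] gap 15.1 F [-1.1  0.7 -1.1]
toolx [ 0.452 -0.058 -0.89 ] y [-0.883  0.117 -0.455] z [0.13  0.991 0.002]
tilt deg 27.09 az deg -7.30 zhor 0.002
t 14.07 tcp [ 534.3 -198.8  322. ] grip [ 603.8 -207.5  184. ] j [-0.519 -0.114  1.937  0.225  0.893 -2.062] gap 15.2 F [ 0.6  0.4 -0.1]
toolx [ 0.449 -0.056 -0.892] y [-0.884  0.118 -0.452] z [0.131 0.991 0.003]
lip world [ 636.5 -211.6] tray [ 127.3 -305.7] under 101.3 heading -7.1 zhor 0.003 tilt 26.9
total [-0.995  2.625  5.269] n 7 per [-0.142  0.375  0.753]
```

View pics/w10.png

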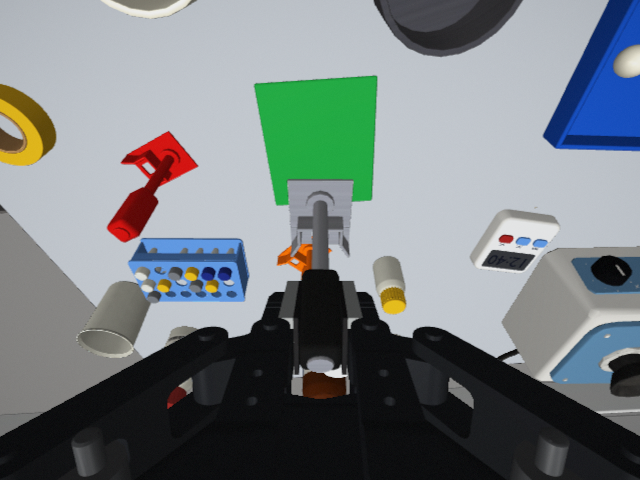

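```bash
python3 -m pendant '[[0,[-0.14,0.37,0.75],0],[0,[-0.14,0.37,0.75],0],[0,[-0.14,0.37,0.75],0],[0,[-0.14,0.37,0.75],0],[0,[-0.14,0.37,0.75],0],[0,[-0.14,0.37,0.75],0],[0,[-0.14,0.37,0.75],0],[0,[0,0,0],0],[0,[0,0,0],0]]'; python3 -c "
from h import *
f=bot.grab_frame('wrist');save(f,'w11.png')
lipgo(t2w(10,-98),60)"
```

```text
time: 14.82
eef_pos: [451.7, 25.1, 308.8]
tool_rot: [-0.577, 0.408, 0.332, 0.625]
wrist_force: [0.1, -0.0, -1.1]
finger_gap: 15.3
t 14.87 tcp [452.4  24.1 309.5] grip [521.6  15.4 171.5] j [-0.11  -0.428  2.211 -0.009  0.891 -1.547] gap 15.1 F [-0.7 -0.2 -0.6]
toolx [ 0.448 -0.056 -0.892] y [-0.885  0.116 -0.451] z [0.129 0.992 0.002]
lip world [554.4  11.3] tray [ 11.1 -98.5] under 88.8 heading -7.2 zhor 0.002 tilt 26.82
total [0.63  0.349 0.011] n 1 per [0.63  0.349 0.011]
```

View pics/w11.png

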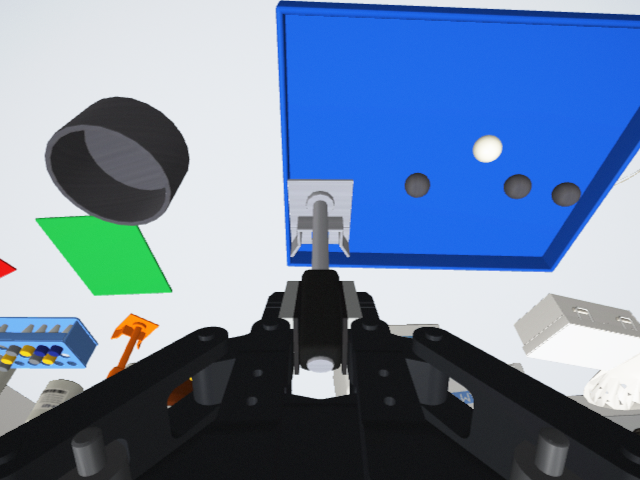

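```bash
cat > seg.py <<'E'
from h import *
def balls(cam='wrist',zc=14):
    f=bot.grab_frame(cam); W=world(f); out=[]
    hsv=cv2.cvtColor(f["color"],cv2.COLOR_RGB2HSV)
    d=W[...,:2]-C; tx=d@X; ty=d@Y
    inside=(abs(tx)<101)&(abs(ty)<126)&(W[...,2]>2)&(W[...,2]<32)&(f["range_z"]>0)
    for nm,m in(("white",(hsv[...,1]<60)&(hsv[...,2]>130)),("dark",(hsv[...,1]<90)&(hsv[...,2]<110))):
        n,l,s,c=cv2.connectedComponentsWithStats((m&inside).astype(np.uint8))
        for i in range(1,n):
            if s[i,4]>20:
                p=ray(f,*c[i],zc); print(cam,nm,s[i].tolist(),"tray",w2t(p).round(1),"medz",np.median(W[l==i][:,2]).round(1))
    return f
E
python3 -c "
from seg import *
f=balls('wrist');balls('top')
for u,v in((288,268),(551,271),(278,3)): print(w2t(ray(f,u,v,22)).round(1))
for u,v in((352,258),(545,258)): print(w2t(ray(f,u,v,4)).round(1))
"
```

```text
wrist white [475, 133, 29, 27, 618] tray [-19.9  26.2] medz 20.3
wrist dark [407, 171, 24, 24, 448] tray [ 13.1 -19.2] medz 20.6
wrist dark [506, 173, 27, 23, 498] tray [12.2 62.3] medz 19.8
wrist dark [554, 181, 28, 23, 510] tray [ 18.6 105.3] medz 19.4
top white [271, 241, 6, 6, 27] tray [  41.9 -102. ] medz 22.3
top white [221, 255, 6, 6, 29] tray [-19.3  24.3] medz 20.3
top dark [195, 235, 6, 7, 34] tray [ 18.4 103.2] medz 19.2
top dark [210, 240, 6, 7, 32] tray [12.2 60.3] medz 20.6
top dark [240, 246, 6, 6, 30] tray [ 13.5 -21.1] medz 20.4
[ 107.  -126.4]
[104.7 129. ]
[-105.5 -124.7]
[109.8 -63.2]
[104.8 131.9]
```

```bash
python3 -m pendant '[[0,[0.6,0.31,0.01],0],[0,[0.6,0.31,0.01],0],[0,[0.44,0.23,0.01],0],[0,[0,0,0],0],[0,[0,0,0],0]]'; python3 -c "
from h import *
lipgo(t2w(14,-99),5)"
```

```text
time: 15.38
eef_pos: [452.6, 24.1, 236.6]
tool_rot: [-0.576, 0.409, 0.33, 0.626]
wrist_force: [-0.7, 0.4, -0.6]
finger_gap: 15.3
t 15.38 tcp [452.6  24.1 236.6] grip [521.8  15.2  98.6] j [-0.109 -0.319  2.263 -0.013  0.729 -1.539] gap 15.3 F [-0.7  0.4 -0.6]
toolx [ 0.448 -0.058 -0.892] y [-0.884  0.119 -0.451] z [0.132 0.991 0.002]
lip world [554.5  11. ] tray [ 11.3 -98.8] under 15.9 heading -7.4 zhor 0.002 tilt 26.83
total [ 0.273  0.063 -0.008] n 1 per [ 0.273  0.063 -0.008]
```

```bash
python3 -m pendant '[[0,[0.14,0.03,0],0],[0,[0.13,0.03,0],0],[0,[0,0,0],0],[0,[0,0,0],0],[0,[0,0,0],0]]'; python3 -c "
from h import *
lipgo(t2w(97,-99),5)
f=bot.grab_frame('wrist');save(f,'w12.png')
"
```

```text
time: 15.8
eef_pos: [455.9, 24.7, 228.0]
tool_rot: [-0.577, 0.407, 0.329, 0.627]
wrist_force: [-0.3, -0.8, -0.6]
finger_gap: 15.2
t 15.80 tcp [455.9  24.7 228. ] grip [525.8  15.8  90.3] j [-0.107 -0.293  2.261 -0.013  0.702 -1.538] gap 15.2 F [-0.3 -0.8 -0.6]
toolx [ 0.452 -0.057 -0.89 ] y [-0.882  0.117 -0.456] z [0.131 0.991 0.002]
lip world [558.6  11.6] tray [ 15.2 -97.5] under 7.6 heading -7.2 zhor 0.002 tilt 27.11
total [ 0.988 -1.789 -0.093] n 3 per [ 0.329 -0.596 -0.031]
```

View pics/w12.png

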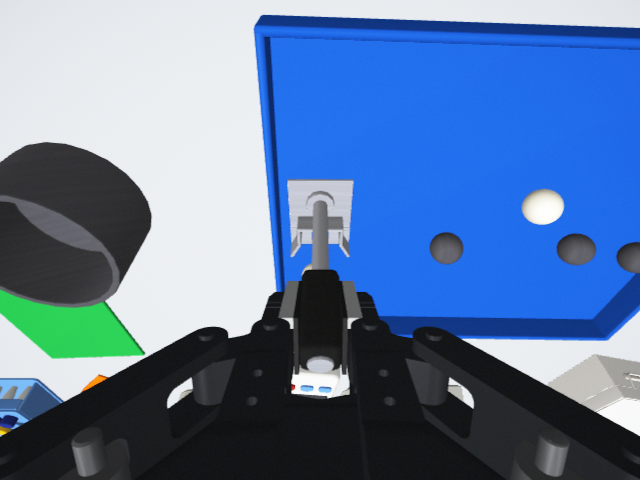

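```bash
python3 -m pendant '[[0,[0,0,0],0],[0,[0,0,0],0]]' ;python3 -c "
from h import *
lipgo(t2w(97,-99),5)
"
```

```text
time: 16.02
eef_pos: [455.7, 24.8, 227.7]
tool_rot: [-0.577, 0.407, 0.329, 0.627]
wrist_force: [1.0, -0.0, 0.1]
finger_gap: 15.2
t 16.02 tcp [455.7  24.8 227.7] grip [525.6  15.9  89.9] j [-0.107 -0.293  2.261 -0.013  0.701 -1.538] gap 15.2 F [ 1.  -0.   0.1]
toolx [ 0.452 -0.057 -0.89 ] y [-0.883  0.117 -0.455] z [0.13  0.991 0.002]
lip world [558.3  11.8] tray [ 14.9 -97.4] under 7.2 heading -7.2 zhor 0.002 tilt 27.08
total [ 0.983 -1.8   -0.095] n 3 per [ 0.328 -0.6   -0.032]
```

```bash
python3 -m pendant '[[0,[0.05,0.025,0],0],[0,[0.091,-0.178,-0.007],0],[0,[0.091,-0.178,-0.007],0],[0,[0.091,-0.178,-0.007],0],[0,[0.091,-0.178,-0.007],0],[0,[0.091,-0.178,-0.007],0],[0,[0.091,-0.178,-0.007],0],[0,[0.091,-0.178,-0.007],0],[0,[0,0,0],0],[0,[0,0,0],0]]' ;python3 -c "
from h import *
lipgo(t2w(97,-99),5)
f=bot.grab_frame('wrist');save(f,'w13.png',(200,120,440,390),2.2)
"
```

```text
time: 16.85
eef_pos: [511.3, 15.3, 225.0]
tool_rot: [-0.577, 0.408, 0.33, 0.627]
wrist_force: [0.1, 0.2, -1.2]
finger_gap: 15.1
t 16.85 tcp [511.3  15.3 225. ] grip [581.    6.5  87.1] j [-0.114 -0.133  2.134 -0.009  0.67  -1.548] gap 15.1 F [ 0.1  0.2 -1.2]
toolx [ 0.451 -0.057 -0.891] y [-0.883  0.118 -0.454] z [0.131 0.991 0.002]
lip world [613.7   2.3] tray [ 71.1 -98. ] under 4.4 heading -7.2 zhor 0.002 tilt 27.01
total [ 0.281 -0.582 -0.042] n 1 per [ 0.281 -0.582 -0.042]
```

View pics/w13.png

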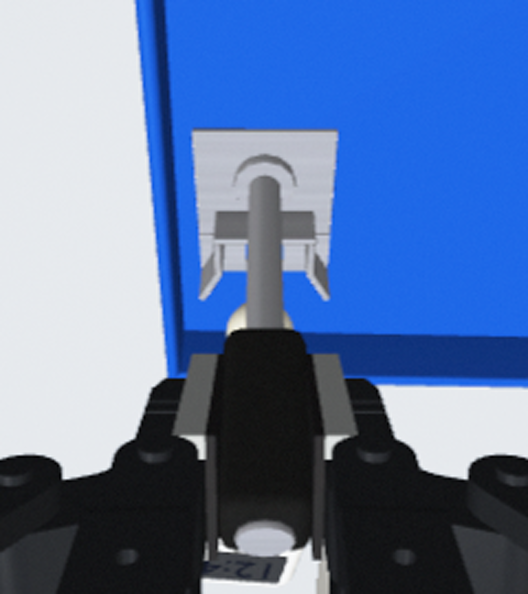

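```bash
python3 -m pendant '[[0,[0.055,-0.107,-0.008],0],[0,[0.055,-0.107,-0.008],0],[0,[0.055,-0.107,-0.008],0],[0,[0.055,-0.107,-0.008],0],[0,[0.055,-0.107,-0.008],0],[0,[0,0,0],0]]' ;python3 -c "
from h import *
lipgo(t2w(99,-99),5)
"
```

```text
time: 17.4
eef_pos: [535.3, 10.5, 225.1]
tool_rot: [-0.577, 0.407, 0.329, 0.627]
wrist_force: [-0.2, -0.2, -0.7]
finger_gap: 15.5
t 17.40 tcp [535.3  10.5 225.1] grip [605.2   1.6  87.4] j [-0.119 -0.072  2.078 -0.006  0.663 -1.554] gap 15.5 F [-0.2 -0.2 -0.7]
toolx [ 0.452 -0.057 -0.89 ] y [-0.883  0.117 -0.455] z [0.131 0.991 0.002]
lip world [637.9  -2.6] tray [ 95.8 -99. ] under 4.7 heading -7.2 zhor 0.002 tilt 27.08
total [ 0.03  -0.074 -0.002] n 1 per [ 0.03  -0.074 -0.002]
```

```bash
python3 -m pendant '[[0,[0.025,-0.05,-0.003],0],[0,[0.025,-0.05,-0.003],0],[0,[0,0,0],0]]' ;python3 -c "
from h import *
lipgo(t2w(99,-99),5)
f=bot.grab_frame('wrist');save(f,'w14.png',(200,120,440,390),2.2)
"
```

```text
time: 17.65
eef_pos: [538.8, 10.0, 224.9]
tool_rot: [-0.576, 0.408, 0.33, 0.626]
wrist_force: [-4.1, 1.3, 1.9]
finger_gap: 15.1
t 17.65 tcp [538.8  10.  224.9] grip [608.2   1.2  86.9] j [-0.119 -0.063  2.069 -0.005  0.666 -1.555] gap 15.1 F [-4.1  1.3  1.9]
toolx [ 0.449 -0.057 -0.892] y [-0.884  0.118 -0.452] z [0.131 0.991 0.003]
lip world [640.9  -3. ] tray [ 98.8 -99. ] under 4.2 heading -7.2 zhor 0.003 tilt 26.89
total [-0.016 -0.013 -0.001] n 1 per [-0.016 -0.013 -0.001]
```

View pics/w14.png

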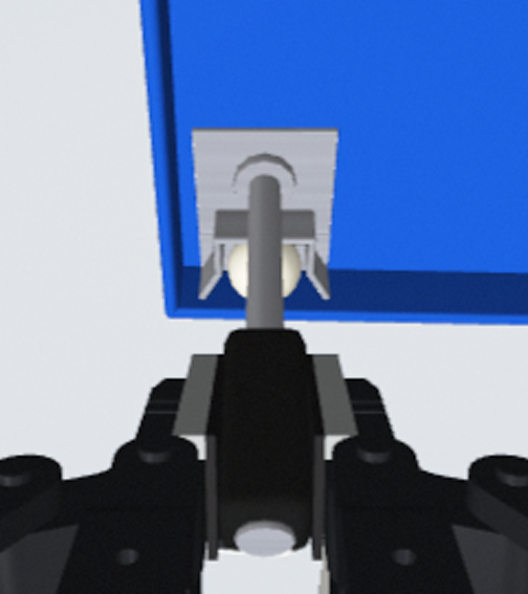

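```bash
python3 -m pendant '[[0,[-0.05,0.08,0],0],[0,[-0.3,-0.1,0],0],[0,[-0.5,-0.255,0],0],[0,[-0.6,-0.306,0],0],[0,[-0.6,-0.306,0],0],[0,[-0.5,-0.255,0],0],[0,[-0.2,-0.1,0],0],[0,[0,0,0],0]]' ;python3 -c "
from h import *
lipgo(t2w(0,0),120)
f=bot.grab_frame('wrist');save(f,'w15.png')
al=np.radians(27.05)
t=np.array([np.sin(al),0,-np.cos(al)])
for th in range(0,181,15):
    Q=R.from_rotvec(t*np.radians(th)).as_matrix()
    pts={k:(Q@np.array(v)).round(0).tolist() for k,v in dict(pocket=(24,0,-80.7),lip=(33,0,-82.7),lipL=(33,18,-82.7),lipR=(33,-18,-82.7),rearL=(-14,18,-82.7),rearR=(-14,-18,-82.7)).items()}
    xs=Q[:,0];ys=Q[:,1]
    print(th,'pitchdown %.0f'%np.degrees(np.arcsin(-xs[2])),'roll %.0f'%np.degrees(np.arcsin(ys[2])),'hd',xs[:2].round(2),pts)
"
```

```text
time: 18.37
eef_pos: [533.9, 10.3, 348.9]
tool_rot: [-0.578, 0.406, 0.327, 0.628]
wrist_force: [0.5, 0.8, -1.1]
finger_gap: 15.2
t 18.37 tcp [533.9  10.3 348.9] grip [604.5   1.3 211.6] j [-0.12  -0.239  2.    -0.004  0.902 -1.557] gap 15.2 F [ 0.5  0.8 -1.1]
toolx [ 0.457 -0.058 -0.888] y [-0.88   0.117 -0.46 ] z [0.131 0.991 0.002]
lip world [637.3  -2.9] tray [ 95.2 -99.4] under 128.9 heading -7.2 zhor 0.002 tilt 27.42
total [-0.861  2.158  2.548] n 4 per [-0.215  0.539  0.637]
0 pitchdown 0 roll 0 hd [1. 0.] {'pocket': [24.0, 0.0, -81.0], 'lip': [33.0, 0.0, -83.0], 'lipL': [33.0, 18.0, -83.0], 'lipR': [33.0, -18.0, -83.0], 'rearL': [-14.0, 18.0, -83.0], 'rearR': [-14.0, -18.0, -83.0]}
15 pitchdown 1 roll 7 hd [ 0.97 -0.23] {'pocket': [24.0, 4.0, -80.0], 'lip': [33.0, 2.0, -83.0], 'lipL': [37.0, 20.0, -80.0], 'lipR': [29.0, -15.0, -85.0], 'rearL': [-8.0, 30.0, -80.0], 'rearR': [-17.0, -4.0, -84.0]}
30 pitchdown 3 roll 13 hd [ 0.89 -0.45] {'pocket': [26.0, 8.0, -80.0], 'lip': [34.0, 4.0, -82.0], 'lipL': [42.0, 20.0, -78.0], 'lipR': [26.0, -11.0, -86.0], 'rearL': [-0.0, 41.0, -76.0]
[... 1510 characters left out ...]
, 23.0, -38.0], 'rearR': [51.0, 48.0, -50.0]}
150 pitchdown 49 roll 13 hd [-0.48 -0.45] {'pocket': [49.0, 8.0, -68.0], 'lip': [47.0, 4.0, -76.0], 'lipL': [55.0, -11.0, -72.0], 'lipR': [39.0, 20.0, -80.0], 'rearL': [77.0, 9.0, -36.0], 'rearR': [61.0, 41.0, -44.0]}
165 pitchdown 53 roll 7 hd [-0.56 -0.23] {'pocket': [51.0, 4.0, -67.0], 'lip': [47.0, 2.0, -75.0], 'lipL': [52.0, -15.0, -73.0], 'lipR': [43.0, 20.0, -77.0], 'rearL': [78.0, -4.0, -36.0], 'rearR': [70.0, 30.0, -40.0]}
180 pitchdown 54 roll 0 hd [-0.59 -0.  ] {'pocket': [51.0, 0.0, -67.0], 'lip': [48.0, 0.0, -75.0], 'lipL': [48.0, -18.0, -75.0], 'lipR': [48.0, 18.0, -75.0], 'rearL': [75.0, -18.0, -37.0], 'rearR': [75.0, 18.0, -37.0]}
```

View pics/w15.png

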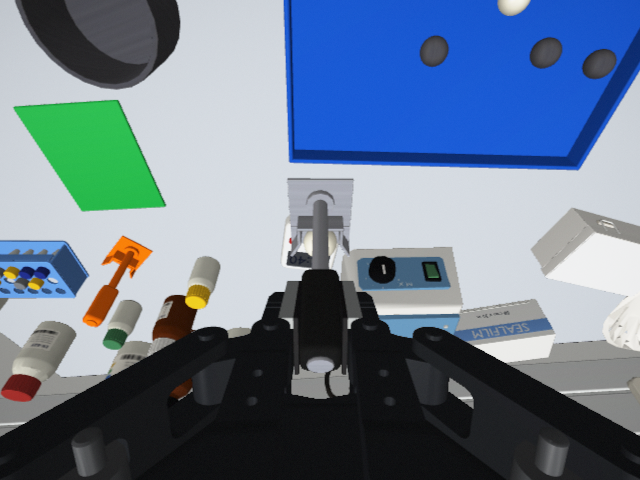

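```bash
python3 -c "
from h import *
go([436,-276,200],'grip')"
```

```text
t 18.42 tcp [533.2  10.3 346.3] grip [603.3   1.4 208.6] j [-0.12  -0.237  2.002 -0.004  0.902 -1.557] gap 15.8 F [-0.2 -0.4 -2.1]
toolx [ 0.453 -0.057 -0.89 ] y [-0.882  0.117 -0.456] z [0.131 0.991 0.002]
total [-1.3   2.97 -7.42] n 9 per [-0.145  0.33  -0.825]
```

```bash
python3 -m pendant '[[0,[-0.03,0.07,-0.18],0],[0,[-0.06,0.14,-0.35],0],[0,[-0.093,0.212,-0.53],0],[0,[-0.093,0.212,-0.53],0],[0,[-0.093,0.212,-0.53],0],[0,[-0.093,0.212,-0.53],0],[0,[-0.093,0.212,-0.53],0],[0,[-0.093,0.212,-0.53],0],[0,[-0.093,0.212,-0.53],0],[0,[-0.093,0.212,-0.53],0]]'; python3 -m pendant '[[0,[-0.093,0.212,-0.53],0],[0,[-0.093,0.212,-0.53],0],[0,[-0.093,0.212,-0.53],0],[0,[-0.093,0.212,-0.53],0],[0,[-0.06,0.14,-0.35],0],[0,[-0.03,0.07,-0.18],0],[0,[0,0,0],0],[0,[0,0,0],0]]'; python3 -c "
from h import *
go([436,-276,142],'grip')
f=bot.grab_frame('wrist');save(f,'w16.png')
f=bot.grab_frame('top');save(f,'t16.png',(170,140,470,320),2.6)"
```

```text
time: 19.25
eef_pos: [424.3, -168.6, 337.1]
tool_rot: [-0.576, 0.408, 0.331, 0.626]
wrist_force: [0.9, 0.7, -1.7]
finger_gap: 15.0
time: 19.92
eef_pos: [366.0, -266.8, 335.6]
tool_rot: [-0.576, 0.408, 0.33, 0.627]
wrist_force: [0.0, 0.0, -1.1]
finger_gap: 15.2
t 19.92 tcp [ 366.  -266.8  335.6] grip [ 435.5 -275.4  197.7] j [-0.868 -0.439  2.174  0.356  1.077 -2.423] gap 15.2 F [ 0.   0.  -1.1]
toolx [ 0.449 -0.056 -0.892] y [-0.884  0.119 -0.453] z [0.131 0.991 0.004]
total [ 1.25  0.62 -0.02] n 2 per [ 0.624  0.309 -0.01 ]
```

View pics/w16.png

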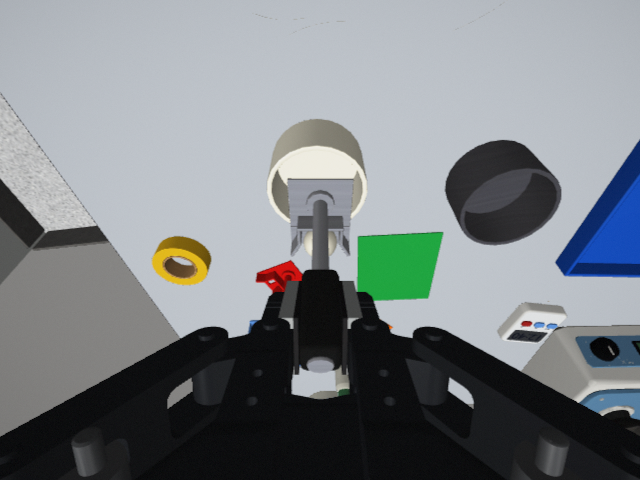

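View pics/t16.png

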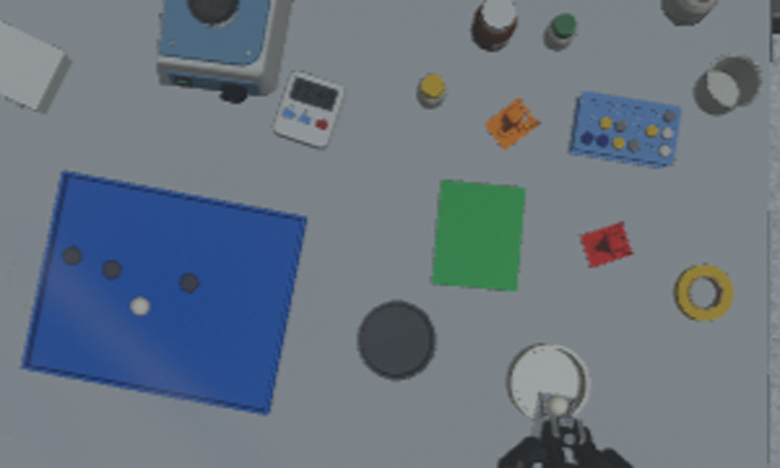

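```bash
python3 -c "
from h import *
f=bot.grab_frame('wrist'); print(ray(f,267,186,48),ray(f,367,188,48))
W=world(f); m=(W[...,2]>44)&(W[...,2]<52)&(np.hypot(W[...,0]-477,W[...,1]+281)<60); m[:, 285:356]=0
p=W[m][:,:2]; A=np.c_[2*p,np.ones(len(p))]; s=np.linalg.lstsq(A,(p**2).sum(1),rcond=None)[0]; print(len(p),s[:2],np.sqrt(s[2]+s[:2]@s[:2]))
"
```

```text
[ 466.57681505 -320.34039281   48.        ] [ 478.90777108 -242.53373987   48.        ]
675 [ 474.66806091 -282.0670724 ] 37.644812046407225
```

```bash
python3 -m pendant '[[0,[0.3,0.16,0],0],[0,[0.45,0.25,0],0],[0,[0.4,0.22,0],0],[0,[0.1,0.05,0],0],[0,[0,0,0],0.3],[0,[0,0,0],0.7],[0,[0,0,0],1],[0,[0,0,0],1],[0,[0,0,0],1],[0,[0,0,0],1]]'; python3 -m pendant '[[0,[0,0,0],1],[0,[0,0,0],1],[0,[0,0,0],1],[0,[0,0,0],1],[0,[0,0,0],1],[0,[0,0,0],1],[0,[0,0,0],0]]'; python3 -c "
from h import *
tilt()
f=bot.grab_frame('wrist');save(f,'w17.png')
f=bot.grab_frame('top');save(f,'t17.png',(330,240,430,320),6)"
```

```text
time: 20.9
eef_pos: [365.4, -266.4, 281.1]
tool_rot: [-0.394, 0.479, 0.212, 0.756]
wrist_force: [0.5, -0.4, -1.6]
finger_gap: 15.3
time: 21.48
eef_pos: [365.4, -266.4, 281.0]
tool_rot: [-0.142, 0.521, 0.054, 0.84]
wrist_force: [-0.1, 0.1, -1.7]
finger_gap: 15.3
t 21.48 tcp [ 365.4 -266.4  281. ] grip [ 435.3 -275.3  143.3] j [-0.869 -0.376  2.224  0.383  0.968 -1.322] gap 15.3 F [-0.1  0.1 -1.7]
toolx [ 0.452 -0.057 -0.89 ] y [-0.239  0.954 -0.183] z [0.859 0.296 0.417]
tilt deg 27.09 az deg -7.24 zhor 0.417
```

View pics/w17.png

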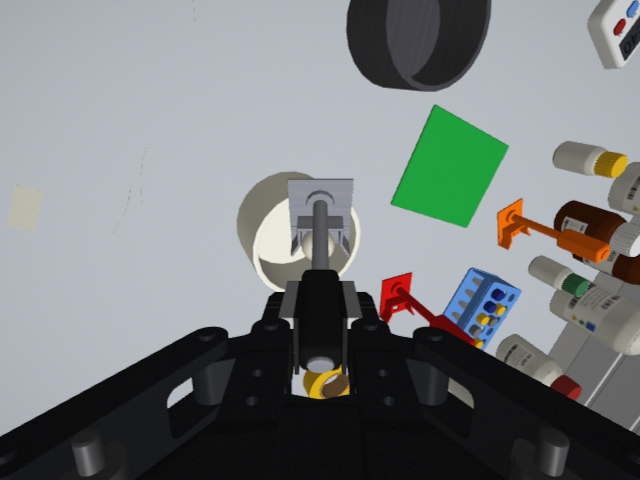

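View pics/t17.png

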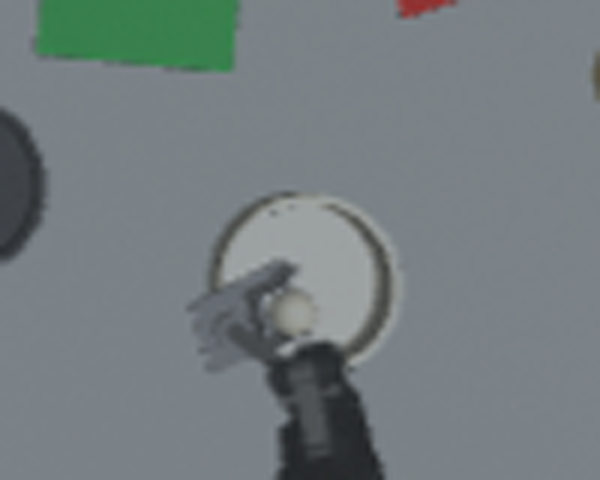

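```bash
python3 -m pendant '[[0,[0,0,0],1],[0,[0,0,0],1],[0,[0,0,0],1],[0,[0,0,0],1],[0,[0,0,0],1],[0,[0,0,0],1],[0,[0,0,0],1],[0,[0,0,0],1],[0,[0,0,0],1],[0,[0,0,0],1]]';  python3 -c "
from h import *
tilt()
f=bot.grab_frame('wrist');save(f,'w18.png',(200,120,440,390),2.2)
f=bot.grab_frame('top');save(f,'t18.png',(330,240,430,320),6)"
```

```text
time: 22.42
eef_pos: [365.1, -266.6, 280.7]
tool_rot: [0.297, 0.478, -0.214, 0.798]
wrist_force: [-0.0, -0.1, -0.8]
finger_gap: 15.2
t 22.42 tcp [ 365.1 -266.6  280.7] grip [ 435.  -275.5  142.9] j [-0.869 -0.376  2.225  0.383  0.968 -0.274] gap 15.2 F [-0.  -0.1 -0.8]
toolx [ 0.451 -0.057 -0.89 ] y [0.626 0.732 0.27 ] z [ 0.636 -0.679  0.366]
tilt deg 27.07 az deg -7.25 zhor 0.366
```

View pics/w18.png

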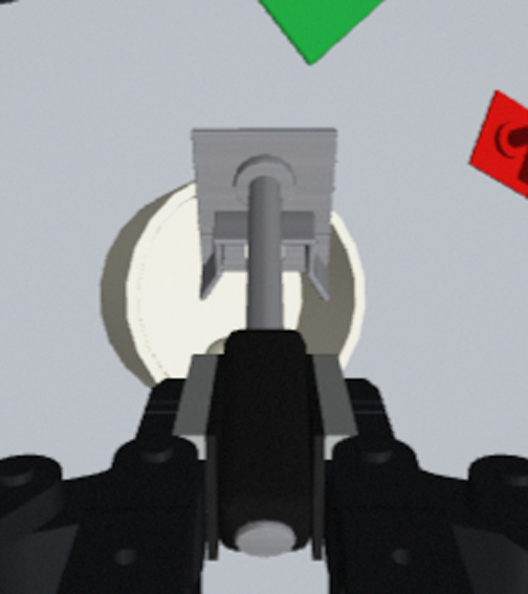

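View pics/t18.png

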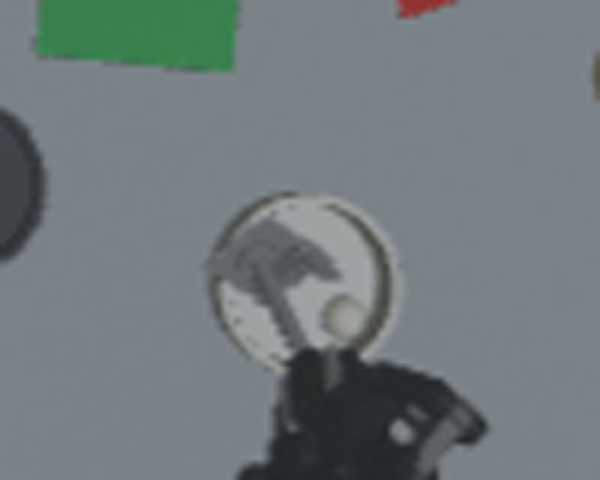

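```bash
python3 -m pendant '[[0,[-0.3,0,0],-1],[0,[-0.5,0,0],-1],[0,[-0.5,0,0],-1],[0,[-0.3,0,0],-1],[0,[0,0,0],-1],[0,[0,0,0],-1],[0,[0,0,0],-1],[0,[0,0,0],-1],[0,[0,0,0],-1],[0,[0,0,0],-1]]'; python3 -m pendant '[[0,[0,0,0],-1],[0,[0,0,0],-1],[0,[0,0,0],-1],[0,[0,0,0],-1],[0,[0,0,0],-1],[0,[0,0,0],-1],[0,[0,0,0],-1],[0,[0,0,0],-1],[0,[0,0,0],-1],[0,[0,0,0],-1]]';python3 -m pendant '[[0,[0,0,0],-1],[0,[0,0,0],0],[0,[0,0,0],0]]'; python3 -c "
from seg import *
lipgo(t2w(-40,25),70)
balls('top');f=balls('wrist');save(f,'w19.png')"
```

```text
time: 23.35
eef_pos: [336.1, -262.9, 337.5]
tool_rot: [-0.147, 0.521, 0.057, 0.839]
wrist_force: [-0.5, 0.1, -1.2]
finger_gap: 15.1
time: 24.18
eef_pos: [336.1, -262.9, 337.5]
tool_rot: [-0.547, 0.422, 0.31, 0.653]
wrist_force: [0.1, 0.4, -1.0]
finger_gap: 15.1
time: 24.43
eef_pos: [336.1, -263.0, 337.4]
tool_rot: [-0.577, 0.407, 0.329, 0.627]
wrist_force: [-0.6, 0.1, -1.0]
finger_gap: 15.0
t 24.43 tcp [ 336.1 -263.   337.4] grip [ 405.9 -271.8  199.6] j [-0.921 -0.523  2.226  0.369  1.123 -2.469] gap 15.0 F [-0.6  0.1 -1. ]
toolx [ 0.451 -0.057 -0.891] y [-0.883  0.117 -0.455] z [0.13  0.991 0.002]
lip world [ 438.6 -276. ] tray [ -58.  -400.4] under 116.9 heading -7.2 zhor 0.002 tilt 27.05
total [ 1.402 -0.113 10.616] n 12 per [ 0.117 -0.009  0.885]
top white [221, 255, 6, 6, 28] tray [-19.1  24.1] medz 22.6
top dark [195, 235, 6, 7, 34] tray [ 18.4 103.2] medz 21.1
top dark [210, 240, 6, 7, 33] tray [12.5 60.4] medz 19.9
top dark [240, 246, 6, 6, 30] tray [ 13.5 -21.1] medz 20.5
```

View pics/w19.png

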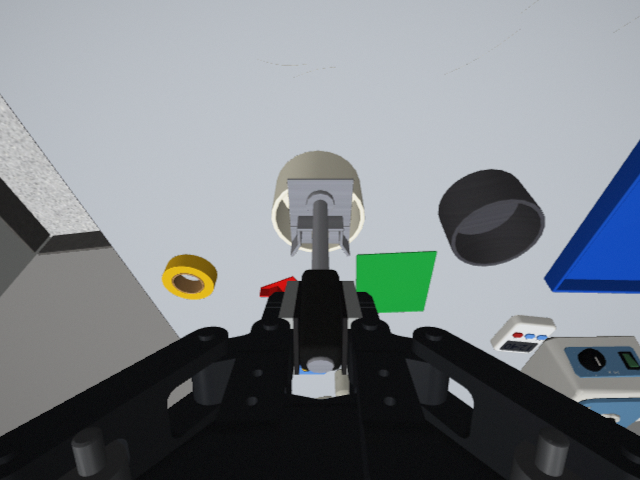

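```bash
python3 -m pendant '[[0,[0,-0.01,0.8],0],[0,[0,-0.01,0.9],0],[0,[0,-0.01,0.9],0],[0,[0,-0.01,0.9],0],[0,[0,-0.01,0.9],0],[0,[0.1,-0.01,0.9],0],[0,[0.1,-0.01,0.9],0],[0,[0.2,-0.01,0.9],0],[0,[0.2,-0.01,0.9],0],[0,[0.2,-0.01,0.9],0]]'; python3 -m pendant '[[0,[0.2,-0.01,0.9],0],[0,[0.2,-0.01,0.8],0],[0,[0.2,0,0],0],[0,[0,0,0],0],[0,[0,0,0],0]]'; python3 -c "
from seg import *
lipgo(t2w(-42,25),10)
f=balls('wrist');save(f,'w20.png')"
```

```text
time: 25.37
eef_pos: [400.3, 89.8, 311.7]
tool_rot: [-0.577, 0.407, 0.329, 0.627]
wrist_force: [-0.2, -0.7, -0.8]
finger_gap: 15.0
time: 25.78
eef_pos: [420.6, 153.5, 289.9]
tool_rot: [-0.577, 0.408, 0.33, 0.626]
wrist_force: [-0.2, 0.0, -0.4]
finger_gap: 15.2
t 25.78 tcp [420.6 153.5 289.9] grip [490.1 144.6 151.9] j [ 0.22  -0.404  2.228 -0.201  0.882 -1.125] gap 15.2 F [-0.2  0.  -0.4]
toolx [ 0.449 -0.058 -0.892] y [-0.884  0.117 -0.453] z [0.131 0.991 0.002]
lip world [522.8 140.4] tray [-40.3  24.1] under 69.2 heading -7.3 zhor 0.002 tilt 26.92
total [1.302 0.707 0.022] n 2 per [0.651 0.354 0.011]
wrist dark [257, 233, 22, 21, 266] tray [ 10.9 -17.9] medz 18.4
wrist dark [352, 233, 22, 22, 257] tray [ 9.5 62.4] medz 18.1
wrist dark [400, 240, 23, 21, 252] tray [ 15.7 104.6] medz 17.4
```

View pics/w20.png

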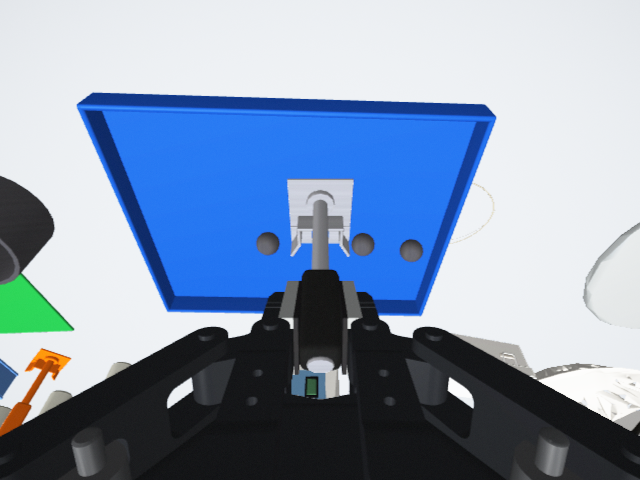

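```bash
python3 -m pendant '[[0,[0.6,0.33,0.02],0],[0,[0.5,0.27,0],0],[0,[0.2,0.1,0],0],[0,[0,0,0],0],[0,[0,0,0],0],[0,[0,0,0],0]]'; python3 -c "
from seg import *
lipgo(t2w(-42,25),4.6)
f=balls('wrist');save(f,'w21.png',(200,120,440,390),2.2)"
```

```text
time: 26.33
eef_pos: [420.6, 154.4, 233.4]
tool_rot: [-0.577, 0.407, 0.328, 0.628]
wrist_force: [0.8, -0.1, -1.1]
finger_gap: 15.2
t 26.33 tcp [420.6 154.4 233.4] grip [490.8 145.5  95.8] j [ 0.223 -0.314  2.266 -0.23   0.752 -1.082] gap 15.2 F [ 0.8 -0.1 -1.1]
toolx [ 0.454 -0.057 -0.889] y [-0.881  0.119 -0.457] z [0.132 0.991 0.004]
lip world [523.5 141.4] tray [-39.8  25.2] under 13.1 heading -7.2 zhor 0.004 tilt 27.22
total [ 0.165  0.146 -0.004] n 1 per [ 0.165  0.146 -0.004]
wrist white [288, 179, 65, 77, 3049] tray [-67.2  24.1] medz 15.6
wrist white [306, 252, 7, 18, 84] tray [-21.3  18.3] medz 16.9
wrist white [329, 253, 6, 17, 80] tray [-22.   33.3] medz 17.4
wrist dark [343, 237, 6, 15, 38] tray [-38.6  41.5] medz 22.6
wrist dark [245, 281, 26, 26, 384] tray [ 10.3 -18.1] medz 17.2
wrist dark [357, 282, 25, 23, 287] tray [ 7.7 63.3] medz 16.3
wrist dark [412, 288, 26, 24, 364] tray [ 15.  104.3] medz 16.7
```

View pics/w21.png

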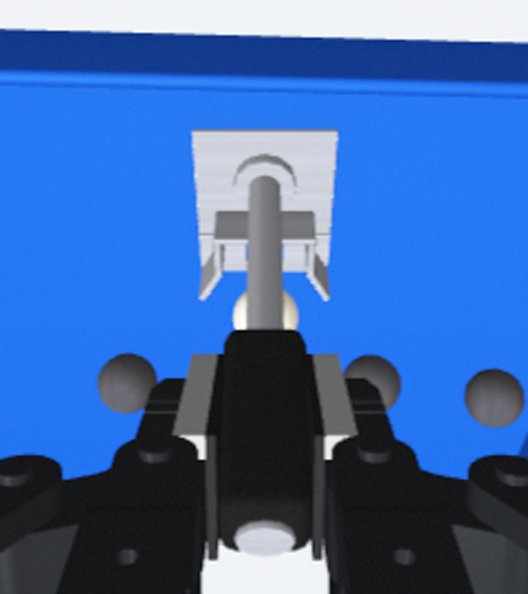

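```bash
python3 -m pendant '[[0,[0.1,0.06,0],0],[0,[0.07,0.04,0],0],[0,[0,0,0],0],[0,[0,0,0],0],[0,[0,0,0],0]]'; python3 -c "
from seg import *
lipgo(t2w(70,25),4.7)"
```

```text
time: 26.8
eef_pos: [419.7, 154.9, 224.3]
tool_rot: [-0.577, 0.407, 0.329, 0.627]
wrist_force: [0.5, 1.3, 0.5]
finger_gap: 15.0
t 26.80 tcp [419.7 154.9 224.3] grip [489.7 146.1  86.6] j [ 0.224 -0.299  2.272 -0.235  0.734 -1.075] gap 15.0 F [0.5 1.3 0.5]
toolx [ 0.453 -0.057 -0.89 ] y [-0.882  0.117 -0.456] z [0.13  0.991 0.003]
lip world [522.4 142. ] tray [-41.   25.6] under 3.9 heading -7.1 zhor 0.003 tilt 27.14
total [ 1.247 -2.478 -0.091] n 3 per [ 0.416 -0.826 -0.03 ]
```

```bash
python3 -m pendant '[[0,[0.07,-0.18,-0.006],0],[0,[0.089,-0.178,-0.0065],0],[0,[0.089,-0.178,-0.0065],0],[0,[0.089,-0.178,-0.0065],0],[0,[0.089,-0.178,-0.0065],0],[0,[0.089,-0.178,-0.0065],0],[0,[0.089,-0.178,-0.0065],0],[0,[0.089,-0.178,-0.0065],0],[0,[0.089,-0.178,-0.0065],0],[0,[0.089,-0.178,-0.0065],0]]'; python3 -m pendant '[[0,[0.089,-0.178,-0.0065],0],[0,[0.089,-0.178,-0.0065],0],[0,[0.089,-0.178,-0.0065],0],[0,[0.089,-0.178,-0.0065],0],[0,[0,0,0],0],[0,[0,0,0],0]]'; python3 -c "
from seg import *
lipgo(t2w(97,25),4.7)
f=balls('wrist');save(f,'w22.png',(200,120,440,390),2.2)"
```

```text
time: 27.63
eef_pos: [498.4, 142.0, 225.8]
tool_rot: [-0.576, 0.408, 0.33, 0.627]
wrist_force: [-6.1, 0.9, 7.6]
finger_gap: 14.9
time: 28.13
eef_pos: [530.1, 136.5, 225.9]
tool_rot: [-0.577, 0.407, 0.329, 0.627]
wrist_force: [2.2, -0.3, 2.1]
finger_gap: 15.0
t 28.13 tcp [530.1 136.5 225.9] grip [600.3 127.6  88.3] j [ 0.139 -0.037  2.042 -0.19   0.684 -1.18 ] gap 15.0 F [ 2.2 -0.3  2.1]
toolx [ 0.453 -0.057 -0.889] y [-0.882  0.117 -0.457] z [0.131 0.991 0.003]
lip world [633.  123.5] tray [71.1 24.7] under 5.6 heading -7.2 zhor 0.003 tilt 27.19
total [ 0.316 -0.566 -0.01 ] n 1 per [ 0.316 -0.566 -0.01 ]
wrist white [278, 118, 86, 76, 4182] tray [ 1.1 22.6] medz 25.3
wrist white [330, 194, 12, 33, 285] tray [39.7 32.2] medz 19.8
wrist white [307, 199, 5, 22, 78] tray [39.9 18. ] medz 17.1
wrist dark [216, 146, 39, 39, 830] tray [ 11.6 -17.5] medz 19.3
wrist dark [378, 148, 39, 39, 774] tray [10.4 62.3] medz 18.8
wrist dark [458, 161, 40, 38, 795] tray [ 16.7 104.4] medz 18.3
```

View pics/w22.png

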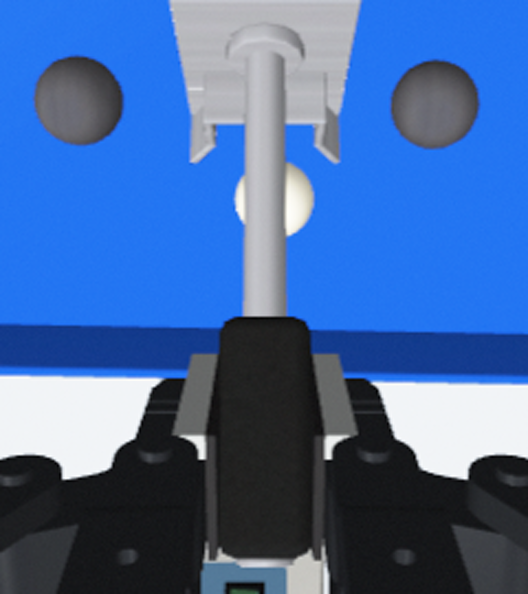

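```bash
cat >> h.py <<'E'
def pitch(f=None,show=True):
    """scoop pitch (deg, + = mouth down) from stem+plate points in wrist depth, relative to heading"""
    f=f or bot.grab_frame('wrist'); s=bot.read_state(); M=R.from_quat(s["tool_rot"]).as_matrix(); g=s["eef_pos"]+M[:,0]*bot.grip_point_offset
    W=world(f); c=f["color"].astype(int); gray=((c.max(-1)-c.min(-1))<30)&(c.max(-1)>90)&(f["range_z"]>0)
    L=(W-g)@M   # tool frame
    reg=gray&(np.abs(L[...,2])<17)&(np.linalg.norm(L,axis=-1)<100)&(np.linalg.norm(L,axis=-1)>25)
    h=M[:2,0]/np.linalg.norm(M[:2,0]); P=W[reg]-g
    q=np.c_[P[:,:2]@h,P[:,:2]@np.array([-h[1],h[0]]),P[:,2]]
    stem=q[(abs(q[:,1])<4)&(q[:,2]>-66)&(q[:,2]<-28)]
    a=np.polyfit(stem[:,2],stem[:,0],1) if len(stem)>20 else [np.nan,0]
    pl=q[(abs(q[:,1])>6)&(q[:,0]<12)&(q[:,2]<-60)]
    b=np.polyfit(pl[:,0],pl[:,2],1) if len(pl)>20 else [np.nan,0]
    print("stem n%d pitch %.1f  plate n%d slope pitch %.1f z@0 %.1f"%(len(stem),np.degrees(np.arctan(a[0])),len(pl),-np.degrees(np.arctan(b[0])),b[1]))
    return q
E
python3 -c "
from h import *
q=pitch()"
```

```text
stem n1941 pitch 36.7  plate n2877 slope pitch 9.5 z@0 -72.4
```

```bash
python3 -c "
from h import *
f=bot.grab_frame('wrist')
save(f,'w23.png')
W=world(f); s=bot.read_state(); M=R.from_quat(s['tool_rot']).as_matrix(); g=s['eef_pos']+M[:,0]*bot.grip_point_offset
h=M[:2,0]/np.linalg.norm(M[:2,0])
for v in range(100,280,8):
  o=[]
  for u in(300,320,342):
    P=W[v,u]-g; o.append((round(float(P[:2]@h),1),round(float(P[2]),1)))
  print(v,o)
"
```

```text
100 [(-55.0, -84.0), (-54.9, -83.9), (-54.4, -85.1)]
108 [(-51.2, -84.1), (-51.2, -83.9), (-50.8, -84.7)]
116 [(-46.9, -85.0), (-47.3, -83.9), (-47.4, -83.6)]
124 [(-54.8, -58.2), (-54.2, -59.4), (-53.9, -59.9)]
132 [(-48.9, -63.3), (-50.3, -60.3), (-49.4, -61.9)]
140 [(-44.1, -65.6), (-47.2, -59.1), (-43.9, -65.7)]
148 [(-38.5, -68.7), (-43.9, -58.3), (-38.0, -69.5)]
156 [(-33.7, -70.0), (-42.0, -54.7), (-34.1, -69.0)]
164 [(-32.2, -65.1), (-40.4, -50.8), (-31.6, -65.9)]
172 [(-29.8, -61.9), (-38.3, -47.8), (-29.1, -62.9)]
180 [(-11.0, -84.5), (-36.0, -45.2), (-11.3, -83.8)]
188 [(-5.4, -85.0), (-33.6, -42.9), (-6.4, -83.3)]
196 [(-0.6, -84.0), (-33.0, -37.9), (-0.5, -83.8)]
204 [(4.8, -83.6), (-30.7, -35.6), (5.1, -83.8)]
212 [(11.1, -84.2), (-28.9, -32.5), (10.9, -83.6)]
220 [(16.8, -83.6), (-26.6, -30.2), (17.8, -84.7)]
228 [(23.9, -84.6), (-25.5, -26.5), (23.8, -84.2)]
236 [(30.1, -84.0), (-23.0, -24.4), (29.8, -83.4)]
244 [(37.2, -84.2), (-22.4, -20.4), (37.4, -84.2)]
252 [(43.7, -83.5), (-19.5, -18.8), (44.8, -84.4)]
260 [(51.7, -84.0), (-18.2, -15.7), (-116.1, 79.8)]
268 [(59.7, -84.1), (-19.1, -10.5), (60.4, -84.4)]
276 [(-15.9, -9.4), (-17.8, -7.6), (62.5, -78.9)]
```

View pics/w23.png

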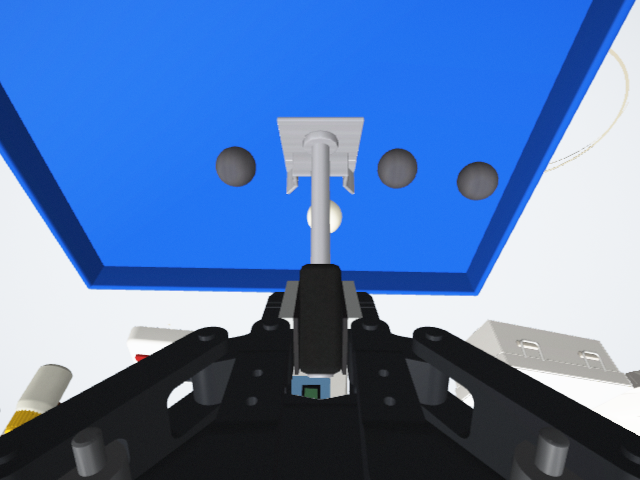

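```bash
python3 -m pendant '[[0,[-0.2,-0.1,0],0],[0,[-0.2,-0.1,0],0],[0,[-0.17,0.35,0.01],0],[0,[-0.17,0.35,0.01],0],[15,[0,0,0],0],[15,[0,0,0],0],[15,[0,0,0],0]]'
cat >> h.py <<'E'
def pitch2():
    f=bot.grab_frame('wrist'); s=bot.read_state(); M=R.from_quat(s["tool_rot"]).as_matrix(); g=s["eef_pos"]+M[:,0]*bot.grip_point_offset
    W=world(f); h=M[:2,0]/np.linalg.norm(M[:2,0]); c=f["color"].astype(int); gray=((c.max(-1)-c.min(-1))<40)
    P=W-g; a=P[...,:2]@h; b=P[...,:2]@np.array([-h[1],h[0]]); z=P[...,2]
    m=gray&(abs(b)<3)&(z>-58)&(z<-24)&(a<20)&(a>-60)&(f["range_z"]>0); 
    if m.sum()<10: print("no stem"); return f
    q=np.polyfit(z[m],a[m],1); print("pitch from stem %.1f n%d; stem a at z=-40: %.1f; underside lip rel z"%(np.degrees(np.arctan(q[0])),m.sum(),np.polyval(q,-40)), "gap %.2f"%s["finger_gap"])
    return f
E
python3 -c "
from h import *
tilt();f=pitch2();save(f,'w24.png')"
```

```text
time: 28.87
eef_pos: [498.2, 141.5, 242.7]
tool_rot: [-0.577, 0.407, 0.329, 0.627]
wrist_force: [0.6, -0.1, -0.5]
finger_gap: 15.2
t 28.87 tcp [498.2 141.5 242.7] grip [568.  132.7 104.9] j [ 0.159 -0.136  2.103 -0.193  0.729 -1.165] gap 15.2 F [ 0.6 -0.1 -0.5]
toolx [ 0.451 -0.057 -0.891] y [-0.883  0.117 -0.455] z [0.13  0.991 0.002]
tilt deg 27.05 az deg -7.21 zhor 0.002
pitch from stem 31.9 n1223; stem a at z=-40: -33.5; underside lip rel z gap 15.23
```

```bash
python3 -m pendant '[[15,[0.2,0.1,0],0],[15.5,[0,0,0],0],[15.5,[0,0,0],0],[15.5,[0,0,0],0]]'; python3 -c "
from h import *
f=pitch2()";  python3 -m pendant '[[16,[0,0,0],0],[16,[0,0,0],0],[16,[0,0,0],0]]'; python3 -c "
from h import *
f=pitch2();save(f,'w25.png')"
```

```text
time: 29.25
eef_pos: [498.2, 141.4, 233.1]
tool_rot: [-0.577, 0.408, 0.33, 0.626]
wrist_force: [1.3, 0.1, -0.7]
finger_gap: 15.3
pitch from stem 31.8 n1239; stem a at z=-40: -33.4; underside lip rel z gap 15.44
time: 29.55
eef_pos: [498.3, 141.5, 233.9]
tool_rot: [-0.577, 0.407, 0.329, 0.627]
wrist_force: [0.2, 0.7, -0.7]
finger_gap: 16.4
pitch from stem 27.9 n1117; stem a at z=-40: -27.5; underside lip rel z gap 15.91
```

```bash
python3 -m pendant '[[16.2,[0,0,0],0],[16.2,[0,0,0],0],[16.2,[0,0,0],0],[16.2,[0,0,0],0]]'; python3 -c "
from h import *
f=pitch2();save(f,'w25.png')"
```

```text
time: 29.93
eef_pos: [498.2, 141.5, 233.7]
tool_rot: [-0.577, 0.407, 0.329, 0.627]
wrist_force: [-0.5, 0.3, 0.2]
finger_gap: 16.0
no stem
```

View pics/w25.png

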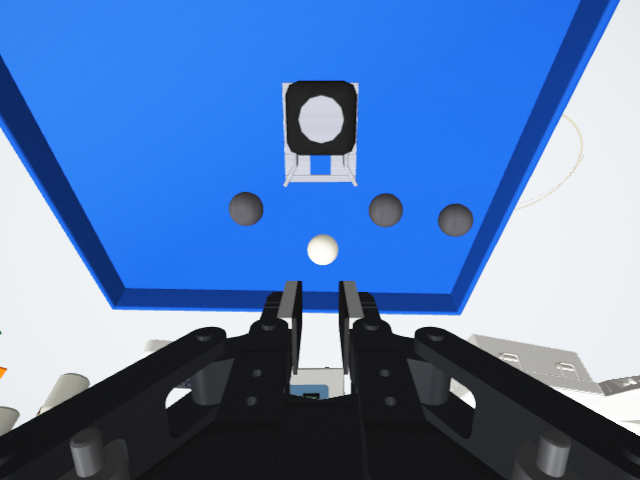

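```bash
python3 -c "
from h import *
s,M,g=st()
f=bot.grab_frame('wrist');W=world(f)
print(W[118,321],W[100,321],W[168,321]); c=ray(f,321,119,104.5); print(c,w2t(c))
print((M.T@(np.array([c[0],c[1],86.5])-g)/40).round(3))
# plate corners
for u,v in((285,184),(355,184)): print(w2t(ray(f,u,v,6)))
"
```

```text
t 29.98 tcp [498.2 141.5 233.7] grip [568.  132.7  95.9] j [ 0.159 -0.122  2.107 -0.198  0.711 -1.159] gap 16.1 F [-0.6  0.  -0.3]
toolx [ 0.451 -0.057 -0.891] y [-0.883  0.117 -0.455] z [0.131 0.991 0.003]
[483.39400775 144.10921638 103.6024123 ] [480.58509298 144.48902567 100.9946341 ] [452.95367402 147.73155974 176.03922492]
[483.23142702 144.12605947 104.5       ] [-80.04732382  21.50258554]
[-0.763  2.011  0.007]
[0.87328984 3.48186197]
[-0.10811641 43.84950506]
```

```bash
python3 -c "
from h import *
f=bot.grab_frame('wrist');W=world(f)
for u,v in((290,183),(321,182),(350,183),(287,90),(355,90),(322,165),(300,160)): print(u,v,W[v,u].round(1),w2t(W[v,u]).round(1))
f=bot.grab_frame('scene');save(f,'s25.png',(170,150,330,270),5)
f=bot.grab_frame('top');save(f,'t25.png',(170,195,300,305),6)
"
```

```text
290 183 [562.  116.    2.8] [2.2 6.1]
321 182 [563.1 134.2   3.8] [ 0.4 24.2]
350 183 [565.6 150.8   4.5] [ 0.2 41.1]
287 90 [508.  125.3   8.1] [-52.6   6.8]
355 90 [512.7 156.9   7. ] [-53.   38.8]
322 165 [551.4 136.3   5. ] [-11.5  24.5]
300 160 [492.5 138.  103.9] [-69.9  16.9]
```

View pics/s25.png

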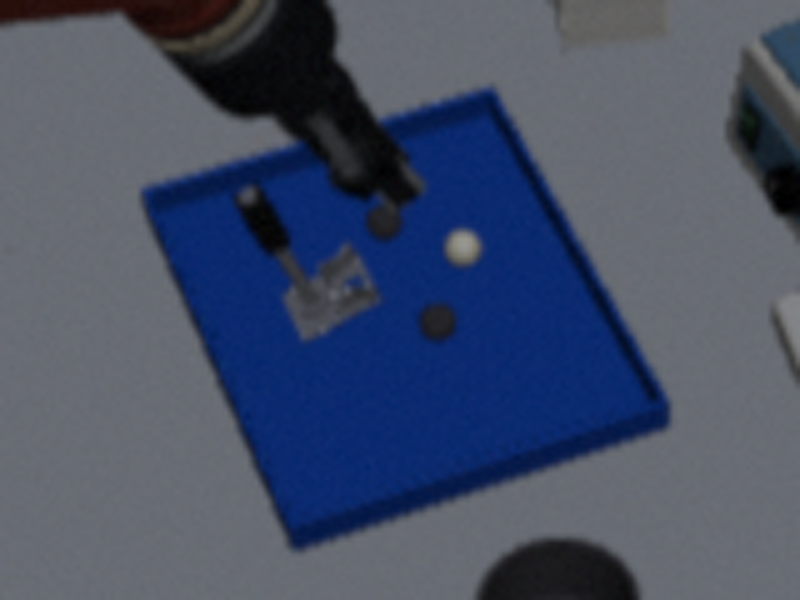

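View pics/t25.png

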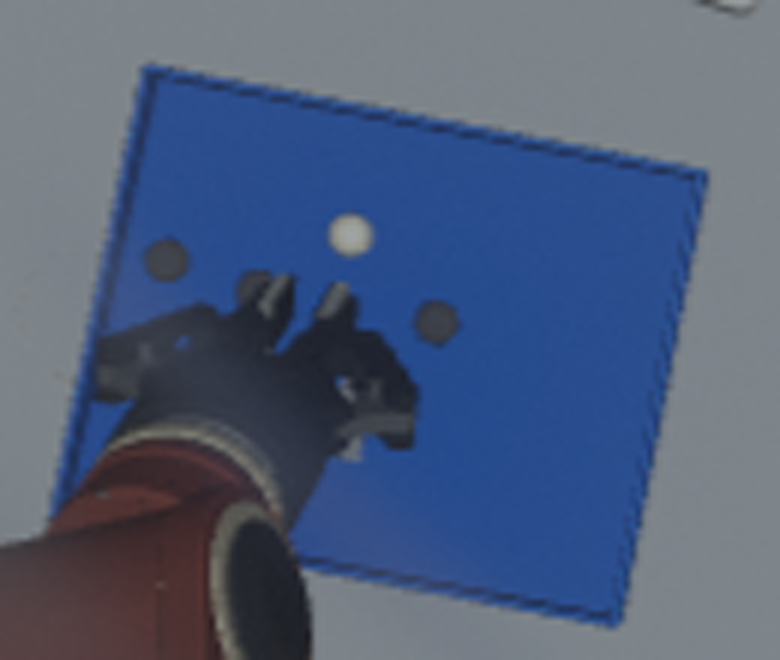

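```bash
python3 -c "
from h import *
s=bot.read_state(); print(s['time'])
f=bot.grab_frame('wrist');save(f,'w26.png');W=world(f)
m=(abs(W[...,0]-490)<50)&(abs(W[...,1]-142)<30)&(W[...,2]>8)
for lo in range(10,120,10):
    k=m&(W[...,2]>lo)&(W[...,2]<lo+10); p=W[k]
    if len(p)>3: print(lo,len(p),p.mean(0).round(1),p.min(0).round(0),p.max(0).round(0))
print(W[118,321])
"
```

```text
30.1833
10 1388 [523.3 138.9  13.8] [506. 123.  10.] [540. 158.  20.]
20 237 [523.  138.8  24.3] [519. 125.  20.] [540. 150.  30.]
30 214 [521.  139.3  35.1] [520. 135.  30.] [524. 143.  40.]
40 245 [521.8 139.3  45.1] [520. 135.  40.] [525. 143.  50.]
50 286 [522.6 139.1  55. ] [521. 135.  50.] [525. 143.  60.]
60 145 [521.2 139.5  65.1] [518. 133.  60.] [524. 147.  70.]
70 802 [519.6 139.4  75.3] [517. 131.  70.] [524. 147.  80.]
80 949 [520.4 139.4  85.2] [518. 131.  80.] [524. 147.  90.]
90 1178 [521.1 139.3  95.1] [519. 131.  90.] [525. 147. 100.]
100 2380 [525.6 138.7 105.3] [520. 130. 100.] [538. 147. 109.]
110 36 [539.7 117.1 119.3] [539. 115. 118.] [540. 123. 120.]
[519.15582195 139.83189976  18.26460622]
```

View pics/w26.png

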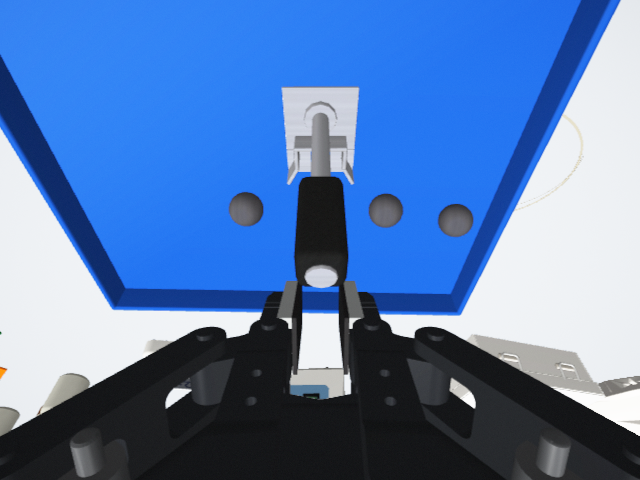

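```bash
python3 -m pendant '[[16.2,[0,0,0],0],[16.2,[0,0,0],0],[16.2,[0,0,0],0],[16.2,[0,0,0],0],[16.2,[0,0,0],0],[16.2,[0,0,0],0]]'; python3 -c "
from h import *
s,M,g=st()
f=bot.grab_frame('wrist');save(f,'w27.png');W=world(f)
m=(abs(W[...,0]-520)<50)&(abs(W[...,1]-140)<14)&(W[...,2]>8)
for lo in (35,50,75,85,95,102):
    k=m&(W[...,2]>lo)&(W[...,2]<lo+6); p=W[k]
    if len(p)>3: print(lo,len(p),p.mean(0).round(1),p.min(0).round(0),p.max(0).round(0))
"
```

```text
time: 30.73
eef_pos: [498.2, 141.5, 233.6]
tool_rot: [-0.577, 0.407, 0.329, 0.627]
wrist_force: [-0.2, 0.5, -1.1]
finger_gap: 16.2
t 30.73 tcp [498.2 141.5 233.6] grip [567.9 132.6  95.8] j [ 0.159 -0.122  2.107 -0.198  0.711 -1.159] gap 16.2 F [-0.2  0.5 -1.1]
toolx [ 0.451 -0.057 -0.891] y [-0.883  0.117 -0.455] z [0.131 0.991 0.002]
35 113 [518.8 139.5  38. ] [518. 136.  35.] [522. 143.  41.]
50 140 [518.7 139.5  53. ] [518. 135.  50.] [521. 143.  56.]
75 512 [519.9 140.6  78.1] [513. 132.  75.] [570. 148.  81.]
85 785 [528.5 142.3  88.1] [513. 126.  85.] [570. 154.  91.]
95 1026 [527.4 141.8  98.2] [513. 126.  95.] [570. 154. 101.]
102 2310 [524.4 139.8 104.4] [513. 126. 102.] [570. 153. 108.]
```

View pics/w27.png

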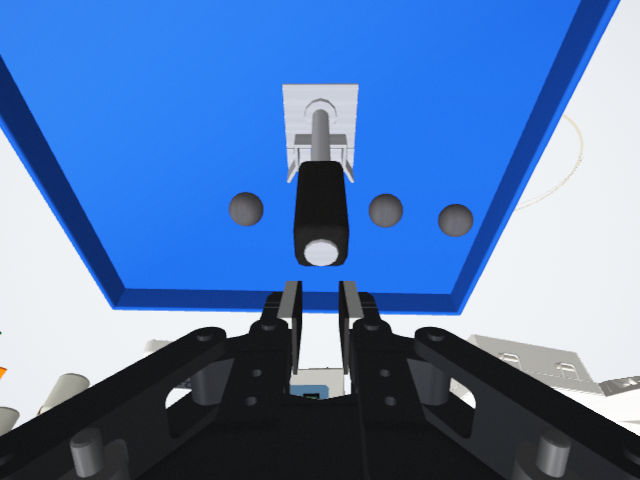

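```bash
python3 -c "
from h import *
s,M,g=st()
f=bot.grab_frame('wrist')
c=ray(f,321,253,104.5); print(c,w2t(c))
f2=bot.grab_frame('top')
T=np.array([522,139.6,86.5])
A=T-65*M[:,0]   # pre approach
up=np.array([g[0],g[1],150])
print('open/up',(M.T@(up-g)/40).round(3)); print('to pre',A.round(0),(M.T@(A-up)/40).round(3)); 
"
```

```text
t 30.78 tcp [498.2 141.5 233.6] grip [567.9 132.7  95.8] j [ 0.159 -0.122  2.107 -0.198  0.711 -1.159] gap 16.4 F [-0.8  0.1  0. ]
toolx [ 0.451 -0.057 -0.891] y [-0.883  0.117 -0.455] z [0.131 0.991 0.002]
[522.38242558 138.99054054 104.5       ] [-40.57590018  22.58930461]
open/up [-1.207 -0.616  0.003]
to pre [493. 143. 144.] [-0.739  1.756  0.018]
```

```bash
python3 -m pendant '[[60,[-0.6,-0.31,0],0],[60,[-0.6,-0.31,0],0],[60,[-0.25,0.58,0.006],0],[60,[-0.25,0.58,0.006],0],[60,[-0.24,0.58,0.006],0],[60,[0,0,0],0],[60,[0,0,0],0]]'; python3 -c "
from h import *
s,M,g=st()
f=bot.grab_frame('wrist'); save(f,'w28.png')
go([522.3,139.3,86.7],'grip')
"
```

```text
time: 31.47
eef_pos: [422.8, 152.1, 282.1]
tool_rot: [-0.577, 0.407, 0.33, 0.627]
wrist_force: [0.0, -0.1, 0.6]
finger_gap: 59.9
t 31.47 tcp [422.8 152.1 282.1] grip [492.6 143.3 144.3] j [ 0.216 -0.389  2.232 -0.202  0.86  -1.127] gap 59.9 F [ 0.  -0.1  0.6]
toolx [ 0.451 -0.057 -0.891] y [-0.883  0.117 -0.455] z [0.13  0.992 0.003]
t 31.52 tcp [423.7 152.  282.6] grip [493.6 143.2 144.9] j [ 0.215 -0.388  2.23  -0.202  0.86  -1.127] gap 60.0 F [-0.2  0.4  0.1]
toolx [ 0.452 -0.057 -0.89 ] y [-0.882  0.117 -0.456] z [0.13  0.992 0.003]
total [ 1.63  0.02 -0.01] n 2 per [ 0.813  0.009 -0.004]
```

View pics/w28.png

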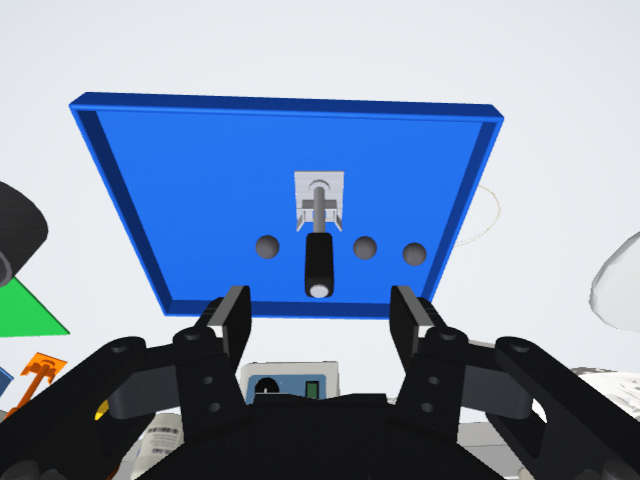

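```bash
python3 -m pendant '[[60,[0.8,0.01,0],0],[60,[0.86,0.01,0],0],[60,[0,0,0],0],[60,[0,0,0],0],[40,[0,0,0],0],[25,[0,0,0],0],[20,[0,0,0],0],[10,[0,0,0],0],[0,[0,0,0],0],[0,[0,0,0],0]]'; python3 -m pendant '[[0,[0,0,0],0],[0,[0,0,0],0],[0,[0,0,0],0],[0,[0,0,0],0]]'; python3 -c "
from h import *
tilt(); f=pitch2(); save(f,'w29.png',(200,120,440,390),2.2)
"
```

```text
time: 32.35
eef_pos: [453.6, 148.5, 225.0]
tool_rot: [-0.577, 0.406, 0.329, 0.628]
wrist_force: [-3.1, 1.0, 7.2]
finger_gap: 15.2
time: 32.68
eef_pos: [453.6, 148.5, 225.0]
tool_rot: [-0.577, 0.406, 0.329, 0.628]
wrist_force: [-3.7, 0.0, 7.7]
finger_gap: 15.2
t 32.68 tcp [453.6 148.5 225. ] grip [523.9 139.8  87.5] j [ 0.192 -0.215  2.204 -0.22   0.709 -1.112] gap 15.2 F [-3.7  0.   7.7]
toolx [ 0.454 -0.056 -0.889] y [-0.881  0.118 -0.458] z [0.13  0.991 0.004]
tilt deg 27.25 az deg -7.08 zhor 0.004
pitch from stem 0.1 n580; stem a at z=-40: -5.4; underside lip rel z gap 15.36
```

View pics/w29.png

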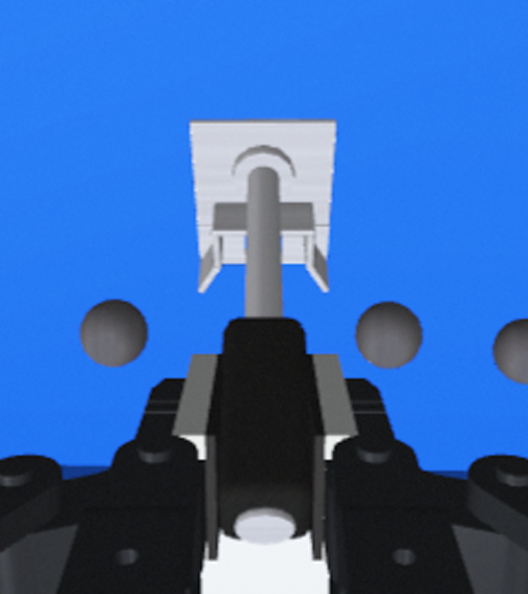

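```bash
sed -i 's/^H0=82.7/H0=83.5/; s/g\[:2\]+33\*h/g[:2]+32*h/' h.py; python3 -m pendant '[[0,[-0.04,-0.02,0],0],[0,[0,0,0],0],[0,[0,0,0],0]]'; python3 -c "
from h import *
lipgo(t2w(70,25),5.2); pitch2()
"
```

```text
time: 32.98
eef_pos: [453.0, 148.3, 225.4]
tool_rot: [-0.577, 0.407, 0.329, 0.627]
wrist_force: [-3.2, -0.4, 4.9]
finger_gap: 15.1
t 32.98 tcp [453.  148.3 225.4] grip [522.9 139.5  87.6] j [ 0.192 -0.217  2.205 -0.219  0.713 -1.113] gap 15.1 F [-3.2 -0.4  4.9]
toolx [ 0.452 -0.057 -0.89 ] y [-0.882  0.117 -0.455] z [0.13  0.991 0.003]
lip world [554.7 135.4] tray [-8.1 24.2] under 4.1 heading -7.2 zhor 0.003 tilt 27.09
total [ 0.866 -1.751 -0.032] n 3 per [ 0.289 -0.584 -0.011]
pitch from stem 0.1 n578; stem a at z=-40: -5.5; underside lip rel z gap 15.15
```

```bash
python3 -m pendant '[[0,[-0.04,-0.02,0],0],[0,[0,0,0],0],[0,[0,0,0],0]]'; python3 -c "
from h import *
lipgo(t2w(70,25),5.2); pitch2()
"
```

```text
time: 33.28
eef_pos: [452.6, 148.1, 225.9]
tool_rot: [-0.577, 0.408, 0.33, 0.626]
wrist_force: [-0.0, 0.7, -0.8]
finger_gap: 15.3
t 33.28 tcp [452.6 148.1 225.9] grip [522.3 139.3  88.1] j [ 0.192 -0.219  2.205 -0.218  0.717 -1.115] gap 15.3 F [-0.   0.7 -0.8]
toolx [ 0.45  -0.057 -0.891] y [-0.883  0.117 -0.454] z [0.131 0.991 0.002]
lip world [554.  135.2] tray [-8.8 23.8] under 4.6 heading -7.3 zhor 0.002 tilt 26.98
total [ 0.879 -1.762 -0.024] n 3 per [ 0.293 -0.587 -0.008]
pitch from stem 0.0 n576; stem a at z=-40: -5.5; underside lip rel z gap 14.93
```

```bash
python3 -m pendant '[[0,[0.07,-0.185,-0.004],0],[0,[0.088,-0.176,-0.004],0],[0,[0.088,-0.176,-0.004],0],[0,[0.088,-0.176,-0.004],0],[0,[0.088,-0.176,-0.004],0]]'; python3 -c "
from h import *
lipgo(t2w(70,25),5.2); pitch2()
"
```

```text
time: 33.75
eef_pos: [492.8, 142.0, 227.4]
tool_rot: [-0.577, 0.408, 0.329, 0.627]
wrist_force: [0.1, -0.5, 0.2]
finger_gap: 15.1
t 33.75 tcp [492.8 142.  227.4] grip [562.5 133.1  89.5] j [ 0.162 -0.124  2.121 -0.202  0.7   -1.151] gap 15.1 F [ 0.1 -0.5  0.2]
toolx [ 0.451 -0.057 -0.891] y [-0.883  0.118 -0.454] z [0.131 0.991 0.002]
lip world [594.3 129.1] tray [32.  24.1] under 6.0 heading -7.3 zhor 0.002 tilt 27.02
total [ 0.451 -0.838 -0.003] n 2 per [ 0.225 -0.419 -0.002]
pitch from stem 0.4 n567; stem a at z=-40: -7.1; underside lip rel z gap 15.14
```

```bash
python3 -m pendant '[[0,[0.1,-0.165,-0.004],0],[0,[0.09,-0.172,-0.004],0],[0,[0.088,-0.172,-0.004],0],[0,[0.088,-0.174,-0.004],0],[0,[0.088,-0.174,-0.004],0],[0,[0,0,0],0],[0,[0,0,0],0]]'; python3 -c "
from h import *
lipgo(t2w(97,25),5.2); f=pitch2(); save(f,'w30.png',(200,120,440,390),2.2)
"
```

```text
time: 34.38
eef_pos: [530.6, 136.3, 227.0]
tool_rot: [-0.577, 0.408, 0.329, 0.627]
wrist_force: [-0.3, -0.4, -0.7]
finger_gap: 15.0
t 34.38 tcp [530.6 136.3 227. ] grip [600.4 127.4  89.2] j [ 0.139 -0.037  2.04  -0.189  0.689 -1.182] gap 15.0 F [-0.3 -0.4 -0.7]
toolx [ 0.451 -0.057 -0.891] y [-0.883  0.118 -0.454] z [0.131 0.991 0.002]
lip world [632.1 123.4] tray [70.2 24.5] under 5.7 heading -7.2 zhor 0.002 tilt 27.03
total [ 0.316 -0.59  -0.004] n 1 per [ 0.316 -0.59  -0.004]
pitch from stem 0.3 n580; stem a at z=-40: -5.4; underside lip rel z gap 15.44
```

View pics/w30.png

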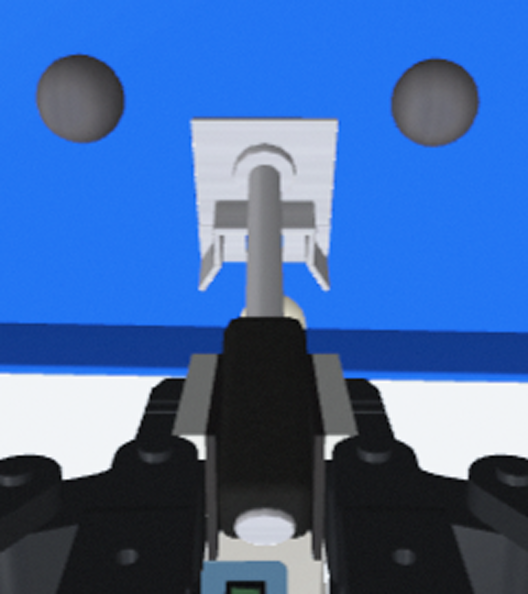

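```bash
python3 -m pendant '[[0,[0.06,-0.094,0.012],0],[0,[0.055,-0.098,0.012],0],[0,[0.051,-0.099,0.012],0],[0,[0.051,-0.099,0],0],[0,[0.051,-0.099,0],0],[0,[0.051,-0.099,0],0],[0,[0,0,0],0]]'; python3 -c "
from h import *
lipgo(t2w(99,25),5.2); f=pitch2(); save(f,'w31.png',(200,120,440,390),2.2)
"
```

```text
time: 35.02
eef_pos: [557.8, 134.2, 226.7]
tool_rot: [-0.577, 0.407, 0.329, 0.627]
wrist_force: [0.4, -0.9, -1.2]
finger_gap: 15.5
t 35.02 tcp [557.8 134.2 226.7] grip [627.8 125.3  88.9] j [ 0.128  0.024  1.98  -0.182  0.685 -1.197] gap 15.5 F [ 0.4 -0.9 -1.2]
toolx [ 0.452 -0.057 -0.89 ] y [-0.882  0.118 -0.456] z [0.131 0.991 0.003]
lip world [659.5 121.3] tray [97.6 26.7] under 5.4 heading -7.2 zhor 0.003 tilt 27.1
total [ 0.02  -0.027 -0.043] n 1 per [ 0.02  -0.027 -0.043]
pitch from stem 0.2 n581; stem a at z=-40: -5.3; underside lip rel z gap 15.60
```

View pics/w31.png

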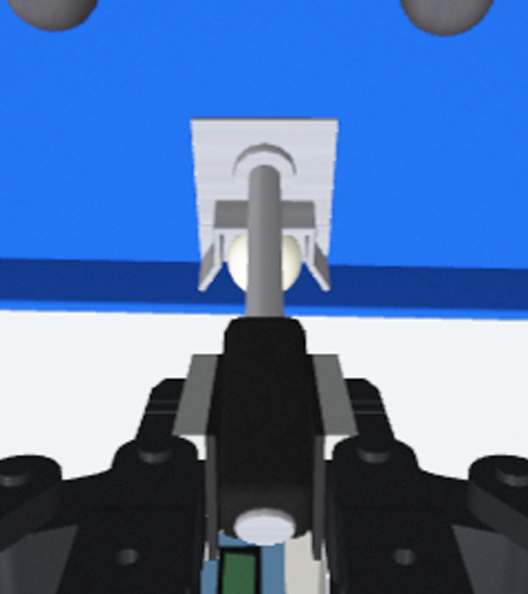

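```bash
python3 -m pendant '[[0,[-0.2,-0.06,0],0],[0,[-0.4,-0.2,0],0],[0,[-0.6,-0.306,0],0],[0,[-0.6,-0.306,0],0],[0,[-0.6,-0.306,0],0],[0,[-0.2,-0.1,0],0],[0,[0,0,0],0],[0,[0,0,0],0]]' ;python3 -c "
from h import *
f=bot.grab_frame('wrist');save(f,'w32.png',(200,120,440,390),2.2)
go([434,-276.4,200],'grip')
f=bot.grab_frame('top');save(f,'t32.png',(170,140,470,320),2.6)"
```

```text
time: 35.73
eef_pos: [554.8, 134.3, 342.0]
tool_rot: [-0.577, 0.407, 0.329, 0.627]
wrist_force: [-0.3, 0.6, -2.3]
finger_gap: 15.5
t 35.78 tcp [554.4 134.2 340.3] grip [623.8 125.4 202.4] j [ 0.129 -0.127  1.917 -0.147  0.901 -1.246] gap 15.2 F [ 0.2  0.5 -1.6]
toolx [ 0.448 -0.057 -0.892] y [-0.884  0.117 -0.452] z [0.131 0.991 0.002]
total [ -1.5    3.04 -10.58] n 12 per [-0.125  0.254 -0.881]
```

View pics/w32.png

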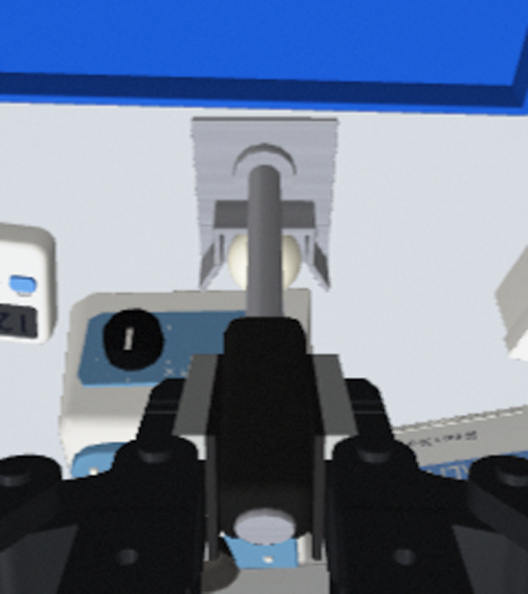

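View pics/t32.png

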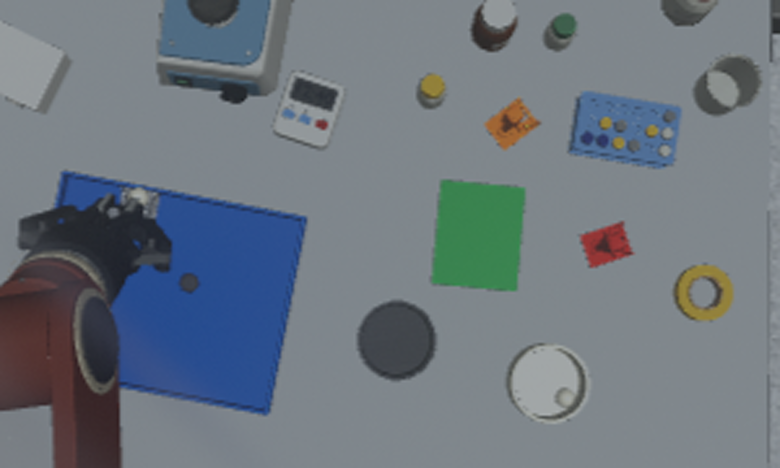

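```bash
python3 -m pendant '[[0,[-0.03,0.06,-0.2],0],[0,[-0.056,0.114,-0.4],0],[0,[-0.094,0.19,-0.661],0],[0,[-0.094,0.19,-0.661],0],[0,[-0.094,0.19,-0.661],0],[0,[-0.094,0.19,-0.661],0],[0,[-0.094,0.19,-0.661],0],[0,[-0.094,0.19,-0.661],0],[0,[-0.094,0.19,-0.661],0],[0,[-0.094,0.19,-0.661],0]]'; python3 -m pendant '[[0,[-0.094,0.19,-0.661],0],[0,[-0.094,0.19,-0.661],0],[0,[-0.094,0.19,-0.661],0],[0,[-0.094,0.19,-0.661],0],[0,[-0.094,0.19,-0.661],0],[0,[-0.094,0.19,-0.661],0],[0,[-0.056,0.114,-0.4],0],[0,[-0.03,0.06,-0.25],0],[0,[0,0,0],0],[0,[0,0,0],0]]'; python3 -c "
from h import *
tilt();go([434,-276.4,142],'grip')
f=bot.grab_frame('wrist');save(f,'w33.png')"
```

```text
time: 36.67
eef_pos: [448.0, -90.5, 338.7]
tool_rot: [-0.576, 0.408, 0.33, 0.626]
wrist_force: [0.9, -0.1, -0.7]
finger_gap: 15.1
time: 37.5
eef_pos: [366.5, -264.9, 338.0]
tool_rot: [-0.576, 0.408, 0.33, 0.627]
wrist_force: [0.4, 0.1, -0.7]
finger_gap: 15.5
t 37.50 tcp [ 366.5 -264.9  338. ] grip [ 436.1 -273.5  200.1] j [-0.864 -0.444  2.173  0.353  1.081 -2.416] gap 15.5 F [ 0.4  0.1 -0.7]
toolx [ 0.449 -0.056 -0.892] y [-0.884  0.12  -0.453] z [0.132 0.991 0.004]
tilt deg 26.92 az deg -7.12 zhor 0.004
t 37.50 tcp [ 366.5 -264.9  338. ] grip [ 436.1 -273.5  200.1] j [-0.864 -0.444  2.173  0.353  1.081 -2.416] gap 15.5 F [ 0.4  0.1 -0.7]
toolx [ 0.449 -0.056 -0.892] y [-0.884  0.12  -0.453] z [0.132 0.991 0.004]
total [ 1.28  0.69 -0.08] n 2 per [ 0.638  0.347 -0.042]
```

View pics/w33.png

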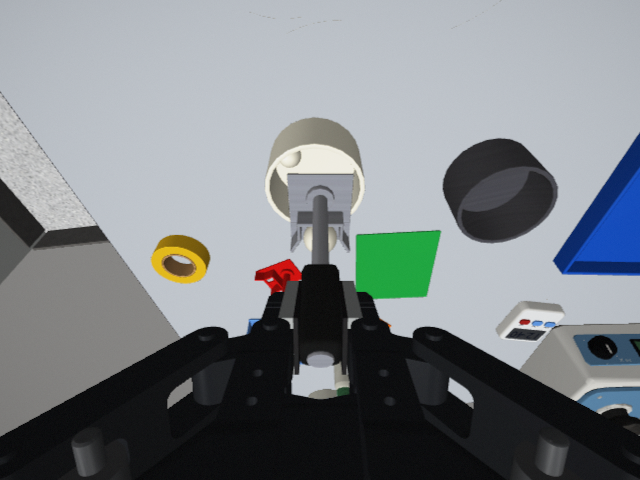

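Same approach as before: descend, twist 21 units, then check.

```bash
python3 -m pendant '[[0,[0.3,0.16,-0.02],0],[0,[0.45,0.25,-0.03],0],[0,[0.4,0.22,-0.03],0],[0,[0.1,0.05,0],0],[0,[0,0,0],0.3],[0,[0,0,0],0.7],[0,[0,0,0],1],[0,[0,0,0],1],[0,[0,0,0],1],[0,[0,0,0],1]]'; python3 -m pendant '[[0,[0,0,0],1],[0,[0,0,0],1],[0,[0,0,0],1],[0,[0,0,0],1],[0,[0,0,0],1],[0,[0,0,0],1],[0,[0,0,0],1],[0,[0,0,0],1],[0,[0,0,0],1],[0,[0,0,0],1]]';python3 -m pendant '[[0,[0,0,0],1],[0,[0,0,0],1],[0,[0,0,0],1],[0,[0,0,0],1],[0,[0,0,0],1],[0,[0,0,0],1],[0,[0,0,0],0],[0,[0,0,0],0]]';  python3 -c "
from h import *
tilt()
f=bot.grab_frame('wrist');save(f,'w34.png',(200,120,440,390),2.2)
f=bot.grab_frame('top');save(f,'t34.png',(330,240,430,320),6)"
```

```text
time: 38.38
eef_pos: [365.7, -266.9, 283.1]
tool_rot: [-0.394, 0.479, 0.212, 0.756]
wrist_force: [0.1, 0.3, -1.7]
finger_gap: 14.8
time: 39.22
eef_pos: [365.8, -267.0, 283.1]
tool_rot: [0.037, 0.521, -0.056, 0.851]
wrist_force: [-0.1, -0.0, -1.1]
finger_gap: 15.2
time: 39.88
eef_pos: [365.7, -267.1, 283.0]
tool_rot: [0.295, 0.479, -0.212, 0.799]
wrist_force: [0.2, -0.2, -0.8]
finger_gap: 15.4
t 39.88 tcp [ 365.7 -267.1  283. ] grip [ 435.5 -276.   145.2] j [-0.869 -0.377  2.221  0.382  0.972 -0.278] gap 15.4 F [ 0.2 -0.2 -0.8]
toolx [ 0.451 -0.057 -0.89 ] y [0.622 0.736 0.268] z [ 0.64  -0.675  0.368]
tilt deg 27.07 az deg -7.21 zhor 0.368
```

View pics/w34.png

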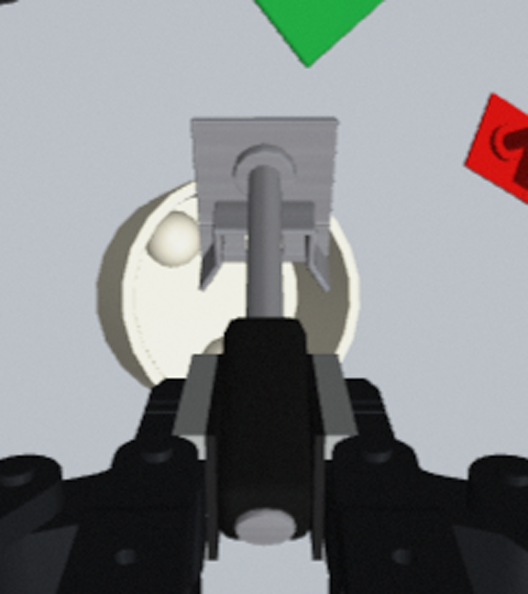

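View pics/t34.png

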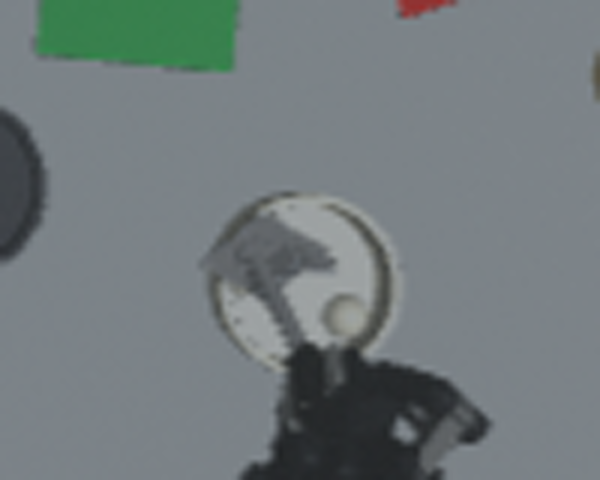

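Both white balls lie in the white jar, at (175,240) and (222,350) in the crop. Untwist and go for the dark ball at tray (13,-20).

```bash
python3 -m pendant '[[0,[-0.3,0,0],-1],[0,[-0.5,0,0],-1],[0,[-0.5,0,0],-1],[0,[-0.3,0,0],-1],[0,[0,0,0],-1],[0,[0,0,0],-1],[0,[0,0,0],-1],[0,[0,0,0],-1],[0,[0,0,0],-1],[0,[0,0,0],-1]]'; python3 -m pendant '[[0,[0,0,0],-1],[0,[0,0,0],-1],[0,[0,0,0],-1],[0,[0,0,0],-1],[0,[0,0,0],-1],[0,[0,0,0],-1],[0,[0,0,0],-1],[0,[0,0,0],-1],[0,[0,0,0],-1],[0,[0,0,0],-1]]';python3 -m pendant '[[0,[0,0,0],-1],[0,[0,0,0],0],[0,[0,0,0],0]]'; python3 -c "
from seg import *
lipgo(t2w(-14,-20),70)
balls('top');f=pitch2()"
```

```text
time: 40.82
eef_pos: [336.5, -263.8, 339.7]
tool_rot: [-0.145, 0.521, 0.056, 0.839]
wrist_force: [-0.5, 0.1, -0.8]
finger_gap: 15.3
time: 41.65
eef_pos: [336.5, -263.8, 339.6]
tool_rot: [-0.546, 0.423, 0.309, 0.654]
wrist_force: [1.1, -0.1, -1.1]
finger_gap: 15.3
time: 41.9
eef_pos: [336.5, -263.8, 339.6]
tool_rot: [-0.576, 0.408, 0.329, 0.627]
wrist_force: [-0.3, -0.6, -0.8]
finger_gap: 15.4
t 41.90 tcp [ 336.5 -263.8  339.6] grip [ 406.2 -272.7  201.8] j [-0.922 -0.522  2.222  0.368  1.126 -2.466] gap 15.4 F [-0.3 -0.6 -0.8]
toolx [ 0.451 -0.057 -0.891] y [-0.883  0.119 -0.455] z [0.132 0.991 0.003]
lip world [ 438.  -276.7] tray [ -58.5 -401.2] under 118.3 heading -7.2 zhor 0.003 tilt 27.04
total [ 1.72  -0.645  9.494] n 11 per [ 0.156 -0.059  0.863]
top dark [195, 235, 6, 7, 34] tray [ 18.4 103.2] medz 20.0
top dark [210, 240, 6, 7, 32] tray [12.2 60.3] medz 20.7
top dark [240, 246, 6, 6, 30] tray [ 13.5 -21.1] medz 21.3
pitch from stem 0.5 n570; stem a at z=-40: -5.7; underside lip rel z gap 15.19
```

```bash
python3 -m pendant '[[0,[0.1,-0.06,0.8],0],[0,[0.1,-0.06,0.9],0],[0,[0.1,-0.06,0.9],0],[0,[0.1,-0.06,0.9],0],[0,[0.1,-0.06,0.9],0],[0,[0.1,-0.06,0.9],0],[0,[0.1,-0.06,0.9],0],[0,[0.1,-0.06,0.9],0],[0,[0.2,-0.06,0.9],0],[0,[0.2,-0.06,0.85],0]]'; python3 -m pendant '[[0,[0.52,-0.06,0.7],0],[0,[0.3,0.1,0],0],[0,[0,0,0],0],[0,[0,0,0],0]]'; python3 -c "
from seg import *
lipgo(t2w(-16,-18),14)
f=balls('wrist');save(f,'w35.png')"
```

```text
time: 42.83
eef_pos: [425.5, 83.8, 309.0]
tool_rot: [-0.577, 0.407, 0.329, 0.627]
wrist_force: [0.8, -0.2, -0.7]
finger_gap: 14.8
time: 43.17
eef_pos: [442.1, 107.8, 277.7]
tool_rot: [-0.576, 0.408, 0.33, 0.626]
wrist_force: [0.2, 0.0, 0.1]
finger_gap: 14.9
t 43.17 tcp [442.1 107.8 277.7] grip [511.5  98.9 139.7] j [ 0.099 -0.371  2.226 -0.137  0.832 -1.271] gap 14.9 F [0.2 0.  0.1]
toolx [ 0.448 -0.057 -0.892] y [-0.884  0.117 -0.452] z [0.131 0.991 0.002]
lip world [543.2  94.9] tray [-13.  -17.7] under 56.2 heading -7.3 zhor 0.002 tilt 26.87
total [ 0.908  0.543 -0.009] n 2 per [ 0.454  0.272 -0.004]
wrist dark [409, 217, 26, 24, 308] tray [ 9.4 61.6] medz 17.6
wrist dark [461, 225, 26, 23, 319] tray [ 15.9 103.9] medz 17.3
```

View pics/w35.png

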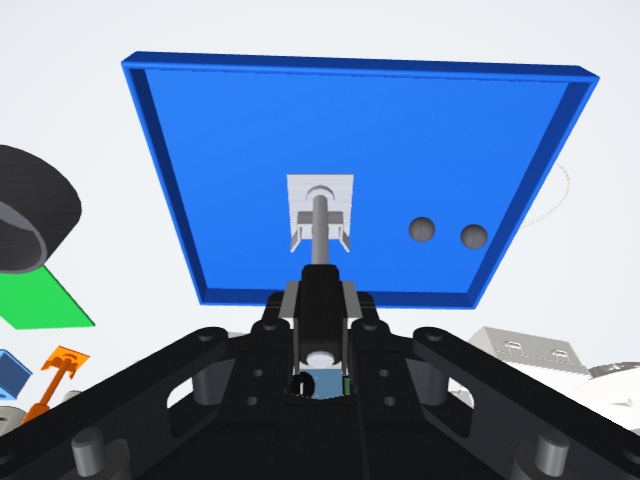

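```bash
python3 -m pendant '[[0,[0.5,0.28,0],0],[0,[0.4,0.25,0],0],[0,[0,0,0],0],[0,[0,0,0],0],[0,[0,0,0],0],[0,[0,0,0],0]]'; python3 -c "
from seg import *
lipgo(t2w(-16,-18),5.6)
f=pitch2();save(f,'w36.png',(200,120,440,390),2.2)"
```

```text
time: 43.72
eef_pos: [441.0, 107.7, 239.3]
tool_rot: [-0.577, 0.406, 0.328, 0.628]
wrist_force: [0.4, 0.2, -0.8]
finger_gap: 15.0
t 43.72 tcp [441.  107.7 239.3] grip [511.3  98.8 101.8] j [ 0.099 -0.314  2.255 -0.152  0.741 -1.25 ] gap 15.0 F [ 0.4  0.2 -0.8]
toolx [ 0.455 -0.057 -0.889] y [-0.881  0.118 -0.458] z [0.131 0.991 0.003]
lip world [543.   94.8] tray [-13.2 -17.8] under 18.3 heading -7.2 zhor 0.003 tilt 27.27
total [ 0.25   0.207 -0.005] n 1 per [ 0.25   0.207 -0.005]
pitch from stem 0.3 n578; stem a at z=-40: -5.5; underside lip rel z gap 15.34
```

View pics/w36.png

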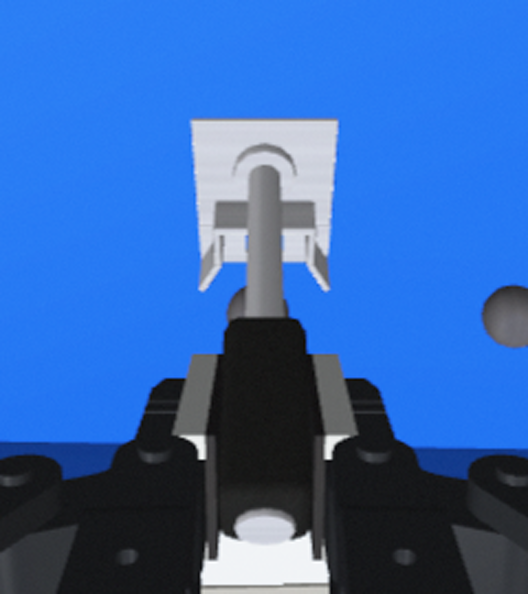

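```bash
python3 -m pendant '[[0,[0.14,0.09,-0.02],0],[0,[0.09,0.07,-0.02],0],[0,[0,0,0],0],[0,[0,0,0],0],[0,[0,0,0],0]]'; python3 -c "
from seg import *
lipgo(t2w(70,-20),5.3)"
```

```text
time: 44.18
eef_pos: [438.2, 106.6, 225.6]
tool_rot: [-0.577, 0.408, 0.33, 0.627]
wrist_force: [-0.2, -0.0, -0.5]
finger_gap: 15.0
t 44.18 tcp [438.2 106.6 225.6] grip [507.9  97.8  87.8] j [ 0.097 -0.298  2.268 -0.154  0.716 -1.249] gap 15.0 F [-0.2 -0.  -0.5]
toolx [ 0.45  -0.057 -0.891] y [-0.883  0.117 -0.454] z [0.131 0.991 0.002]
lip world [539.6  93.8] tray [-16.4 -19.4] under 4.3 heading -7.2 zhor 0.002 tilt 27.0
total [ 0.958 -1.936 -0.074] n 3 per [ 0.319 -0.645 -0.025]
```

```bash
python3 -m pendant '[[0,[-0.025,-0.013,0],0],[0,[0.06,-0.12,-0.005],0],[0,[0.09,-0.176,-0.0067],0],[0,[0.09,-0.176,-0.0067],0],[0,[0.09,-0.176,-0.0067],0],[0,[0.09,-0.176,-0.0067],0]]'; python3 -c "
from seg import *
lipgo(t2w(70,-20),5.3);pitch2()"
```

```text
time: 44.68
eef_pos: [475.9, 100.3, 227.1]
tool_rot: [-0.577, 0.408, 0.329, 0.627]
wrist_force: [0.1, -0.2, -0.8]
finger_gap: 15.6
t 44.68 tcp [475.9 100.3 227.1] grip [545.7  91.4  89.3] j [ 0.075 -0.198  2.186 -0.142  0.695 -1.276] gap 15.6 F [ 0.1 -0.2 -0.8]
toolx [ 0.451 -0.057 -0.891] y [-0.883  0.118 -0.455] z [0.131 0.991 0.002]
lip world [577.4  87.4] tray [ 21.9 -19.7] under 5.8 heading -7.2 zhor 0.002 tilt 27.04
total [ 0.556 -1.065 -0.04 ] n 2 per [ 0.278 -0.532 -0.02 ]
pitch from stem 0.4 n567; stem a at z=-40: -7.0; underside lip rel z gap 14.87
```

```bash
python3 -m pendant '[[0,[0.095,-0.176,-0.0067],0],[0,[0.093,-0.176,-0.0067],0],[0,[0.091,-0.176,-0.0067],0],[0,[0.09,-0.176,-0.0067],0],[0,[0.09,-0.176,-0.0067],0],[0,[0.09,-0.176,-0.0067],0],[0,[0,0,0],0],[0,[0,0,0],0]]'; python3 -c "
from seg import *
lipgo(t2w(97,-20),5.2);f=pitch2();save(f,'w37.png',(200,120,440,390),2.2)"
```

```text
time: 45.4
eef_pos: [522.3, 92.6, 226.7]
tool_rot: [-0.577, 0.408, 0.329, 0.627]
wrist_force: [-0.6, 0.8, -1.5]
finger_gap: 15.0
t 45.40 tcp [522.3  92.6 226.7] grip [592.   83.8  88.9] j [ 0.051 -0.083  2.085 -0.128  0.679 -1.306] gap 15.0 F [-0.6  0.8 -1.5]
toolx [ 0.451 -0.057 -0.891] y [-0.883  0.118 -0.454] z [0.131 0.991 0.002]
lip world [623.8  79.7] tray [ 68.9 -20. ] under 5.4 heading -7.2 zhor 0.002 tilt 27.03
total [ 0.324 -0.624 -0.019] n 1 per [ 0.324 -0.624 -0.019]
pitch from stem 0.3 n574; stem a at z=-40: -5.3; underside lip rel z gap 15.14
```

View pics/w37.png

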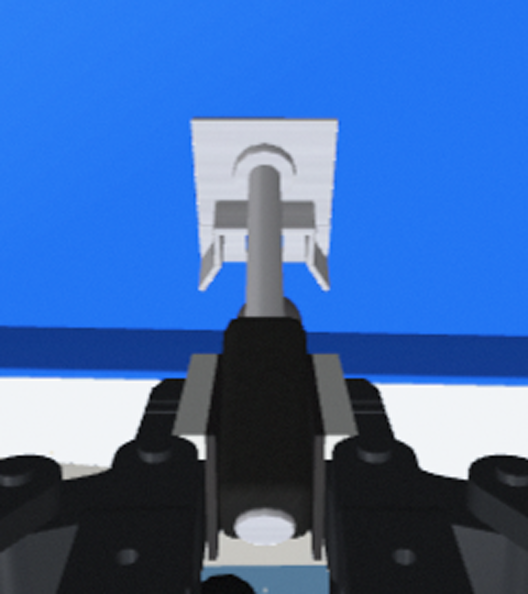

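```bash
python3 -m pendant '[[0,[0.055,-0.103,-0.003],0],[0,[0.055,-0.103,-0.003],0],[0,[0.054,-0.104,-0.003],0],[0,[0.054,-0.104,-0.003],0],[0,[0.054,-0.104,-0.003],0],[0,[0.054,-0.104,-0.003],0],[0,[0.01,-0.02,0],0],[0,[0,0,0],0]]'; python3 -c "
from h import *
lipgo(t2w(99,-20),5.2); f=pitch2(); save(f,'w38.png',(200,120,440,390),2.2)
"
```

```text
time: 46.12
eef_pos: [551.0, 88.1, 226.6]
tool_rot: [-0.577, 0.407, 0.329, 0.627]
wrist_force: [-0.1, -0.1, -0.8]
finger_gap: 15.5
t 46.12 tcp [551.   88.1 226.6] grip [620.9  79.3  88.8] j [ 0.04  -0.016  2.02  -0.121  0.674 -1.323] gap 15.5 F [-0.1 -0.1 -0.8]
toolx [ 0.451 -0.057 -0.89 ] y [-0.883  0.118 -0.455] z [0.131 0.991 0.002]
lip world [652.6  75.2] tray [ 98.  -19.9] under 5.3 heading -7.2 zhor 0.002 tilt 27.07
total [ 0.014 -0.02  -0.004] n 1 per [ 0.014 -0.02  -0.004]
pitch from stem 0.4 n581; stem a at z=-40: -5.4; underside lip rel z gap 15.27
```

View pics/w38.png

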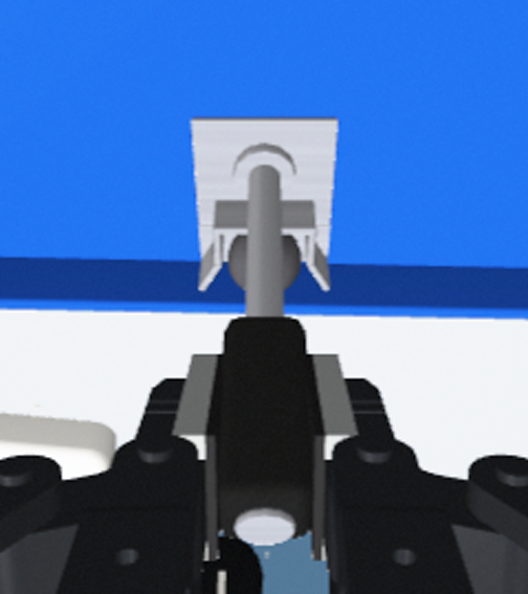

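```bash
python3 -m pendant '[[0,[-0.2,-0.06,0],0],[0,[-0.4,-0.2,0],0],[0,[-0.6,-0.306,0],0],[0,[-0.6,-0.306,0],0],[0,[-0.6,-0.306,0],0],[0,[-0.2,-0.1,0],0],[0,[0,0,0],0],[0,[0,0,0],0]]' ;python3 -c "
from h import *
go([472,-123.7,200],'grip')
f=bot.grab_frame('top');save(f,'t39.png',(170,140,470,320),2.6)"
```

```text
time: 46.83
eef_pos: [548.4, 88.2, 342.1]
tool_rot: [-0.577, 0.407, 0.329, 0.627]
wrist_force: [-0.3, -0.1, -2.0]
finger_gap: 15.1
t 46.83 tcp [548.4  88.2 342.1] grip [618.1  79.4 204.3] j [ 0.04  -0.17   1.953 -0.096  0.895 -1.357] gap 15.1 F [-0.3 -0.1 -2. ]
toolx [ 0.451 -0.057 -0.891] y [-0.883  0.117 -0.454] z [0.131 0.991 0.003]
total [-1.26  2.68 -5.51] n 7 per [-0.18   0.383 -0.787]
```

View pics/t39.png

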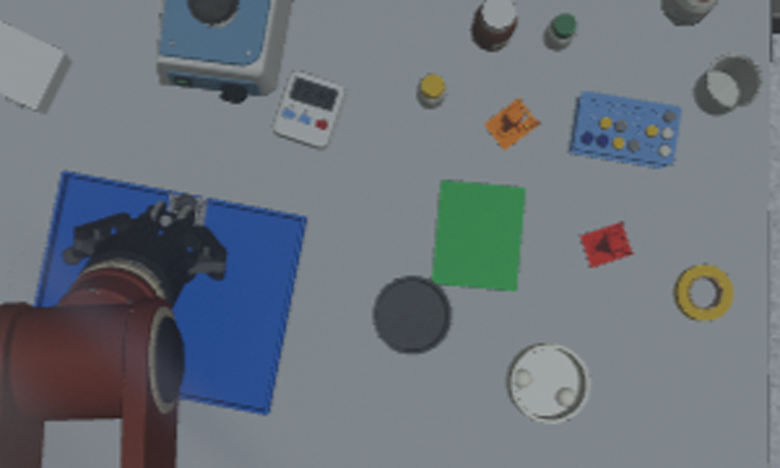

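The steel jar has been knocked aside, from crop (397,340) to (412,315). I re-measure it.

```bash
python3 -c "
from h import *
f=bot.grab_frame('top')
c=ray(f,412/2.6+170-.3,315/2.6+140-.3,48);print(c)
W=world(f); m=(W[...,2]>43)&(W[...,2]<54)&(np.hypot(W[...,0]-c[0],W[...,1]-c[1])<50); p=W[m][:,:2]; print(len(p),cv2.minEnclosingCircle(p.astype(np.float32)))
J=c[:2]+[-1.5,0]; h=np.array([.992,-.125]); G=J-42*h; print(G); go([G[0],G[1],200],'grip')"
```

```text
[ 541.06745907 -143.39098159   48.        ]
144 ((541.30517578125, -143.1474609375), 39.8497314453125)
[ 497.90345907 -138.14098159]
t 46.93 tcp [547.9  88.2 339.6] grip [617.   79.3 201.5] j [ 0.04  -0.168  1.955 -0.096  0.895 -1.357] gap 15.2 F [ 0.1  0.5 -1.8]
toolx [ 0.447 -0.057 -0.893] y [-0.885  0.117 -0.451] z [0.131 0.991 0.002]
total [-0.99  2.01 -5.78] n 7 per [-0.141  0.288 -0.825]
```

```bash
python3 -m pendant '[[0,[-0.03,0.06,-0.17],0],[0,[-0.06,0.12,-0.35],0],[0,[-0.099,0.2,-0.578],0],[0,[-0.099,0.2,-0.578],0],[0,[-0.099,0.2,-0.578],0],[0,[-0.099,0.2,-0.578],0],[0,[-0.099,0.2,-0.578],0],[0,[-0.099,0.2,-0.578],0],[0,[-0.099,0.2,-0.578],0],[0,[-0.099,0.2,-0.578],0]]'; python3 -m pendant '[[0,[-0.06,0.12,-0.35],0],[0,[-0.05,0.1,-0.3],0],[0,[0,0,0],0],[0,[0,0,0],0]]';  python3 -c "
from h import *
go([498,-138,142],'grip')
f=bot.grab_frame('wrist');save(f,'w40.png')
W=world(f); m=(W[...,2]>44)&(W[...,2]<52)&(np.hypot(W[...,0]-540,W[...,1]+143)<60); m[:, 285:356]=0
p=W[m][:,:2]; A=np.c_[2*p,np.ones(len(p))]; s=np.linalg.lstsq(A,(p**2).sum(1),rcond=None)[0]; print(len(p),s[:2],np.sqrt(s[2]+s[:2]@s[:2]))"
```

```text
time: 47.77
eef_pos: [441.7, -106.4, 338.9]
tool_rot: [-0.576, 0.408, 0.33, 0.626]
wrist_force: [-0.3, 0.7, -0.6]
finger_gap: 15.3
time: 48.1
eef_pos: [429.3, -130.3, 339.2]
tool_rot: [-0.576, 0.408, 0.33, 0.627]
wrist_force: [0.3, 0.4, -1.3]
finger_gap: 15.0
t 48.10 tcp [ 429.3 -130.3  339.2] grip [ 498.8 -139.2  201.3] j [-0.501 -0.475  2.192  0.199  0.993 -2.01 ] gap 15.0 F [ 0.3  0.4 -1.3]
toolx [ 0.449 -0.057 -0.892] y [-0.884  0.12  -0.453] z [0.132 0.991 0.003]
total [1.31 0.69 0.02] n 2 per [0.656 0.346 0.011]
655 [ 540.08957469 -141.58218156] 37.64411590826899
```

View pics/w40.png

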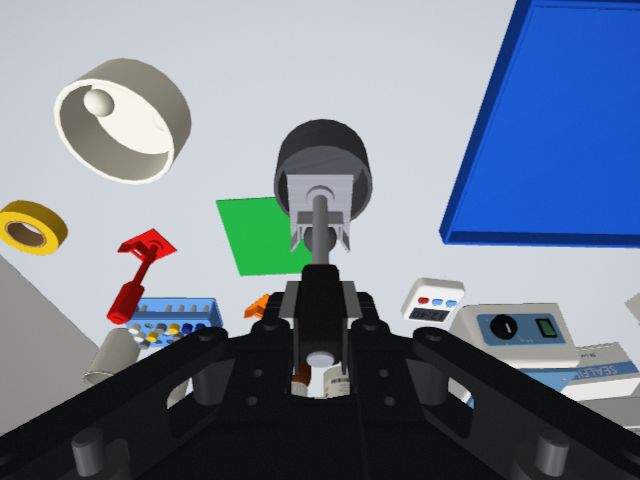

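```bash
python3 -m pendant '[[0,[0.3,0.16,0.02],0],[0,[0.45,0.25,0.01],0],[0,[0.4,0.22,0.01],0],[0,[0.12,0.06,0],0],[0,[0,0,0],0.3],[0,[0,0,0],0.7],[0,[0,0,0],1],[0,[0,0,0],1],[0,[0,0,0],1],[0,[0,0,0],1]]'; python3 -m pendant '[[0,[0,0,0],1],[0,[0,0,0],1],[0,[0,0,0],1],[0,[0,0,0],1],[0,[0,0,0],1],[0,[0,0,0],1],[0,[0,0,0],1],[0,[0,0,0],1],[0,[0,0,0],1],[0,[0,0,0],1]]';python3 -m pendant '[[0,[0,0,0],1],[0,[0,0,0],1],[0,[0,0,0],1],[0,[0,0,0],1],[0,[0,0,0],1],[0,[0,0,0],1],[0,[0,0,0],0],[0,[0,0,0],0]]';  python3 -c "
from h import *
tilt()
f=bot.grab_frame('wrist');save(f,'w41.png',(200,120,440,390),2.2)
f=bot.grab_frame('top');save(f,'t41.png',(280,210,380,290),6)"
```

```text
time: 48.98
eef_pos: [429.1, -127.5, 283.3]
tool_rot: [-0.393, 0.479, 0.212, 0.756]
wrist_force: [0.5, -0.7, -0.9]
finger_gap: 14.8
time: 49.82
eef_pos: [429.1, -127.5, 283.4]
tool_rot: [0.037, 0.521, -0.056, 0.851]
wrist_force: [1.1, -0.0, -0.9]
finger_gap: 15.2
time: 50.48
eef_pos: [429.0, -127.7, 283.3]
tool_rot: [0.295, 0.479, -0.212, 0.799]
wrist_force: [-0.0, 0.3, -1.5]
finger_gap: 15.4
t 50.48 tcp [ 429.  -127.7  283.3] grip [ 498.9 -136.5  145.5] j [-0.495 -0.413  2.246  0.216  0.875  0.159] gap 15.4 F [-0.   0.3 -1.5]
toolx [ 0.451 -0.057 -0.89 ] y [0.622 0.735 0.268] z [ 0.64  -0.675  0.367]
tilt deg 27.07 az deg -7.19 zhor 0.367
```

View pics/w41.png

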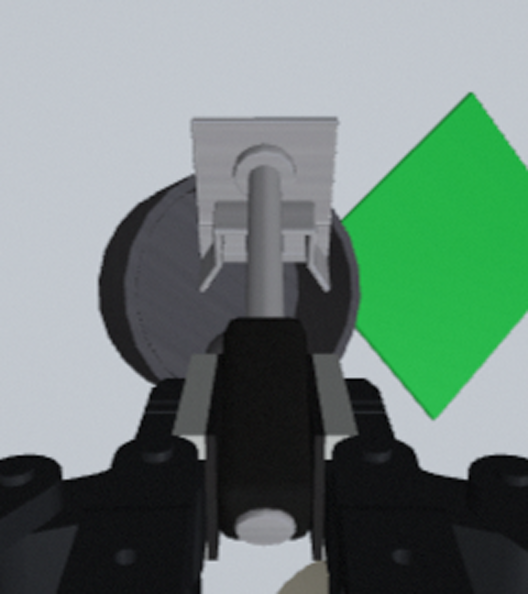

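View pics/t41.png

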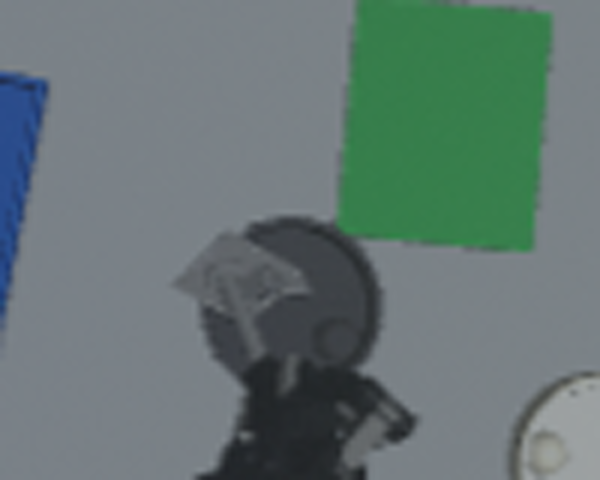

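The dark ball is in the steel jar, at (338,340) in the top crop. Next is the ball at tray (12,61).

```bash
python3 -m pendant '[[0,[-0.3,0,0],-1],[0,[-0.5,0,0],-1],[0,[-0.5,0,0],-1],[0,[-0.3,0,0],-1],[0,[0,0,0],-1],[0,[0,0,0],-1],[0,[0,0,0],-1],[0,[0,0,0],-1],[0,[0,0,0],-1],[0,[0,0,0],-1]]'; python3 -m pendant '[[0,[0,0,0],-1],[0,[0,0,0],-1],[0,[0,0,0],-1],[0,[0,0,0],-1],[0,[0,0,0],-1],[0,[0,0,0],-1],[0,[0,0,0],-1],[0,[0,0,0],-1],[0,[0,0,0],-1],[0,[0,0,0],-1]]';python3 -m pendant '[[0,[0,0,0],-1],[0,[0,0,0],0],[0,[0,0,0],0]]'; python3 -c "
from seg import *
lipgo(t2w(-16,62),60)
balls('top');f=pitch2()"
```

```text
time: 51.42
eef_pos: [399.8, -124.3, 340.0]
tool_rot: [-0.145, 0.521, 0.056, 0.839]
wrist_force: [0.5, 0.1, -1.0]
finger_gap: 15.0
time: 52.25
eef_pos: [399.9, -124.3, 340.0]
tool_rot: [-0.546, 0.423, 0.309, 0.654]
wrist_force: [0.2, -0.8, -0.0]
finger_gap: 15.4
time: 52.5
eef_pos: [399.8, -124.3, 339.9]
tool_rot: [-0.576, 0.408, 0.329, 0.627]
wrist_force: [0.3, -0.4, -0.8]
finger_gap: 15.2
t 52.50 tcp [ 399.8 -124.3  339.9] grip [ 469.6 -133.1  202.1] j [-0.525 -0.576  2.255  0.207  1.032 -2.031] gap 15.2 F [ 0.3 -0.4 -0.8]
toolx [ 0.451 -0.057 -0.891] y [-0.883  0.119 -0.455] z [0.132 0.991 0.003]
lip world [ 501.4 -137.1] tray [ -17.9 -253.4] under 118.6 heading -7.2 zhor 0.003 tilt 27.04
total [1.442 0.456 7.877] n 9 per [0.16  0.051 0.875]
top dark [195, 235, 6, 7, 34] tray [ 18.4 103.2] medz 19.8
top dark [210, 240, 6, 7, 31] tray [12.  60.2] medz 20.0
pitch from stem 0.6 n579; stem a at z=-40: -5.8; underside lip rel z gap 15.27
```

```bash
python3 -m pendant '[[0,[0,0.05,0.88],0],[0,[0,0.05,0.88],0],[0,[0.1,0.05,0.88],0],[0,[0.1,0.05,0.88],0],[0,[0.1,0.05,0.88],0],[0,[0.2,0.05,0.88],0],[0,[0.3,0.05,0.88],0],[0,[0.3,0.05,0.88],0],[0,[0.35,0.06,0.84],0]]'; python3 -m pendant '[[0,[0.5,0.28,0],0],[0,[0.3,0.17,0],0],[0,[0,0,0],0],[0,[0,0,0],0],[0,[0,0,0],0]]';python3 -c "
from seg import *
lipgo(t2w(-16,62),6)
f=balls('wrist');save(f,'w42.png',(200,120,440,390),2.2)"
```

```text
time: 53.35
eef_pos: [451.0, 189.3, 280.8]
tool_rot: [-0.577, 0.407, 0.329, 0.627]
wrist_force: [0.4, -1.1, -0.7]
finger_gap: 15.2
time: 53.77
eef_pos: [449.9, 187.2, 245.1]
tool_rot: [-0.577, 0.407, 0.329, 0.627]
wrist_force: [-0.2, -0.3, 0.2]
finger_gap: 15.1
t 53.77 tcp [449.9 187.2 245.1] grip [519.9 178.4 107.4] j [ 0.281 -0.216  2.166 -0.262  0.768 -1.007] gap 15.1 F [-0.2 -0.3  0.2]
toolx [ 0.453 -0.057 -0.89 ] y [-0.882  0.118 -0.456] z [0.131 0.991 0.003]
lip world [551.7 174.4] tray [-17.2  62.2] under 23.9 heading -7.2 zhor 0.003 tilt 27.14
total [ 0.412  0.177 -0.007] n 1 per [ 0.412  0.177 -0.007]
wrist white [288, 174, 65, 69, 2472] tray [-43.7  61.2] medz 26.3
wrist white [302, 227, 11, 12, 120] tray [-13.5  53.5] medz 25.8
wrist white [329, 227, 11, 13, 133] tray [-14.1  71.7] medz 26.0
wrist dark [306, 250, 6, 15, 58] tray [ 9.5 54.6] medz 16.6
wrist dark [329, 253, 3, 11, 22] tray [10.  70.2] medz 17.2
wrist dark [365, 254, 26, 26, 351] tray [ 15.2 105. ] medz 17.4
```

View pics/w42.png

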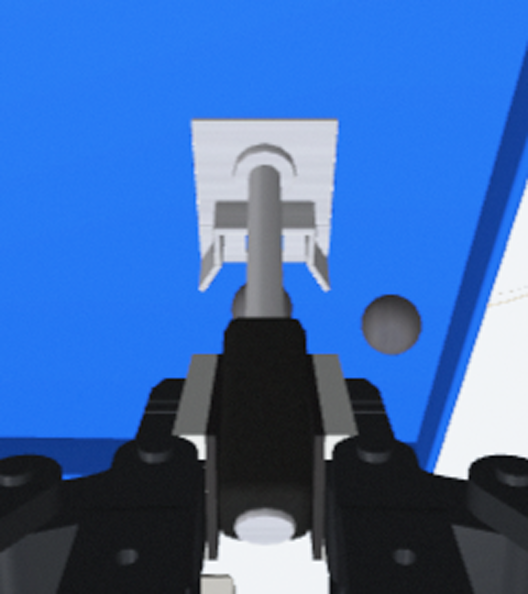

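Well centred. Now lower.

```bash
python3 -m pendant '[[0,[0.2,0.1,-0.01],0],[0,[0.15,0.06,-0.01],0],[0,[0.03,0.01,0],0],[0,[0,0,0],0],[0,[0,0,0],0],[0,[0,0,0],0]]'; python3 -c "
from seg import *
lipgo(t2w(70,62),5.4)"
```

```text
time: 54.32
eef_pos: [450.3, 186.4, 227.5]
tool_rot: [-0.577, 0.407, 0.329, 0.627]
wrist_force: [0.1, 0.2, -0.9]
finger_gap: 15.3
t 54.32 tcp [450.3 186.4 227.5] grip [520.1 177.5  89.7] j [ 0.279 -0.186  2.174 -0.271  0.732 -0.996] gap 15.3 F [ 0.1  0.2 -0.9]
toolx [ 0.451 -0.057 -0.891] y [-0.883  0.118 -0.455] z [0.131 0.991 0.003]
lip world [551.8 173.5] tray [-16.9  61.3] under 6.2 heading -7.2 zhor 0.003 tilt 27.06
total [ 1.006 -1.926 -0.041] n 3 per [ 0.335 -0.642 -0.014]
```

```bash
python3 -m pendant '[[0,[0.06,-0.12,-0.003],0],[0,[0.09,-0.175,-0.004],0],[0,[0.09,-0.175,-0.004],0],[0,[0.09,-0.175,-0.004],0],[0,[0.09,-0.175,-0.004],0],[0,[0.09,-0.175,-0.004],0]]'; python3 -c "
from seg import *
lipgo(t2w(70,62),5.4);pitch2()"
```

```text
time: 54.82
eef_pos: [495.5, 179.5, 227.3]
tool_rot: [-0.577, 0.407, 0.329, 0.627]
wrist_force: [0.6, -0.3, -0.9]
finger_gap: 15.2
t 54.82 tcp [495.5 179.5 227.3] grip [565.2 170.6  89.5] j [ 0.239 -0.084  2.084 -0.251  0.712 -1.045] gap 15.2 F [ 0.6 -0.3 -0.9]
toolx [ 0.451 -0.057 -0.891] y [-0.883  0.118 -0.455] z [0.131 0.991 0.002]
lip world [597.  166.6] tray [28.8 61.6] under 6.0 heading -7.2 zhor 0.002 tilt 27.04
total [ 0.481 -0.912 -0.017] n 2 per [ 0.241 -0.456 -0.008]
pitch from stem 0.2 n566; stem a at z=-40: -7.0; underside lip rel z gap 15.66
```

```bash
python3 -m pendant '[[0,[0.1,-0.173,-0.003],0],[0,[0.095,-0.173,-0.003],0],[0,[0.09,-0.175,-0.003],0],[0,[0.09,-0.175,-0.003],0],[0,[0.09,-0.175,-0.003],0],[0,[0,0,0],0],[0,[0,0,0],0]]'; python3 -c "
from seg import *
lipgo(t2w(98.5,62),5.2);f=pitch2();save(f,'w43.png',(200,120,440,390),2.2)"
```

```text
time: 55.45
eef_pos: [533.9, 173.8, 226.5]
tool_rot: [-0.577, 0.408, 0.329, 0.627]
wrist_force: [-1.0, 1.0, -1.2]
finger_gap: 15.0
t 55.45 tcp [533.9 173.8 226.5] grip [603.7 165.   88.7] j [ 0.211 -0.     2.005 -0.235  0.702 -1.082] gap 15.0 F [-1.   1.  -1.2]
toolx [ 0.451 -0.057 -0.891] y [-0.883  0.118 -0.454] z [0.131 0.991 0.002]
lip world [635.4 160.9] tray [67.6 62. ] under 5.2 heading -7.2 zhor 0.002 tilt 27.03
total [ 0.352 -0.688 -0.021] n 1 per [ 0.352 -0.688 -0.021]
pitch from stem 0.4 n576; stem a at z=-40: -5.3; underside lip rel z gap 15.26
```

View pics/w43.png

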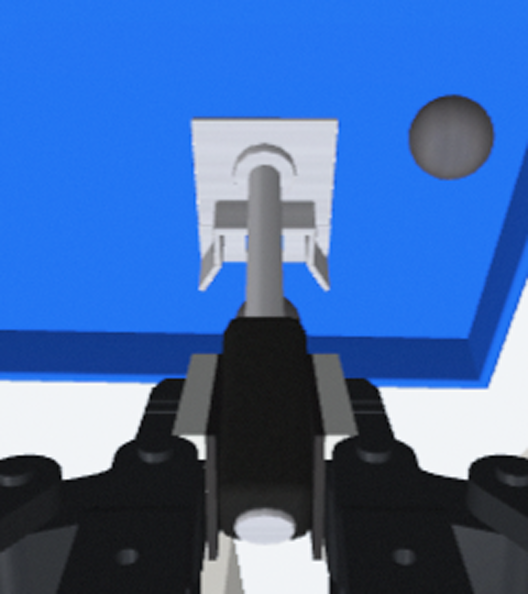

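```bash
python3 -m pendant '[[0,[0.053,-0.105,-0.003],0],[0,[0.053,-0.105,-0.003],0],[0,[0.053,-0.105,-0.003],0],[0,[0.053,-0.105,-0.003],0],[0,[0.053,-0.105,-0.003],0],[0,[0.053,-0.105,-0.003],0],[0,[0.026,-0.053,0],0],[0,[0,0,0],0]]'; python3 -c "
from h import *
lipgo(t2w(99,62),5.2); f=pitch2(); save(f,'w44.png',(200,120,440,390),2.2)
"
```

```text
time: 56.17
eef_pos: [564.5, 169.1, 227.0]
tool_rot: [-0.577, 0.407, 0.329, 0.627]
wrist_force: [-0.1, 0.0, -1.2]
finger_gap: 15.2
t 56.17 tcp [564.5 169.1 227. ] grip [634.4 160.2  89.2] j [ 0.19   0.062  1.94  -0.222  0.699 -1.11 ] gap 15.2 F [-0.1  0.  -1.2]
toolx [ 0.452 -0.057 -0.89 ] y [-0.882  0.118 -0.455] z [0.131 0.991 0.003]
lip world [666.1 156.2] tray [98.6 62.2] under 5.7 heading -7.2 zhor 0.003 tilt 27.09
total [ 0.016 -0.002 -0.005] n 1 per [ 0.016 -0.002 -0.005]
pitch from stem 0.3 n577; stem a at z=-40: -5.4; underside lip rel z gap 15.12
```

View pics/w44.png

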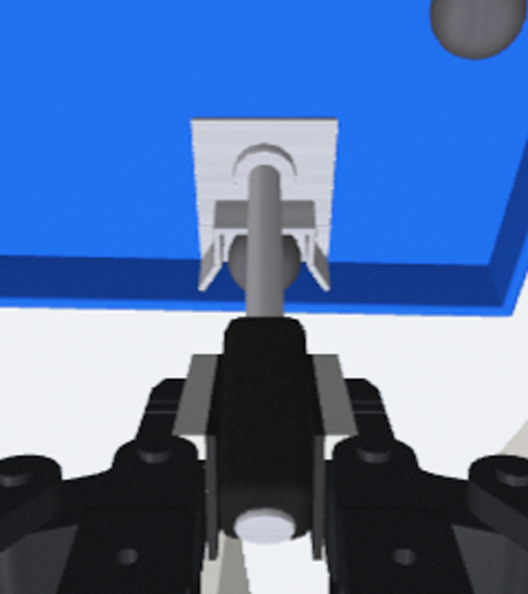

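```bash
python3 -m pendant '[[0,[-0.2,-0.06,0],0],[0,[-0.4,-0.2,0],0],[0,[-0.6,-0.306,0],0],[0,[-0.6,-0.306,0],0],[0,[-0.6,-0.306,0],0],[0,[-0.2,-0.1,0],0],[0,[0,0,0],0],[0,[0,0,0],0]]' ;python3 -c "
from h import *
go([498.5,-137,200],'grip')
f=bot.grab_frame('top');save(f,'t45.png',(170,140,470,320),2.6)
W=world(f); m=(W[...,2]>43)&(W[...,2]<54)&(np.hypot(W[...,0]-541,W[...,1]+143)<80); p=W[m][:,:2]; print(len(p),cv2.minEnclosingCircle(p.astype(np.float32)))"
```

```text
time: 56.88
eef_pos: [561.6, 169.2, 342.4]
tool_rot: [-0.577, 0.407, 0.329, 0.627]
wrist_force: [1.1, -0.2, -2.1]
finger_gap: 15.4
t 56.88 tcp [561.6 169.2 342.4] grip [631.4 160.3 204.6] j [ 0.192 -0.086  1.876 -0.181  0.908 -1.168] gap 15.4 F [ 1.1 -0.2 -2.1]
toolx [ 0.451 -0.057 -0.891] y [-0.883  0.118 -0.455] z [0.131 0.991 0.003]
total [-0.97  2.11 -7.8 ] n 9 per [-0.108  0.235 -0.867]
138 ((541.3592529296875, -143.10130310058594), 39.86648941040039)
```

View pics/t45.png

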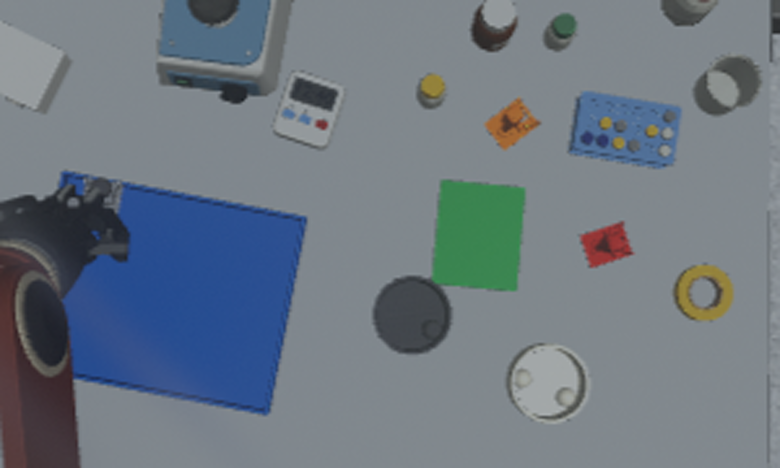

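```bash
python3 -m pendant '[[0,[-0.024,0.05,-0.2],0],[0,[-0.05,0.105,-0.4],0],[0,[-0.081,0.176,-0.65],0],[0,[-0.081,0.176,-0.65],0],[0,[-0.081,0.176,-0.65],0],[0,[-0.081,0.176,-0.65],0],[0,[-0.081,0.176,-0.65],0],[0,[-0.081,0.176,-0.65],0],[0,[-0.081,0.176,-0.65],0],[0,[-0.081,0.176,-0.65],0]]'; python3 -m pendant '[[0,[-0.081,0.176,-0.65],0],[0,[-0.081,0.176,-0.65],0],[0,[-0.05,0.105,-0.4],0],[0,[-0.03,0.07,-0.25],0],[0,[0,0,0],0],[0,[0,0,0],0]]';  python3 -c "
from h import *
go([498.5,-137,143],'grip')
f=bot.grab_frame('wrist');save(f,'w46.png')"
```

```text
time: 57.77
eef_pos: [461.9, -53.0, 336.7]
tool_rot: [-0.576, 0.408, 0.331, 0.626]
wrist_force: [0.2, -0.5, -1.7]
finger_gap: 15.1
time: 58.27
eef_pos: [429.5, -126.5, 336.3]
tool_rot: [-0.576, 0.409, 0.33, 0.627]
wrist_force: [-0.7, 0.9, -2.2]
finger_gap: 15.2
t 58.27 tcp [ 429.5 -126.5  336.3] grip [ 498.9 -135.2  198.3] j [-0.492 -0.475  2.197  0.195  0.987 -2.001] gap 15.2 F [-0.7  0.9 -2.2]
toolx [ 0.449 -0.057 -0.892] y [-0.884  0.12  -0.452] z [0.132 0.991 0.004]
total [ 1.23  0.63 -0.05] n 2 per [ 0.616  0.315 -0.025]
```

View pics/w46.png

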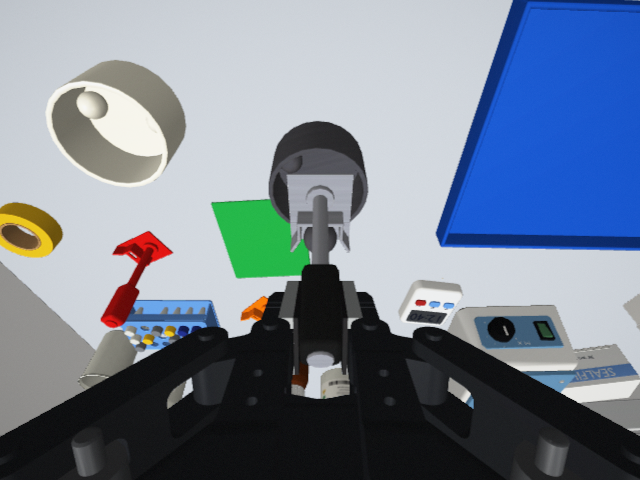

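```bash
python3 -m pendant '[[0,[0.3,0.16,-0.01],0],[0,[0.45,0.24,-0.02],0],[0,[0.38,0.19,-0.02],0],[0,[0.1,0.04,0],0],[0,[0,0,0],0.3],[0,[0,0,0],0.7],[0,[0,0,0],1],[0,[0,0,0],1],[0,[0,0,0],1],[0,[0,0,0],1]]'; python3 -m pendant '[[0,[0,0,0],1],[0,[0,0,0],1],[0,[0,0,0],1],[0,[0,0,0],1],[0,[0,0,0],1],[0,[0,0,0],1],[0,[0,0,0],1],[0,[0,0,0],1],[0,[0,0,0],1],[0,[0,0,0],1]]';python3 -m pendant '[[0,[0,0,0],1],[0,[0,0,0],1],[0,[0,0,0],1],[0,[0,0,0],1],[0,[0,0,0],1],[0,[0,0,0],1],[0,[0,0,0],0],[0,[0,0,0],0]]';  python3 -c "
from h import *
tilt()
f=bot.grab_frame('wrist');save(f,'w47.png',(200,120,440,390),2.2)
f=bot.grab_frame('top');save(f,'t47.png',(280,210,380,290),6)"
```

```text
time: 59.15
eef_pos: [430.3, -127.4, 283.2]
tool_rot: [-0.393, 0.479, 0.212, 0.756]
wrist_force: [-0.5, -0.2, -1.4]
finger_gap: 15.2
time: 59.98
eef_pos: [430.4, -127.4, 283.3]
tool_rot: [0.037, 0.521, -0.056, 0.851]
wrist_force: [0.1, -0.9, -0.2]
finger_gap: 15.3
time: 60.65
eef_pos: [430.3, -127.6, 283.2]
tool_rot: [0.295, 0.479, -0.212, 0.799]
wrist_force: [-0.4, -0.8, -1.2]
finger_gap: 15.2
t 60.65 tcp [ 430.3 -127.6  283.2] grip [ 500.1 -136.4  145.5] j [-0.494 -0.409  2.244  0.215  0.873  0.16 ] gap 15.2 F [-0.4 -0.8 -1.2]
toolx [ 0.451 -0.057 -0.89 ] y [0.622 0.736 0.268] z [ 0.64  -0.675  0.367]
tilt deg 27.07 az deg -7.18 zhor 0.367
```

View pics/w47.png

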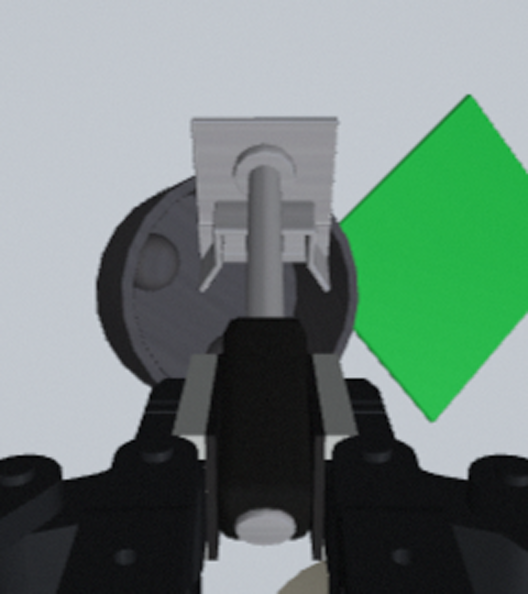

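View pics/t47.png

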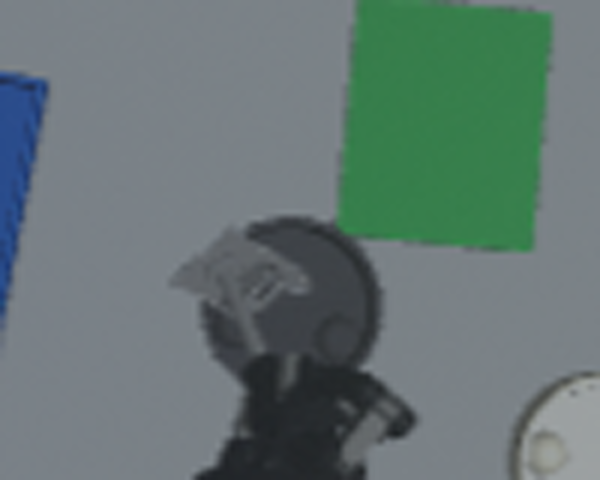

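```bash
python3 -m pendant '[[0,[-0.3,0,0],-1],[0,[-0.5,0,0],-1],[0,[-0.5,0,0],-1],[0,[-0.3,0,0],-1],[0,[0,0,0],-1],[0,[0,0,0],-1],[0,[0,0,0],-1],[0,[0,0,0],-1],[0,[0,0,0],-1],[0,[0,0,0],-1]]'; python3 -m pendant '[[0,[0,0,0],-1],[0,[0,0,0],-1],[0,[0,0,0],-1],[0,[0,0,0],-1],[0,[0,0,0],-1],[0,[0,0,0],-1],[0,[0,0,0],-1],[0,[0,0,0],-1],[0,[0,0,0],-1],[0,[0,0,0],-1]]';python3 -m pendant '[[0,[0,0,0],-1],[0,[0,0,0],0],[0,[0,0,0],0]]'; python3 -c "
from seg import *
lipgo(t2w(-10,103),60)
balls('top');f=pitch2()"
```

```text
time: 61.58
eef_pos: [401.1, -124.2, 339.9]
tool_rot: [-0.145, 0.521, 0.056, 0.839]
wrist_force: [0.0, -0.1, -1.1]
finger_gap: 15.2
time: 62.42
eef_pos: [401.1, -124.2, 339.9]
tool_rot: [-0.546, 0.423, 0.309, 0.654]
wrist_force: [0.4, 1.4, -0.6]
finger_gap: 15.1
time: 62.67
eef_pos: [401.1, -124.3, 339.9]
tool_rot: [-0.576, 0.408, 0.329, 0.627]
wrist_force: [-0.1, 0.3, -0.6]
finger_gap: 15.4
t 62.67 tcp [ 401.1 -124.3  339.9] grip [ 470.8 -133.1  202.1] j [-0.523 -0.572  2.253  0.207  1.03  -2.029] gap 15.4 F [-0.1  0.3 -0.6]
toolx [ 0.451 -0.057 -0.891] y [-0.883  0.119 -0.455] z [0.132 0.991 0.003]
lip world [ 502.6 -137.1] tray [ -16.7 -253.2] under 118.6 heading -7.2 zhor 0.003 tilt 27.04
total [1.51  0.327 8.893] n 10 per [0.151 0.033 0.889]
top dark [195, 235, 6, 7, 34] tray [ 18.4 103.2] medz 21.2
pitch from stem 0.6 n572; stem a at z=-40: -5.8; underside lip rel z gap 15.09
```

```bash
python3 -m pendant '[[0,[0,0.03,0.89],0],[0,[0,0.03,0.89],0],[0,[0.1,0.03,0.89],0],[0,[0.1,0.03,0.89],0],[0,[0.1,0.03,0.89],0],[0,[0.1,0.03,0.89],0],[0,[0.2,0.03,0.89],0],[0,[0.3,0.04,0.89],0],[0,[0.3,0.04,0.89],0],[0,[0.31,0.04,0.88],0]]'; python3 -m pendant '[[0,[0.5,0.28,0],0],[0,[0.3,0.17,0],0],[0,[0,0,0],0],[0,[0,0,0],0],[0,[0,0,0],0]]';python3 -c "
from seg import *
lipgo(t2w(-10,103),6)
f=balls('wrist');save(f,'w48.png',(200,120,440,390),2.2)"
```

```text
time: 63.6
eef_pos: [463.1, 228.6, 280.7]
tool_rot: [-0.577, 0.407, 0.329, 0.627]
wrist_force: [0.7, -0.4, -0.4]
finger_gap: 14.9
time: 64.02
eef_pos: [462.1, 226.5, 245.3]
tool_rot: [-0.577, 0.407, 0.329, 0.627]
wrist_force: [0.5, 0.2, -0.8]
finger_gap: 15.2
t 64.02 tcp [462.1 226.5 245.3] grip [532.1 217.7 107.6] j [ 0.355 -0.138  2.099 -0.305  0.777 -0.909] gap 15.2 F [ 0.5  0.2 -0.8]
toolx [ 0.452 -0.057 -0.89 ] y [-0.882  0.118 -0.456] z [0.131 0.991 0.004]
lip world [563.9 213.7] tray [-11.4 102.9] under 24.1 heading -7.1 zhor 0.004 tilt 27.13
total [ 0.419  0.176 -0.001] n 1 per [ 0.419  0.176 -0.001]
wrist white [288, 174, 65, 70, 2431] tray [-37.9 101.9] medz 26.5
wrist white [302, 227, 11, 12, 119] tray [-7.5 94.3] medz 26.0
wrist white [329, 227, 11, 13, 131] tray [ -8.  112.4] medz 26.2
wrist dark [299, 212, 13, 4, 51] tray [-23.7  93.2] medz 28.7
wrist dark [328, 212, 14, 6, 55] tray [-24.1 111.8] medz 28.8
wrist dark [329, 250, 6, 15, 62] tray [ 15.5 111.9] medz 17.5
wrist dark [309, 253, 3, 11, 27] tray [16.6 96.7] medz 16.3
```

View pics/w48.png

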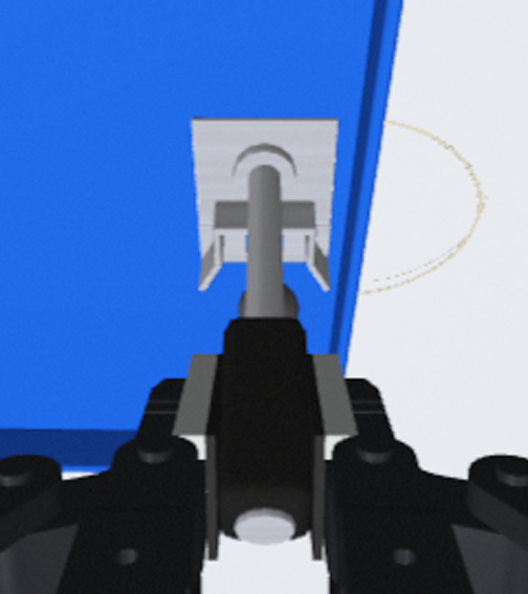

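```bash
python3 -m pendant '[[0,[0.2,0.1,0],0],[0,[0.15,0.06,0],0],[0,[0.03,0.01,0],0],[0,[0,0,0],0],[0,[0,0,0],0],[0,[0,0,0],0]]'; python3 -c "
from seg import *
lipgo(t2w(70,103),5.4)"
```

```text
time: 64.57
eef_pos: [462.6, 226.5, 227.8]
tool_rot: [-0.577, 0.407, 0.329, 0.627]
wrist_force: [-0.7, 0.5, -1.4]
finger_gap: 15.3
t 64.57 tcp [462.6 226.5 227.8] grip [532.4 217.7  90. ] j [ 0.354 -0.108  2.106 -0.316  0.744 -0.895] gap 15.3 F [-0.7  0.5 -1.4]
toolx [ 0.451 -0.057 -0.891] y [-0.883  0.118 -0.455] z [0.131 0.991 0.003]
lip world [564.1 213.7] tray [-11.1 102.9] under 6.5 heading -7.2 zhor 0.003 tilt 27.06
total [ 0.946 -1.792 -0.052] n 3 per [ 0.315 -0.597 -0.017]
```

```bash
python3 -m pendant '[[0,[0.065,-0.118,-0.004],0],[0,[0.093,-0.175,-0.006],0],[0,[0.092,-0.175,-0.006],0],[0,[0.092,-0.175,-0.006],0],[0,[0.092,-0.175,-0.006],0]]'; python3 -c "
from seg import *
lipgo(t2w(70,103),5.4);pitch2()"
```

```text
time: 64.98
eef_pos: [500.2, 220.4, 227.2]
tool_rot: [-0.577, 0.407, 0.329, 0.627]
wrist_force: [-0.0, -0.4, -1.5]
finger_gap: 15.4
t 64.98 tcp [500.2 220.4 227.2] grip [570.  211.5  89.4] j [ 0.317 -0.031  2.034 -0.297  0.728 -0.94 ] gap 15.4 F [-0.  -0.4 -1.5]
toolx [ 0.451 -0.057 -0.891] y [-0.883  0.118 -0.455] z [0.131 0.991 0.003]
lip world [601.7 207.5] tray [ 27.  102.7] under 5.9 heading -7.2 zhor 0.003 tilt 27.06
total [ 0.499 -0.951 -0.022] n 2 per [ 0.25  -0.476 -0.011]
pitch from stem 0.5 n570; stem a at z=-40: -7.0; underside lip rel z gap 14.77
```

```bash
python3 -m pendant '[[0,[0.096,-0.174,-0.004],0],[0,[0.093,-0.175,-0.004],0],[0,[0.091,-0.175,-0.004],0],[0,[0.091,-0.175,-0.004],0],[0,[0.091,-0.175,-0.004],0],[0,[0,0,0],0],[0,[0,0,0],0]]'; python3 -c "
from seg import *
lipgo(t2w(98.5,103),5.3);f=pitch2();save(f,'w49.png',(200,120,440,390),2.2)"
```

```text
time: 65.62
eef_pos: [538.6, 214.5, 226.4]
tool_rot: [-0.577, 0.408, 0.329, 0.627]
wrist_force: [0.4, 0.1, -1.3]
finger_gap: 15.0
t 65.62 tcp [538.6 214.5 226.4] grip [608.3 205.6  88.7] j [ 0.284  0.046  1.958 -0.279  0.719 -0.983] gap 15.0 F [ 0.4  0.1 -1.3]
toolx [ 0.451 -0.057 -0.891] y [-0.883  0.118 -0.455] z [0.131 0.991 0.002]
lip world [640.1 201.6] tray [ 65.8 102.9] under 5.2 heading -7.3 zhor 0.002 tilt 27.03
total [ 0.368 -0.729 -0.019] n 1 per [ 0.368 -0.729 -0.019]
pitch from stem 0.2 n580; stem a at z=-40: -5.4; underside lip rel z gap 15.03
```

View pics/w49.png

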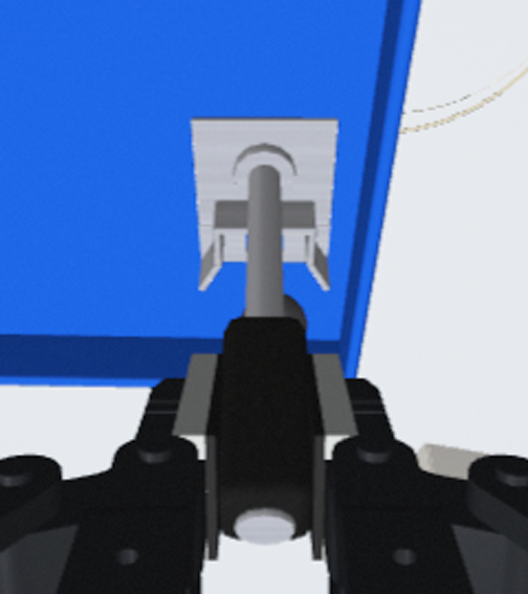

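```bash
python3 -m pendant '[[0,[0.054,-0.108,0.013],0],[0,[0.054,-0.108,0.013],0],[0,[0.054,-0.108,0.013],0],[0,[0.054,-0.108,-0.003],0],[0,[0.054,-0.108,-0.003],0],[0,[0.054,-0.108,-0.003],0],[0,[0.035,-0.07,-0.002],0],[0,[0,0,0],0]]'; python3 -c "
from h import *
lipgo(t2w(99,103),5.2); f=pitch2(); save(f,'w50.png',(200,120,440,390),2.2)
"
```

```text
time: 66.33
eef_pos: [571.0, 211.4, 227.0]
tool_rot: [-0.577, 0.407, 0.329, 0.627]
wrist_force: [0.8, -0.2, -0.9]
finger_gap: 15.3
t 66.33 tcp [571.  211.4 227. ] grip [640.9 202.5  89.3] j [ 0.263  0.109  1.89  -0.265  0.718 -1.013] gap 15.3 F [ 0.8 -0.2 -0.9]
toolx [ 0.452 -0.057 -0.89 ] y [-0.882  0.118 -0.455] z [0.131 0.991 0.003]
lip world [672.6 198.5] tray [ 98.4 105. ] under 5.8 heading -7.2 zhor 0.003 tilt 27.1
total [ 0.019 -0.005 -0.05 ] n 1 per [ 0.019 -0.005 -0.05 ]
pitch from stem 0.4 n581; stem a at z=-40: -5.3; underside lip rel z gap 15.07
```

View pics/w50.png

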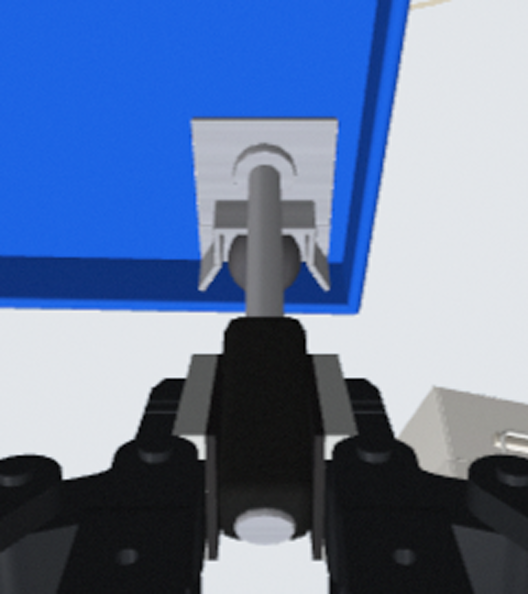

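In the pocket. Lift and carry.

```bash
python3 -m pendant '[[0,[-0.2,-0.06,-0.02],0],[0,[-0.4,-0.2,0],0],[0,[-0.6,-0.306,0],0],[0,[-0.6,-0.306,0],0],[0,[-0.6,-0.306,0],0],[0,[-0.2,-0.1,0],0],[0,[0,0,0],0],[0,[0,0,0],0]]' ;python3 -c "
from h import *
go([499.5,-136.5,200],'grip')
f=bot.grab_frame('top');save(f,'t51.png',(170,140,470,320),2.6)
W=world(f); m=(W[...,2]>43)&(W[...,2]<54)&(np.hypot(W[...,0]-541,W[...,1]+143)<80); p=W[m][:,:2]; print(len(p),cv2.minEnclosingCircle(p.astype(np.float32)))"
```

```text
time: 67.05
eef_pos: [567.9, 210.7, 342.4]
tool_rot: [-0.577, 0.407, 0.329, 0.627]
wrist_force: [-0.1, -0.1, -1.2]
finger_gap: 14.9
t 67.05 tcp [567.9 210.7 342.4] grip [637.7 201.8 204.6] j [ 0.263 -0.036  1.828 -0.218  0.92  -1.082] gap 14.9 F [-0.1 -0.1 -1.2]
toolx [ 0.451 -0.057 -0.891] y [-0.883  0.118 -0.454] z [0.131 0.991 0.003]
total [-0.97  2.11 -8.84] n 10 per [-0.097  0.211 -0.884]
135 ((541.3108520507812, -143.04745483398438), 39.805362701416016)
```

View pics/t51.png

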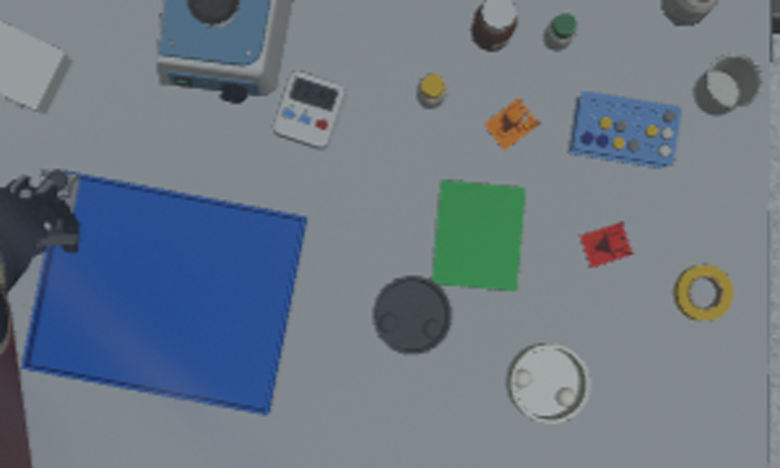

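```bash
python3 -m pendant '[[0,[-0.022,0.047,-0.2],0],[0,[-0.044,0.094,-0.4],0],[0,[-0.072,0.156,-0.655],0],[0,[-0.072,0.156,-0.655],0],[0,[-0.072,0.156,-0.655],0],[0,[-0.072,0.156,-0.655],0],[0,[-0.072,0.156,-0.655],0],[0,[-0.072,0.156,-0.655],0],[0,[-0.072,0.156,-0.655],0],[0,[-0.072,0.156,-0.655],0]]'; python3 -m pendant '[[0,[-0.072,0.156,-0.655],0],[0,[-0.072,0.156,-0.655],0],[0,[-0.072,0.156,-0.655],0],[0,[-0.044,0.094,-0.5],0],[0,[-0.03,0.09,-0.35],0],[0,[-0.02,0.05,-0.18],0],[0,[0,0,0],0],[0,[0,0,0],0]]';  python3 -c "
from h import *
go([499.5,-136.5,143],'grip')
f=bot.grab_frame('wrist');save(f,'w52.png')"
```

```text
time: 67.93
eef_pos: [475.6, -14.1, 337.0]
tool_rot: [-0.576, 0.409, 0.331, 0.626]
wrist_force: [0.1, -0.0, -1.7]
finger_gap: 15.5
time: 68.6
eef_pos: [430.7, -127.6, 336.4]
tool_rot: [-0.576, 0.408, 0.33, 0.627]
wrist_force: [0.1, 0.9, -1.1]
finger_gap: 15.3
t 68.60 tcp [ 430.7 -127.6  336.4] grip [ 500.2 -136.4  198.4] j [-0.493 -0.471  2.194  0.197  0.985 -2.004] gap 15.3 F [ 0.1  0.9 -1.1]
toolx [ 0.449 -0.057 -0.892] y [-0.884  0.119 -0.453] z [0.131 0.991 0.003]
total [ 1.23  0.64 -0.01] n 2 per [ 0.614  0.321 -0.005]
```

View pics/w52.png

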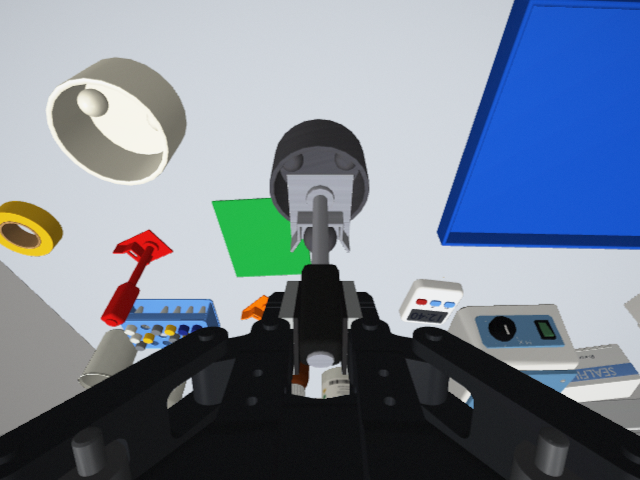

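```bash
python3 -m pendant '[[0,[0.3,0.16,0],0],[0,[0.45,0.24,0],0],[0,[0.38,0.19,0],0],[0,[0.1,0.04,0],0],[0,[0,0,0],0.3],[0,[0,0,0],0.7],[0,[0,0,0],1],[0,[0,0,0],1],[0,[0,0,0],1],[0,[0,0,0],1]]'; python3 -m pendant '[[0,[0,0,0],1],[0,[0,0,0],1],[0,[0,0,0],1],[0,[0,0,0],1],[0,[0,0,0],1],[0,[0,0,0],1],[0,[0,0,0],1],[0,[0,0,0],1],[0,[0,0,0],1],[0,[0,0,0],1]]';python3 -m pendant '[[0,[0,0,0],1],[0,[0,0,0],1],[0,[0,0,0],1],[0,[0,0,0],1],[0,[0,0,0],1],[0,[0,0,0],1],[0,[0,0,0],0],[0,[0,0,0],0]]';  python3 -c "
from h import *
tilt()
f=bot.grab_frame('wrist');save(f,'w53.png',(200,120,440,390),2.2)
f=bot.grab_frame('top');save(f,'t53.png',(280,210,380,290),6)"
```

```text
time: 69.48
eef_pos: [431.5, -126.9, 283.0]
tool_rot: [-0.394, 0.479, 0.212, 0.756]
wrist_force: [-0.3, -0.9, -1.3]
finger_gap: 15.4
time: 70.32
eef_pos: [431.6, -126.9, 283.1]
tool_rot: [0.037, 0.521, -0.056, 0.851]
wrist_force: [0.7, -0.2, -0.0]
finger_gap: 15.2
time: 70.98
eef_pos: [431.4, -127.1, 282.9]
tool_rot: [0.295, 0.479, -0.212, 0.799]
wrist_force: [0.4, -0.9, -1.6]
finger_gap: 14.9
t 70.98 tcp [ 431.4 -127.1  282.9] grip [ 501.3 -135.9  145.2] j [-0.491 -0.405  2.242  0.215  0.871  0.162] gap 14.9 F [ 0.4 -0.9 -1.6]
toolx [ 0.452 -0.057 -0.89 ] y [0.622 0.736 0.268] z [ 0.64  -0.675  0.368]
tilt deg 27.08 az deg -7.19 zhor 0.368
```

View pics/w53.png

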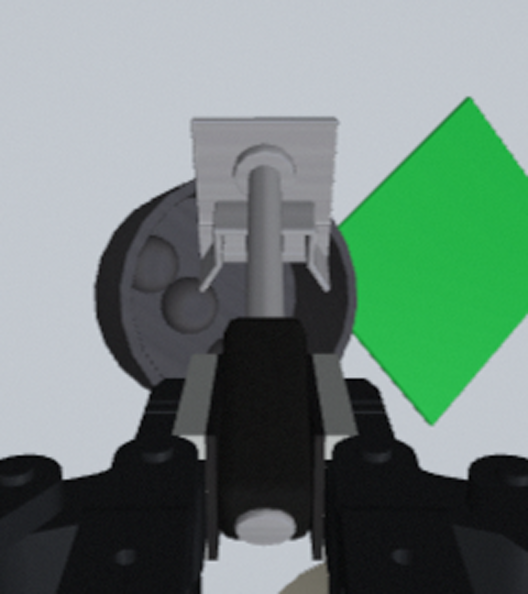

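View pics/t53.png

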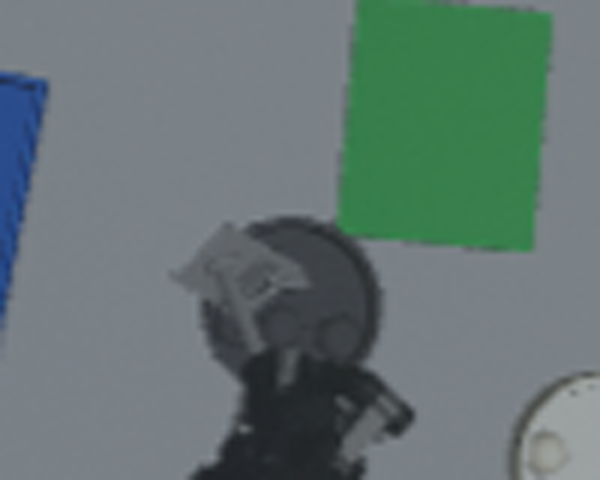

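```bash
python3 -m pendant '[[0,[-0.3,0,0],-1],[0,[-0.5,0,0],-1],[0,[-0.5,0,0],-1],[0,[-0.3,0,0],-1],[0,[0,0,0],-1],[0,[0,0,0],-1],[0,[0,0,0],-1],[0,[0,0,0],-1],[0,[0,0,0],-1],[0,[0,0,0],-1]]'; python3 -m pendant '[[0,[0,0,0],-1],[0,[0,0,0],-1],[0,[0,0,0],-1],[0,[0,0,0],-1],[0,[0,0,0],-1],[0,[0,0,0],-1],[0,[0,0,0],-1],[0,[0,0,0],-1],[0,[0,0,0],-1],[0,[0,0,0],-1]]';python3 -m pendant '[[0,[0,0,0],-1],[0,[0,0,0],0],[0,[0,0,0],0]]'; python3 -c "
from seg import *
go([611,-210,200],'grip')
balls('top');f=pitch2();save(f,'w54.png')"
```

```text
time: 71.92
eef_pos: [402.2, -123.8, 339.5]
tool_rot: [-0.145, 0.521, 0.056, 0.839]
wrist_force: [-0.1, 0.0, -1.3]
finger_gap: 15.1
time: 72.75
eef_pos: [402.2, -123.8, 339.4]
tool_rot: [-0.546, 0.423, 0.309, 0.654]
wrist_force: [0.5, -0.0, -0.9]
finger_gap: 15.1
time: 73.0
eef_pos: [402.2, -123.8, 339.4]
tool_rot: [-0.576, 0.408, 0.329, 0.627]
wrist_force: [-0.4, -0.2, -0.9]
finger_gap: 15.1
t 73.00 tcp [ 402.2 -123.8  339.4] grip [ 472.  -132.7  201.7] j [-0.521 -0.568  2.251  0.206  1.027 -2.027] gap 15.1 F [-0.4 -0.2 -0.9]
toolx [ 0.451 -0.057 -0.891] y [-0.883  0.119 -0.455] z [0.132 0.991 0.003]
total [ 1.72 -3.28 -1.46] n 4 per [ 0.429 -0.82  -0.364]
pitch from stem 0.4 n576; stem a at z=-40: -5.8; underside lip rel z gap 15.38
```

View pics/w54.png

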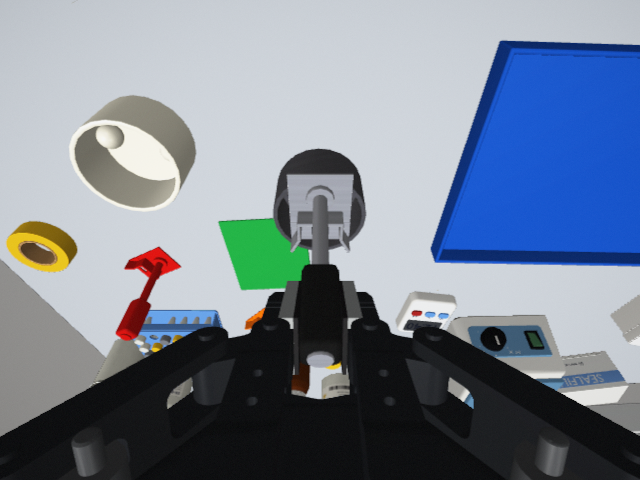

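The tray is empty and the scoop is empty and level. Move it over the mat.

```bash
python3 -m pendant '[[0,[0.2,-0.4,-0.18],0],[0,[0.35,-0.66,-0.29],0],[0,[0.35,-0.66,-0.29],0],[0,[0.35,-0.66,-0.29],0],[0,[0.3,-0.6,-0.27],0],[0,[0.17,-0.3,-0.14],0],[0,[0,0,0],0],[0,[0,0,0],0],[0,[0,0,0],0]]'; python3 -c "
from h import *
go([611,-210,98],'grip')"
```

```text
time: 73.85
eef_pos: [540.8, -200.7, 337.0]
tool_rot: [-0.576, 0.408, 0.33, 0.627]
wrist_force: [-0.5, 0.2, -0.3]
finger_gap: 15.2
t 73.85 tcp [ 540.8 -200.7  337. ] grip [ 610.4 -209.4  199.1] j [-0.517 -0.113  1.91   0.22   0.917 -2.052] gap 15.2 F [-0.5  0.2 -0.3]
toolx [ 0.45  -0.056 -0.891] y [-0.883  0.118 -0.453] z [0.131 0.991 0.003]
total [ 2.26  1.13 -0.02] n 3 per [ 0.754  0.377 -0.007]
```

```bash
python3 -m pendant '[[0,[0.5,0.25,0],0],[0,[0.7,0.36,0],0],[0,[0.7,0.36,0],0],[0,[0.36,0.17,0],0],[0,[0,0,0],0],[0,[0,0,0],0],[0,[0,0,0],0]]'; python3 -c "
from h import *
go([611,-210,88],'grip');f=pitch2();save(f,'w55.png',(180,120,460,330),2.2)"
```

```text
time: 74.43
eef_pos: [542.2, -201.0, 238.3]
tool_rot: [-0.578, 0.407, 0.328, 0.627]
wrist_force: [0.6, -0.2, -1.0]
finger_gap: 15.1
t 74.43 tcp [ 542.2 -201.   238.3] grip [ 612.4 -210.1  100.8] j [-0.516  0.012  1.97   0.261  0.732 -2.112] gap 15.1 F [ 0.6 -0.2 -1. ]
toolx [ 0.454 -0.059 -0.889] y [-0.882  0.117 -0.457] z [0.131 0.991 0.001]
total [ 0.27  0.18 -0.  ] n 1 per [ 0.268  0.177 -0.003]
pitch from stem 0.5 n570; stem a at z=-40: -6.1; underside lip rel z gap 15.19
```

View pics/w55.png

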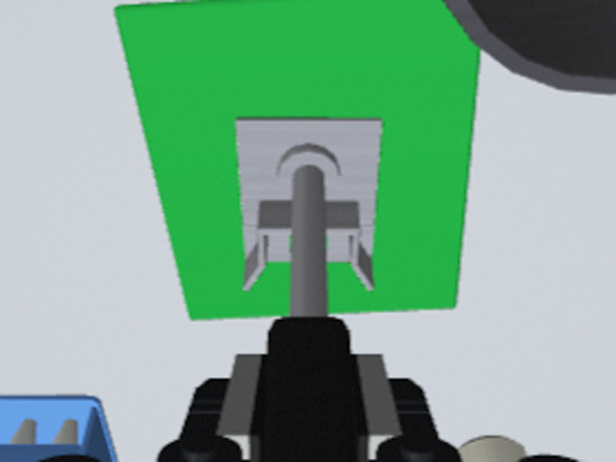

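```bash
python3 -m pendant '[[0,[0.15,0.09,0],0],[0,[0.1,0.06,0],0],[0,[0,0,0],0],[0,[0,0,0],0],[0,[0,0,0],0]]'; python3 -c "
from h import *
go([608,-210,86.8],'grip');f=pitch2()"
```

```text
time: 74.9
eef_pos: [541.1, -200.8, 224.7]
tool_rot: [-0.577, 0.407, 0.329, 0.627]
wrist_force: [0.1, 0.6, -0.5]
finger_gap: 15.4
t 74.90 tcp [ 541.1 -200.8  224.7] grip [ 610.9 -209.7   86.8] j [-0.516  0.031  1.977  0.268  0.711 -2.122] gap 15.4 F [ 0.1  0.6 -0.5]
toolx [ 0.451 -0.057 -0.891] y [-0.883  0.117 -0.454] z [0.131 0.991 0.003]
total [-0.03  0.06 -0.02] n 1 per [-0.031  0.063 -0.018]
pitch from stem 0.3 n574; stem a at z=-40: -5.8; underside lip rel z gap 15.07
```

```bash
python3 -m pendant '[[0,[0.01,0.005,0],0],[0,[0,0,0],0],[15.5,[0,0,0],0],[16,[0,0,0],0],[16.5,[0,0,0],0],[18,[0,0,0],0],[22,[0,0,0],0],[30,[0,0,0],0],[45,[0,0,0],0],[60,[0,0,0],0]]'; python3 -m pendant '[[60,[0,0,0],0],[60,[0,0,0],0],[60,[0,0,0],0]]'; python3 -c "
from h import *
st();f=bot.grab_frame('wrist');save(f,'w56.png')"
```

```text
time: 75.78
eef_pos: [541.1, -200.8, 224.2]
tool_rot: [-0.577, 0.407, 0.329, 0.627]
wrist_force: [-0.2, 0.2, -0.8]
finger_gap: 53.0
time: 76.03
eef_pos: [541.1, -200.8, 224.2]
tool_rot: [-0.577, 0.407, 0.329, 0.627]
wrist_force: [0.3, 0.7, -0.8]
finger_gap: 59.8
t 76.03 tcp [ 541.1 -200.8  224.2] grip [ 610.9 -209.7   86.4] j [-0.516  0.032  1.977  0.269  0.71  -2.122] gap 59.8 F [ 0.3  0.7 -0.8]
toolx [ 0.451 -0.057 -0.891] y [-0.883  0.117 -0.455] z [0.131 0.991 0.002]
```

View pics/w56.png

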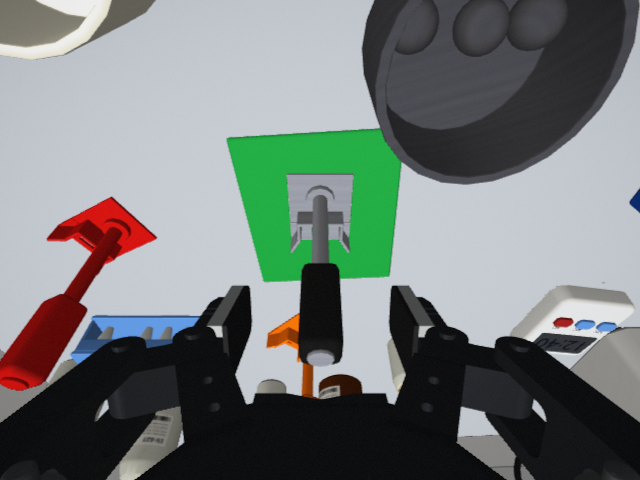

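```bash
python3 -m pendant '[[60,[-0.3,0,0],0],[60,[-0.5,0,0],0],[60,[-0.7,0,0],0],[60,[-0.8,0,0],0],[60,[-0.8,0,0],0],[60,[-0.8,0,0],0],[60,[-0.4,0,0],0],[60,[0,0,0],0],[60,[0,0,0],0],[60,[0,0,0],0]]'; python3 -c "
from h import *
st();f=bot.grab_frame('wrist');save(f,'w57.png');W=world(f)
m=(abs(W[...,0]-611)<25)&(abs(W[...,1]+210)<20)
for lo in (35,50,70,90,99):
    k=m&(W[...,2]>lo)&(W[...,2]<lo+8); p=W[k]
    if len(p)>3: print(lo,len(p),p.mean(0).round(1),p.min(0).round(0),p.max(0).round(0))
g=bot.grab_frame('top');save(g,'t57.png',(270,180,450,320),4.2)
"
```

```text
time: 76.92
eef_pos: [463.5, -190.8, 375.8]
tool_rot: [-0.576, 0.408, 0.33, 0.627]
wrist_force: [-0.9, 0.6, -0.1]
finger_gap: 59.8
t 76.92 tcp [ 463.5 -190.8  375.8] grip [ 533.  -199.5  237.8] j [-0.582 -0.347  2.039  0.235  1.035 -2.099] gap 59.8 F [-0.9  0.6 -0.1]
toolx [ 0.449 -0.056 -0.892] y [-0.884  0.118 -0.453] z [0.131 0.991 0.003]
35 39 [ 605.6 -208.5   39. ] [ 604. -212.   36.] [ 609. -205.   43.]
50 42 [ 605.4 -208.3   53.6] [ 604. -212.   50.] [ 608. -205.   58.]
70 101 [ 601.  -207.5   74.1] [ 599. -216.   70.] [ 605. -200.   78.]
90 116 [ 600.8 -208.    93.8] [ 599. -216.   90.] [ 604. -201.   98.]
99 298 [ 606.  -208.6  102.7] [ 600. -217.   99.] [ 616. -201.  106.]
```

View pics/w57.png

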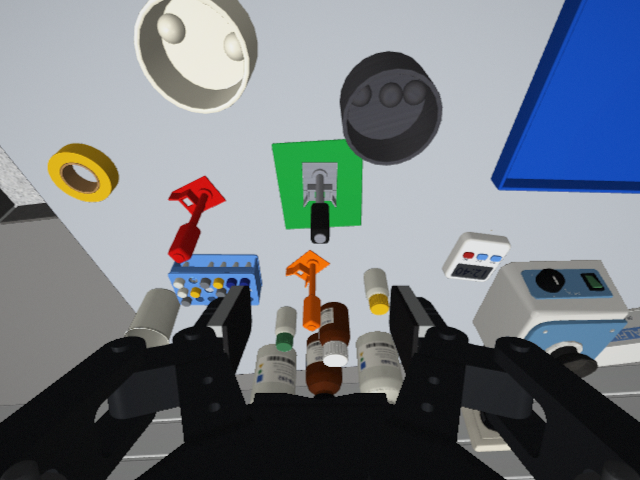

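View pics/t57.png

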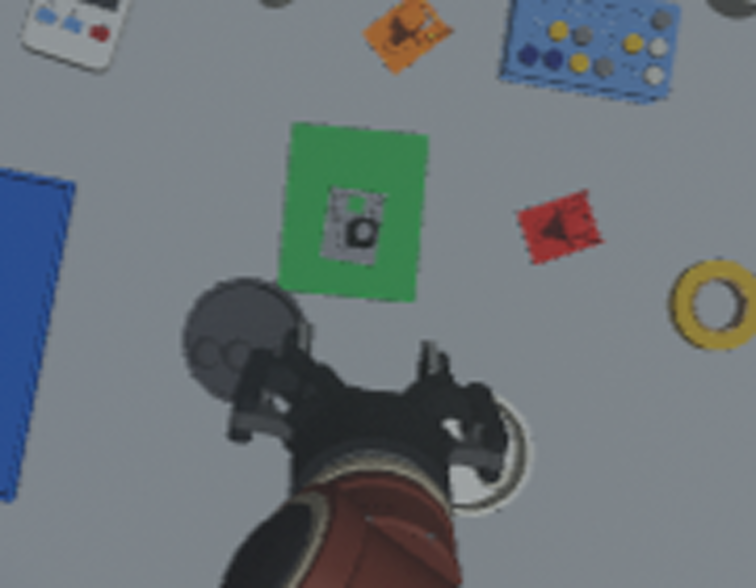

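```bash
python3 -m pendant '[[60,[0,0,0],0],[60,[0,0,0],0]]'; python3 -c "
from h import *
f=bot.grab_frame('top'); W=world(f)
m=(W[...,2]>40)&(W[...,2]<56)&(abs(np.hypot(W[...,0]-541.3,W[...,1]+143)-38)<5)&(W[...,1]>-150)
p=W[m]; print(len(p),np.linalg.lstsq(np.c_[p[:,:2]-p[:,:2].mean(0),np.ones(len(p))],p[:,2],rcond=None)[0].round(3))
print(bot.read_state()['time']); bot.hand_in()"
```

```text
time: 77.18
eef_pos: [463.7, -190.9, 375.8]
tool_rot: [-0.576, 0.408, 0.33, 0.627]
wrist_force: [-0.9, -1.1, 0.2]
finger_gap: 60.1
73 [9.0000e-03 3.4000e-02 4.7569e+01]
77.2333
the job is handed in; nothing more can be done
```

I scooped all five balls out of the tray one at a time and tipped them into their jars: two white balls into the white jar and three dark into the steel jar. The job was handed in at 77 s, and no verdict was reported.

**How the tipping worked:** the moves only allow twisting about the tool's own axis. I first pushed the arm past its reach so the tool stayed tilted about 27°. Twisting the level scoop 126° over a jar then tipped the mouth down about 40°, which was enough for each ball to roll out.

**What went wrong:**
- **Pivoted scoop:** during the second scoop the plate dragged on the tray floor and the scoop turned about 30° in the grip. I loosened the grip to level it, and the scoop dropped onto the tray floor, rocked and came to rest upright. I regrasped it and finished that ball.
- **Knocked jar:** the steel jar was knocked about 3 cm mid-run, so I measured its new place before tipping into it.

**Last checks:**
- **Tray and balls:** the tray was empty. The pictures show two balls in the white jar and three in the steel jar.
- **Scoop:** it stands upright near the centre of the green mat, released, with the gripper well clear.
- **Steel jar:** it sits against the mat corner. A fit to its rim gave a lean of about 0.035 rad, under the 0.1 limit.
- **White jar:** it looked upright, but I did not measure its lean.
- **Bystanders:** the timer, tape roll and dropper bottle had not visibly moved.

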